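# Check forged bars for straightness between centres

## Task

Check every steel bar lying on the bench, longest first: lay it on the two rests of the straightness checker, slide the tailstock up until the bar is firmly held between both centre points, press the long press bar fully down near its middle so that it goes down level, and let it up again. Then draw the tailstock back, ease the bar off the fixed point and lay it in the plywood tray. At the end every bar lies flat on the tray's floor, none on top of another, with the tailstock drawn right back; do not knock over the mug.

Things in the scene. Friction and masses are not known exactly. Their poses are not given: they have to be found in the camera images.
- bar_long: the longest bar: bright steel, 20 x 20 mm square, 190 mm long, about 0.60 kg. Origin at its middle (10 mm above what it lies on), x along its length; works either way round and on any side. In each end a square centre hole 10 x 10 mm, 14 mm deep. Starts flat on the table; may be absent (two or three of the three bars are there)
- bar_mid: the middle-length bar: bright steel, 20 x 20 mm square, 170 mm long, about 0.53 kg. Origin at its middle (10 mm above what it lies on), x along its length; works either way round and on any side. In each end a square centre hole 10 x 10 mm, 14 mm deep. Starts flat on the table; may be absent (two or three of the three bars are there)
- bar_short: the shortest bar: bright steel, 20 x 20 mm square, 150 mm long, about 0.47 kg. Origin at its middle (10 mm above what it lies on), x along its length; works either way round and on any side. In each end a square centre hole 10 x 10 mm, 14 mm deep. Starts flat on the table; may be absent (two or three of the three bars are there)
- bench: the straightness checker, fixed to the table: grey bed 90 x 380 mm, 30 mm high. Origin at the middle of its underside, z up, y along the line of centres from the fixed point (-y end) to the tailstock (+y end), -x towards the robot. The line of centres is at x = 0, 60 mm up. The headstock block (y -185 to -140 mm) is 79 mm high
- rest_head (a point): floor of the rest nearer the fixed point, at the checker's y = -84 mm, 8 mm thick along y. Its floor is 49 mm above the table and 24 mm wide between side walls that flare out to a mouth about 37 mm wide, 72 mm up. A bar lying in both rests has its middle line 59 mm up, in line with the points
- rest_tail (a point): floor of the other, equal rest, at y = +20 mm. Lower a bar into both rests with its ends clear of the points, about 12 mm from the fixed one. Grip it between the rests, where nothing stands beside it. To unload, draw the tailstock back, slide the bar 12 mm or more towards +y off the fixed point, then lift
- head_tip (a point): tip of the fixed centre point, a steel cone 13 mm long, 17 mm thick at its root, at the checker's y = -110 mm, pointing to +y. The tailstock pushes the bar onto it; with a bar firmly held each point is about 7 mm inside its hole
- tail_tip (a point): tip of the tailstock's centre point, an equal cone pointing to -y; moves with the tailstock. Drawn back, it is 215 mm from the fixed tip
- tail_post (a point): centre of the top of the black grip post on the tailstock: 18 x 18 mm, its upper end 118 mm above the table, standing 40 mm above the tailstock block (top 78 mm, 64 mm across, 45 mm along). The post is 47.5 mm behind the point
- tail (a joint): tailstock position, m: 0 drawn fully back, grows towards the fixed point, up to 0.09; friction of about 5 N, stays where it is left. With the long, middle, short bar firmly held it reads about 0.039, 0.059, 0.079. Starts between 0.01 and 0.06
- press (a joint): travel of the press bar, m: 0 up, about 0.009 fully down; springs back, about 6 N at the bottom; 6 mm or more counts as pressed
- press_tilt (a joint): tilt of the press bar about the checker's x, rad; 0 is level; springs back to level. Pressing fully at more than about 25 mm from the middle tilts it more than the 0.03 rad: too much
- press_mid (a point): middle of the press bar's top face. The press bar is a flat aluminium bar 220 mm long (along the checker's y), 28 mm wide, 12 mm thick, along the checker's front, its top 46 mm above the table when up, 90 mm in front of the line of centres
- tray: plywood tray for checked bars, fixed, outside 190 (its x) x 230 (its y) x 25 mm, walls and floor 5 mm thick. Origin at the middle of its underside. The bars go in along its y, side by side, for instance 50 mm apart
- press_foot (a point): a point on the press bar's sliding frame, inside the bed under the line of centres (checker's x = 0, y = -32 mm), 5 mm above the table; goes straight down with the press bar and serves only to judge its travel
- mug: white mug standing at the back left, 80 mm wide, 90 mm high, origin under its centre
Not all that is in view belongs to the job. What is shaped like the bar_long but green is not meant.

How it is judged:
By the outcome, as a careful person would: the job done as asked, in the order asked, and still so for the second after the job is handed in, with the robot touching nothing.
Of bar_long, bar_mid, bar_short only 2 to 3 are there at a start; the rules pass over those that are not, and their reading is None.
At some moment in a run one of bar_long, bar_mid, bar_short may be knocked a few centimetres aside while the robot is not near it.
Once in a run the grip may slacken for a moment while it holds something.
It also fails if it takes over 210 s, if anything falls off the work surface, if the arm or the gripper's body presses on something with over 40 N, if the wrist force passes 120 N, or if a joint passes its speed limit or range.

## Robot

A 7-joint arm with a two-finger parallel gripper is mounted at the origin on the work surface. World frame = base frame: x ahead of the robot, y to its left, z up, the work surface at z = 0. Lengths are in m, angles in rad, forces in N, time in s.
With the tool pointing down it reaches from about 0.425 to 0.875 m from the base axis. Payload 8.4 kg.
Tool frame: the origin (TCP) lies midway between the tips of the shut fingers; the grasp point (between the pads) lies manip.pinch_z behind it (manip.pinch_z is the distance from the TCP to the grasp point, in m); z points along the fingers, x is the direction in which the jaws open and shut, and the axes are right-handed (so a half turn about z gives the same grasp; the last joint's range is limited). The gripper opens to 87 mm and grips with 3 to 60 N. Pads are 19 mm wide; open, the fingers measure 117 mm over their backs; the gripper's body (75 mm by 190 mm) begins 51 mm behind the grasp point.
Start: joints at [-1.354, 0.333, 0.04, 1.465, -0.013, 1.343, -0.059], TCP at [0.202, 0.618, 0.223] pointing down, gripper open.
Joint ranges: [-2.58, 2.58], [-0.38, 2.09], [-1.3, 1.39], [0.25, 2.4], [-1.5, 4.64], [0.08, 2.09], [-2.65, 2.65]. Speed limits (rad/s): [2.22, 2.22, 2.79, 2.79, 3.14, 3.14, 3.14].

## Interface

Orientations are given as a 3x3 rotation matrix whose columns are the frame's x, y, z axes.
In Python, from station import manip gives the robot as it stands.
- The arm moves only by the shell command python3 -m handwheel 'ROWS' [FORCE]. ROWS is JSON, a list of rows, each an object of numbers: "tx", "ty", "tz": the shift along the world's x, y, z in cm; "ax", "ay", "az": the turn, a rotation vector about the world's x, y, z in degrees; "gripper": the closure, from 0 (fully open) to 1 (shut). A call has 1 to 20 rows; each row shifts and turns the pose as measured when the row begins; what a row does not reach is not made up. A row lasts 1/10 s, in which the tool goes at most 50 mm and 8.59 degrees, less where a joint would pass 70% of its speed; a pose out of reach is approached as far as the arm can. A call is refused whole if a number of a shift passes 5 or a number of a turn 8.59, either way. A call with a gripper value outside its range is refused whole. The fingers move at their own pace and stop on an object; FORCE is the grip in N (left out, the last holds). Time passes only in rows, so rows that do not move let the fingers close. It gives the time, the measured TCP pose, the force and the opening at its end, in the units of the state.
- manip.get_obs(): the state, without advancing time (a new reading comes with each control period).
- manip.read_camera(name): name is "side" or "top"; returns the picture (400x640x3 uint8, red, green, blue); there is no depth.
- manip.calibration(name): a dict with "vertical_fov" (degrees; the focal length in pixels is half the picture's height over the tangent of half this angle, whatever the lens; pixels are square), "cx", "cy" (the principal point, pixels), "dist_coeffs" ([k1, k2, p1, p2, k3] as OpenCV has them; the pictures are not rectified), "extrinsics" (4x4, takes a point from camera to world coordinates). Camera axes: x right, y up, looking along -z (the intrinsics and any distortion apply to the point x, -y, -z); pixel columns grow to the right and rows downward; lengths in m; the calibration is good to about 2 mm. A picture is of the moment at which its call begins. calibration takes no time and is no camera call.
- manip.hand_in(): hands the job in, once; it reports no verdict.
Trained networks look in the newest picture that a camera, given by its name, has taken for a name from the list of things; names that differ only in an ending like _2 or _b are one class to them, and where a whole thing is asked for, a point or a joint stands for the part that bears it (a point fixed in the world has none). Each returns a list of dicts, best first, with "confidence" (0 to 1); they miss things now and then, are a little off and sometimes report something else, mostly with a low value. They report only what shows in the picture. A call takes as long as a camera call. They do not tell look-alikes from the thing itself.
- manip.boxes_of(camera, label): "box" ([centre column, centre row, width, height] in pixels, round what is visible of it).
- manip.silhouettes(camera, label): "mask" (400x640 bool, what is visible of it) and "box" ([centre column, centre row, width, height] in pixels, round what is visible of it).
The state is a dict: "time": time; "joint_positions": joint angles; "joint_vel": joint speeds; "effort": joint torques, N m; "eef_pos": TCP position; "tcp_rot": TCP orientation; "contact_force": force on the tool from outside, world axes, zero at the start; "ft_torque": the same for the moment, N m; "width": opening from 0.0 (shut) to 1.0 (fully open).
Only numpy, scipy, OpenCV 4.12 (cv2) and the standard library are available. Lean on these libraries where they do the work, as an engineer would, in place of code of your own. Each camera call takes 0.05 s, during which the arm holds its last target.

## Working session

There is one attempt and no reset: what is moved stays moved. The work goes in short steps, Python scripts to look and compute and a shell command to move; the robot and the scene stay as the last step left them, time stands still between calls to the robot, and variables do not carry over. Pictures are saved under pics/ and viewed, and the job is handed in when it is done.

```bash
ls; mkdir -p pics; python3 - <<'E'
from station import manip
import cv2
o=manip.get_obs(); print(o['time'],o['eef_pos'],o['width'],manip.pinch_z); print(o['tcp_rot'])
for c in('top','side'):
    im=manip.read_camera(c); cv2.imwrite(f'pics/{c}0.png',im[:,:,::-1]); print(c,manip.calibration(c))
E
```

```text
pics
0.0 [0.20175995 0.61739107 0.22165863] 0.998117929176162 0.0187
[[ 3.10592648e-01  9.50543034e-01 -3.83153371e-04]
 [ 9.50541700e-01 -3.10592856e-01 -1.59799274e-03]
 [-1.63796556e-03  1.32121538e-04 -9.99998650e-01]]
top {'vertical_fov': 54.25392526859761, 'cx': 319.6165711563436, 'cy': 200.23548582246735, 'dist_coeffs': array([-0.07482129,  0.        ,  0.        ,  0.        ,  0.        ]), 'extrinsics': array([[-9.30100776e-04,  9.82474881e-01, -1.86392712e-01,
         2.55394031e-01],
       [-9.99971196e-01,  4.90267576e-04,  7.57405992e-03,
         3.41775001e-02],
       [ 7.53270592e-03,  1.86394387e-01,  9.82446126e-01,
         1.07558612e+00],
       [ 0.00000000e+00,  0.00000000e+00,  0.00000000e+00,
         1.00000000e+00]])}
side {'vertical_fov': 51.48884113562031, 'cx': 319.7360365542931, 'cy': 197.10225964760673, 'dist_coeffs': array([0.03602833, 0.        , 0.        , 0.        , 0.        ]), 'extrinsics': array([[ 0.95969277,  0.20203551, -0.19537511,  0.1928383 ],
       [-0.28016441,  0.63252555, -0.72209371, -0.89125515],
       [-0.02230882,  0.74772527,  0.66363336,  0.92093218],
       [ 0.        ,  0.        ,  0.        ,  1.        ]])}
```

View pics/top0.png

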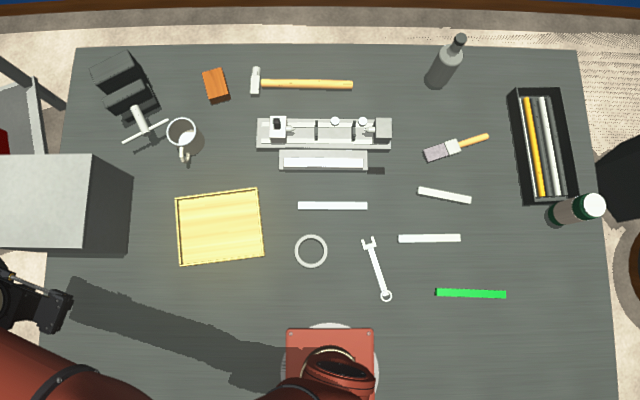

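View pics/side0.png

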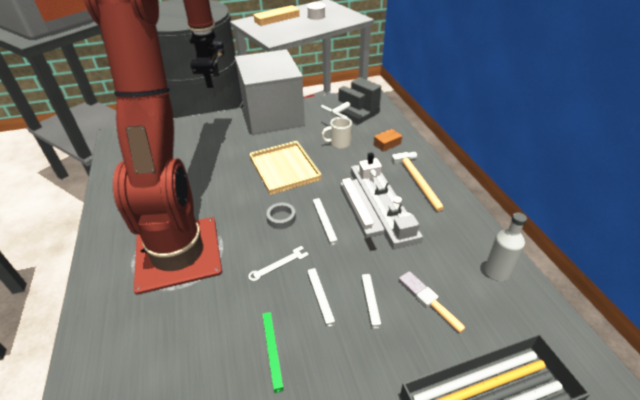

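The top view shows three bright bars at (332,205), (430,238) and (444,195), with the green look-alike at (470,293). The checker is at (324,133), the tray at (219,227) and the mug at (182,134).

```bash
cat > h.py <<'E'
import numpy as np, cv2
from station import manip
def K(c):
    k=manip.calibration(c); f=200/np.tan(np.radians(k['vertical_fov'])/2)
    return np.array([[f,0,k['cx']],[0,f,k['cy']],[0,0,1]]),k['dist_coeffs'],k['extrinsics']
def p2w(c,uv,z):
    M,d,E=K(c); uv=np.atleast_2d(np.array(uv,float)).reshape(-1,1,2)
    n=cv2.undistortPoints(uv,M,d)[:,0]
    r=np.c_[n[:,0],-n[:,1],-np.ones(len(n))]@E[:3,:3].T
    t=(z-E[2,3])/r[:,2]
    return E[:3,3]+r*t[:,None]
def w2p(c,P):
    M,d,E=K(c); P=np.atleast_2d(P)-E[:3,3]; q=P@E[:3,:3]
    q=q*[1,-1,-1]
    return cv2.projectPoints(q,np.zeros(3),np.zeros(3),M,d)[0][:,0]
def tri(uvt,uvs):
    # least squares intersection
    A=np.zeros((3,3));b=np.zeros(3)
    for c,uv in(('top',uvt),('side',uvs)):
        E=K(c)[2]; o=E[:3,3]; r=p2w(c,uv,0)[0]-o; r/=np.linalg.norm(r)
        Q=np.eye(3)-np.outer(r,r); A+=Q; b+=Q@o
    return np.linalg.solve(A,b)
def maskbar(c,m,z=0.02):
    ys,xs=np.nonzero(m); W=p2w(c,np.c_[xs,ys],z)[:,:2]
    W=W.astype(np.float32); (cx,cy),(w,h),a=cv2.minAreaRect(W*1000)
    if w<h: a+=90; w,h=h,w
    return cx,cy,w,h,((a+90)%180)-90
def snap(c,name,box=None,s=1):
    im=manip.read_camera(c)
    if box: im=im[box[1]:box[3],box[0]:box[2]]
    cv2.imwrite(f'pics/{name}.png',cv2.resize(im[:,:,::-1],None,fx=s,fy=s,interpolation=cv2.INTER_CUBIC))
E
python3 - <<'E'
from h import *
manip.read_camera('top');manip.read_camera('side')
for c in('top','side'):
  for l in('bar_long','bar_mid','bar_short') if c=='top' else('bar_long',):
    for r in manip.silhouettes(c,l): print(c,l,round(r['confidence'],2),np.round(r['box']),np.round(maskbar(c,r['mask'],.015),1))
for l in('bench','tray','mug','press','tail_post'):
    for r in manip.boxes_of('top',l): print(l,round(r['confidence'],2),np.round(r['box'],1),np.round(p2w('top',r['box'][:2],0.03),3))
print(manip.get_obs()['time'])
snap('top','bench1',(245,105,405,185),5)
E
```

```text
top bar_long 0.66 [332. 207.  73.  12.] [440.5  -8.3 188.1  28.   90. ]
top bar_mid 0.86 [427. 238.  63.   9.] [ 352.9 -274.   178.    24.8   89.7]
top bar_short 0.8 [442. 194.  56.  12.] [ 469.5 -320.8  152.9   26.1   78.9]
top bar_short 0.66 [324. 144. 132.  59.] [618.9  14.8 390.  168.8  89.4]
side bar_long 0.87 [275. 352.  20.  80.] [ 203.1 -382.8  198.4   23.    87.3]
side bar_long 0.67 [323. 220.  24.  44.] [440.  -16.6 204.2  25.2 -89.9]
bench 0.73 [325.6 145.7 134.5  63. ] [[0.609 0.009 0.03 ]]
tray 0.81 [219.1 228.1  94.5  81.9] [[0.377 0.297 0.03 ]]
mug 0.73 [185.7 140.6  42.   43.4] [[0.625 0.405 0.03 ]]
press 0.64 [325.3 160.9  79.8  14.4] [[0.565 0.01  0.03 ]]
press 0.3 [323.3 161.8  84.2  15. ] [[0.563 0.016 0.03 ]]
tail_post 0.8 [281.6 129.9  25.5  28.6] [[0.656 0.134 0.03 ]]
0.65
```

View pics/bench1.png

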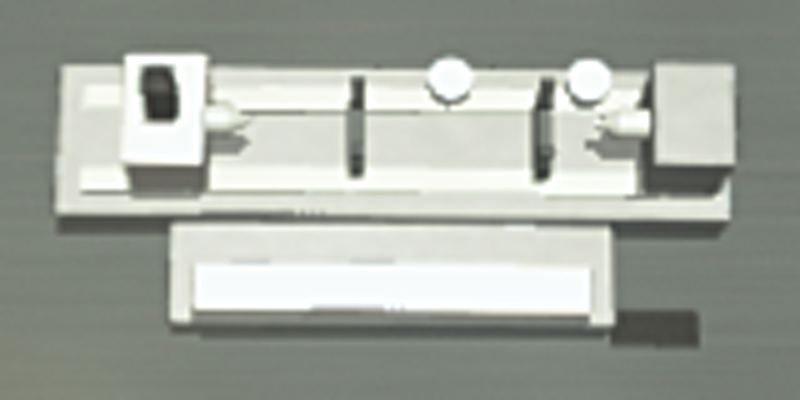

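```bash
python3 - <<'E'
from h import *
snap('side','bench_s1',(330,140,430,250),7)
E
```

```text
(no output)
```

View pics/bench_s1.png

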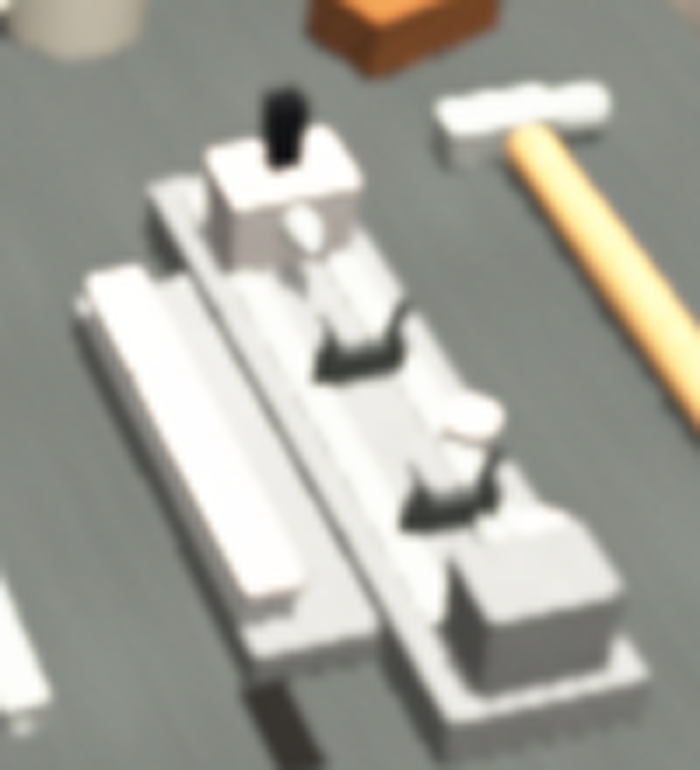

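```bash
cat > fit.py <<'E'
from h import *
from scipy.optimize import least_squares
T=lambda X,Y:(245+(X+.5)/5-.5,105+(Y+.5)/5-.5)
S=lambda X,Y:(330+(X+.5)/7-.5,140+(Y+.5)/7-.5)
obs=[('top',(.045,.19,.03),T(61,65)),('top',(-.045,.19,.03),T(56,213)),('top',(-.045,-.19,.03),T(730,215)),
('top',(None,-.185,.079),T(736,115)),('top',(None,-.14,.079),T(655,115)),
('side',(-.045,-.19,.03),S(452,722)),('side',(.045,-.19,.03),S(648,675)),('side',(-.045,.19,.03),S(150,187)),
('top',(-.09,0,.046),T(391.5,287)),]
def res(p,full=False):
    x,y,a=p[:3]; c,s=np.cos(a),np.sin(a); R=[]
    for cam,b,uv in obs:
        bx=0 if b[0] is None else b[0]
        P=[x+c*bx-s*b[1],y+s*bx+c*b[1],b[2]]
        d=w2p(cam,P)[0]-uv
        if b[0] is None: d[1]=0
        R.append(d)
    R=np.array(R); return R if full else R.ravel()
r=least_squares(res,[.63,.0,0],loss='soft_l1'); print(r.x, np.degrees(r.x[2])); print(np.round(res(r.x,True),2))
def b2w(b,p=r.x):
    c,s=np.cos(p[2]),np.sin(p[2]); return np.array([p[0]+c*b[0]-s*b[1],p[1]+s*b[0]+c*b[1],b[2]])
for n,b in dict(rh=(0,-.084,.049),rt=(0,.02,.049),head=(0,-.11,.06),press=(-.09,0,.046)).items(): print(n,np.round(b2w(b),4),w2p('top',b2w(b))[0].round(1),w2p('side',b2w(b))[0].round(1))
W=p2w('top',[T(160,92)],.118)[0]; print('post',W)
W2=p2w('side',[S(285,98)],.118)[0]; print('post side',W2, np.linalg.inv([[np.cos(r.x[2]),-np.sin(r.x[2])],[np.sin(r.x[2]),np.cos(r.x[2])]])@(W[:2]-r.x[:2]))
print('dials z.08',p2w('top',[T(450,78),T(588,80)],.08))
print(p2w('side',[S(475,415)],.08),tri(T(450,78),S(475,415)))
E
python3 fit.py
```

```text
[ 0.64859713  0.01520787 -0.00576006] -0.3300273892371491
[[ 0.06 -0.36]
 [-0.18  0.13]
 [ 0.32  0.7 ]
 [ 0.08  0.  ]
 [-0.23  0.  ]
 [-0.25 -0.17]
 [ 0.59 -0.21]
 [-0.69 -0.58]
 [ 0.52 -0.47]]
rh [ 0.6481 -0.0688  0.049 ] [353.7 130.3] [394.1 210.2]
rt [0.6487 0.0352 0.049 ] [316.3 130. ] [381. 189.]
head [ 0.648  -0.0948  0.06  ] [363.5 129. ] [398.  213.2]
press [0.5586 0.0157 0.046 ] [323.4 161.5] [356.7 199.2]
post [0.64159165 0.13855125 0.118     ]
post side [0.64817787 0.1388718  0.118     ] [-0.00771583  0.12330098]
dials z.08 [[ 0.66514585 -0.0143244   0.08      ]
 [ 0.66433396 -0.08928281  0.08      ]]
[[ 0.66166512 -0.05528859  0.08      ]] [ 0.68246121 -0.01639434  0.04061304]
```

```bash
python3 - <<'E'
from fit import *
for z in(.04,.06,.08,.1):
    P=p2w('top',[T(450,78),T(588,80)],z)
    q=w2p('side',P); print(z,P.round(3).tolist(),[( (u+.5-330)*7,(v+.5-140)*7) for u,v in q.round(1)])
snap('side','bs2',(360,175,430,245),11)
snap('top','bt2',(300,105,400,155),8)
E
```

```text
[ 0.64859713  0.01520787 -0.00576006] -0.3300273892371491
[[ 0.06 -0.36]
 [-0.18  0.13]
 [ 0.32  0.7 ]
 [ 0.08  0.  ]
 [-0.23  0.  ]
 [-0.25 -0.17]
 [ 0.59 -0.21]
 [-0.69 -0.58]
 [ 0.52 -0.47]]
rh [ 0.6481 -0.0688  0.049 ] [353.7 130.3] [394.1 210.2]
rt [0.6487 0.0352 0.049 ] [316.3 130. ] [381. 189.]
head [ 0.648  -0.0948  0.06  ] [363.5 129. ] [398.  213.2]
press [0.5586 0.0157 0.046 ] [323.4 161.5] [356.7 199.2]
post [0.64159165 0.13855125 0.118     ]
post side [0.64817787 0.1388718  0.118     ] [-0.00771583  0.12330098]
dials z.08 [[ 0.66514585 -0.0143244   0.08      ]
 [ 0.66433396 -0.08928281  0.08      ]]
[[ 0.66166512 -0.05528859  0.08      ]] [ 0.68246121 -0.01639434  0.04061304]
0.04 [[0.682, -0.016, 0.04], [0.681, -0.094, 0.04]] [(np.float64(471.1000000000001), np.float64(417.8999999999999)), (np.float64(544.6000000000001), np.float64(532.6999999999999))]
0.06 [[0.673, -0.015, 0.06], [0.673, -0.092, 0.06]] [(np.float64(457.79999999999984), np.float64(386.3999999999999)), (np.float64(529.8999999999999), np.float64(499.80000000000007))]
0.08 [[0.665, -0.014, 0.08], [0.664, -0.089, 0.08]] [(np.float64(444.5), np.float64(354.8999999999999)), (np.float64(514.5), np.float64(465.5))]
0.1 [[0.657, -0.013, 0.1], [0.656, -0.087, 0.1]] [(np.float64(430.5), np.float64(322.69999999999993)), (np.float64(499.79999999999984), np.float64(430.5))]
```

View pics/bs2.png

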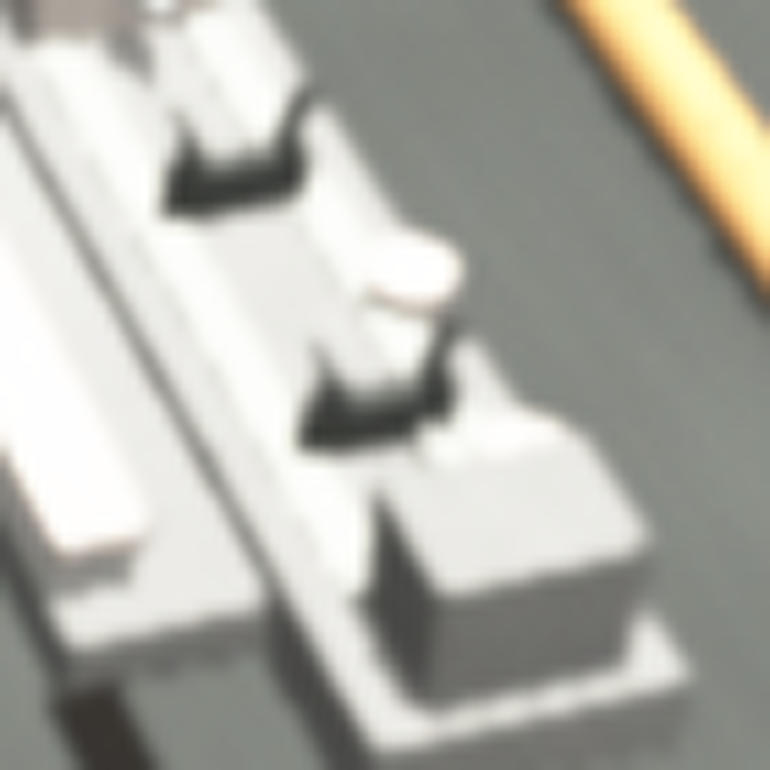

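View pics/bt2.png

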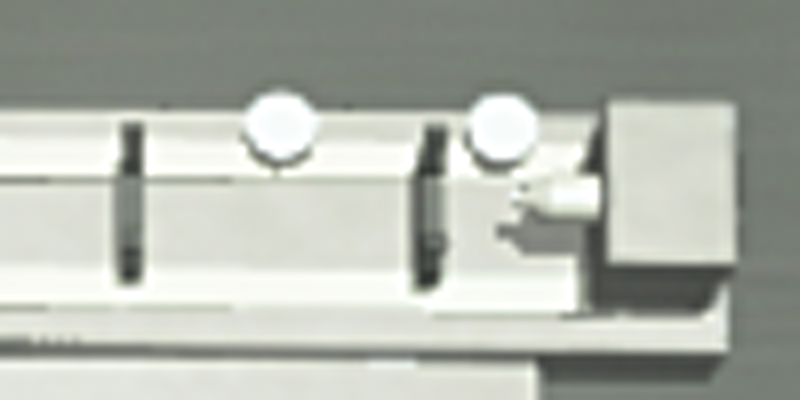

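```bash
python3 -m handwheel '[{"tx":3,"ty":-3.2,"az":-4.8,"gripper":0.3},{"tx":3,"ty":-3.2,"az":-4.8},{"tx":3,"ty":-3.2,"az":-4.8},{"tx":3,"ty":-3.2,"az":-4.8},{"tx":3,"ty":-3.2,"az":-4.8},{"tx":3,"ty":-3.2,"az":-4.8},{"tx":3,"ty":-3.2,"az":-4.8},{"tx":3,"ty":-3.2,"az":-4.8},{"tx":3,"ty":-3.2,"az":-4.8},{"tx":3,"ty":-3.2,"az":-4.8},{"tx":3,"ty":-3.2,"az":-4.8},{"tx":3,"ty":-3.2,"az":-4.8},{"tx":3,"ty":-3.2,"az":-4.8},{"tx":3,"ty":-3.2,"az":-4.8},{"tx":3,"ty":-3.2,"az":-4.8}]' 40
cat > st.py <<'E'
from station import manip
import numpy as np
o=manip.get_obs(); R=o['tcp_rot']
print('t',round(o['time'],2),'tcp',np.round(o['eef_pos'],4),'yaw',round(np.degrees(np.arctan2(R[1,0],R[0,0])),2),'zax',np.round(R[:,2],4),'F',np.round(o['contact_force'],1),'w',round(o['width']*87,1),'q',np.round(o['joint_positions'],2))
E
python3 st.py
```

```text
t 0.85 tcp [0.2018 0.6178 0.2225] yaw 71.91 zax [-0. -0. -1.] F [ 0.  -0.9 -0.2] w 86.9 q [-1.35  0.33  0.04  1.47 -0.01  1.34 -0.06]invalid input at $[0]: expected keys tx, ty, tz, ax, ay, az, gripper
```

```bash
python3 -m handwheel '[{"tx":3,"ty":-3.2,"tz":0,"ax":0,"ay":0,"az":-4.8,"gripper":0.3},{"tx":3,"ty":-3.2,"tz":0,"ax":0,"ay":0,"az":-4.8,"gripper":0.3},{"tx":3,"ty":-3.2,"tz":0,"ax":0,"ay":0,"az":-4.8,"gripper":0.3},{"tx":3,"ty":-3.2,"tz":0,"ax":0,"ay":0,"az":-4.8,"gripper":0.3},{"tx":3,"ty":-3.2,"tz":0,"ax":0,"ay":0,"az":-4.8,"gripper":0.3},{"tx":3,"ty":-3.2,"tz":0,"ax":0,"ay":0,"az":-4.8,"gripper":0.3},{"tx":3,"ty":-3.2,"tz":0,"ax":0,"ay":0,"az":-4.8,"gripper":0.3},{"tx":3,"ty":-3.2,"tz":0,"ax":0,"ay":0,"az":-4.8,"gripper":0.3},{"tx":3,"ty":-3.2,"tz":0,"ax":0,"ay":0,"az":-4.8,"gripper":0.3},{"tx":3,"ty":-3.2,"tz":0,"ax":0,"ay":0,"az":-4.8,"gripper":0.3}]' 40
python3 st.py
```

```text
time: 1.85
eef_pos: [0.5035, 0.2899, 0.2233]
tcp_rot: [[0.921, 0.389, 0.001], [0.389, -0.921, 0.007], [0.004, -0.006, -1.0]]
contact_force: [1.5, -0.2, 0.1]
width: 0.704
t 1.85 tcp [0.5035 0.2899 0.2233] yaw 22.86 zax [ 0.0011  0.0067 -1.    ] F [ 1.5 -0.2  0.1] w 61.2 q [-0.93  0.19  0.39  1.66 -0.08  1.3  -0.13]
```

```bash
python3 -m handwheel '[{"tx":2.9,"ty":-3,"tz":0,"ax":0,"ay":0,"az":-4.6,"gripper":0.3},{"tx":2.9,"ty":-3,"tz":0,"ax":0,"ay":0,"az":-4.6,"gripper":0.3},{"tx":2.9,"ty":-3,"tz":-2,"ax":0,"ay":0,"az":-4.6,"gripper":0.3},{"tx":2.9,"ty":-3,"tz":-2,"ax":0,"ay":0,"az":-4.6,"gripper":0.3},{"tx":2.9,"ty":-3,"tz":-2,"ax":0,"ay":0,"az":-4.6,"gripper":0.3},{"tx":0,"ty":0,"tz":0,"ax":0,"ay":0,"az":0,"gripper":0.4}]' 40
python3 st.py; python3 -c "
from h import *
snap('side','a1',(310,90,430,250),4)
snap('top','a1t',(245,85,405,185),4)"
```

```text
time: 2.45
eef_pos: [0.6575, 0.1264, 0.1634]
tcp_rot: [[1.0, -0.029, 0.011], [-0.029, -1.0, 0.004], [0.01, -0.004, -1.0]]
contact_force: [0.2, -0.6, 0.3]
width: 0.665
t 2.45 tcp [0.6575 0.1264 0.1634] yaw -1.66 zax [ 0.0106  0.0038 -0.9999] F [ 0.2 -0.6  0.3] w 57.9 q [-0.66  0.43  0.54  1.52 -0.23  1.24 -0.11]
```

View pics/a1.png

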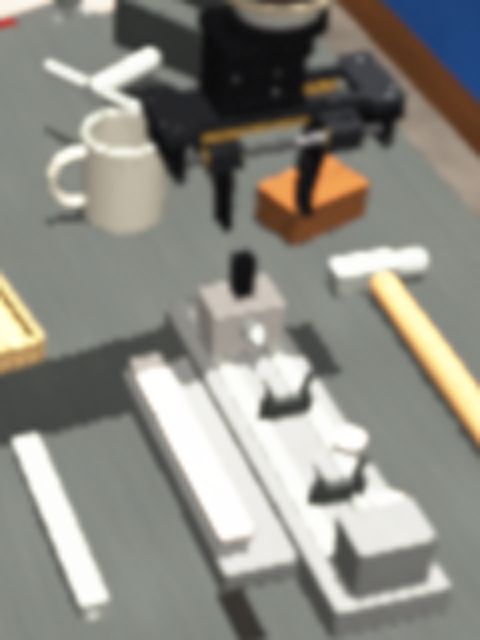

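The arm is above the tailstock post, and the jaws open across the checker. Next I lower and grip the post.

```bash
python3 -m handwheel '[{"tx":-1,"ty":1.2,"tz":0,"ax":-0.2,"ay":0.6,"az":1.3,"gripper":0.4},{"tx":0,"ty":0,"tz":0,"ax":0,"ay":0,"az":0,"gripper":0.4}]' 40; python3 st.py
```

```text
time: 2.75
eef_pos: [0.6447, 0.1483, 0.1669]
tcp_rot: [[1.0, 0.008, 0.001], [0.008, -1.0, 0.007], [0.001, -0.007, -1.0]]
contact_force: [-0.3, 1.3, 0.4]
width: 0.604
t 2.75 tcp [0.6447 0.1483 0.1669] yaw 0.47 zax [ 8.0e-04  6.8e-03 -1.0e+00] F [-0.3  1.3  0.4] w 52.6 q [-0.68  0.42  0.53  1.53 -0.22  1.25 -0.12]
```

```bash
python3 -m handwheel '[{"tx":0.2,"ty":-0.8,"tz":0,"ax":-0.3,"ay":0,"az":-0.6,"gripper":0.4},{"tx":0,"ty":0,"tz":-1,"ax":0,"ay":0,"az":0,"gripper":0.4},{"tx":0,"ty":0,"tz":-2,"ax":0,"ay":0,"az":0,"gripper":0.4}]' 40; python3 st.py
```

```text
time: 3.05
eef_pos: [0.6477, 0.1441, 0.1403]
tcp_rot: [[1.0, 0.004, 0.007], [0.003, -1.0, 0.005], [0.008, -0.005, -1.0]]
contact_force: [0.0, 0.5, -1.3]
width: 0.595
t 3.05 tcp [0.6477 0.1441 0.1403] yaw 0.2 zax [ 0.0075  0.0053 -1.    ] F [ 0.   0.5 -1.3] w 51.8 q [-0.68  0.44  0.52  1.56 -0.24  1.2  -0.11]
```

```bash
python3 -m handwheel '[{"tx":0,"ty":-0.5,"tz":-2,"ax":-0.3,"ay":0.3,"az":-0.4,"gripper":0.4},{"tx":0,"ty":0,"tz":-2,"ax":0,"ay":0,"az":0,"gripper":0.4},{"tx":0,"ty":0,"tz":-1.2,"ax":0,"ay":0,"az":0,"gripper":0.4},{"tx":0,"ty":0,"tz":0,"ax":0,"ay":0,"az":0,"gripper":0.4}]' 40; python3 st.py;python3 -c "
from h import *
snap('side','a2',(310,90,430,250),4)"
```

```text
time: 3.45
eef_pos: [0.6455, 0.1395, 0.0831]
tcp_rot: [[1.0, -0.002, -0.0], [-0.002, -1.0, -0.0], [-0.0, 0.0, -1.0]]
contact_force: [0.5, -0.6, -0.2]
width: 0.601
t 3.45 tcp [0.6455 0.1395 0.0831] yaw -0.12 zax [-4.e-04 -5.e-04 -1.e+00] F [ 0.5 -0.6 -0.2] w 52.2 q [-0.66  0.49  0.51  1.61 -0.26  1.1  -0.09]
```

View pics/a2.png

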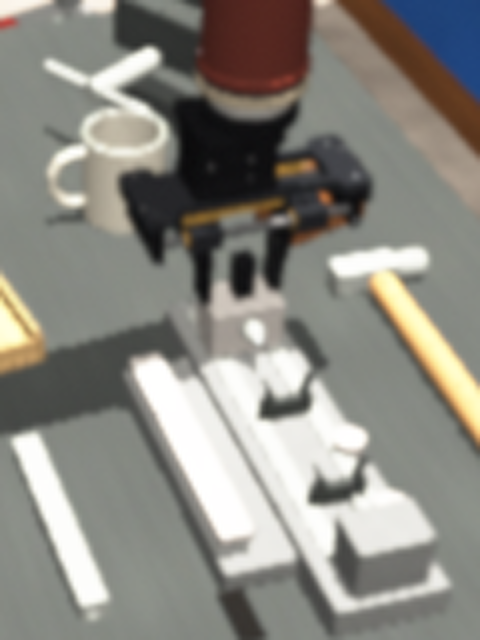

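The post stands centred between the fingers. I grip it and draw it back.

```bash
python3 -m handwheel '[{"tx":0,"ty":0,"tz":0.2,"ax":0,"ay":0,"az":0,"gripper":1},{"tx":0,"ty":0,"tz":0,"ax":0,"ay":0,"az":0,"gripper":1},{"tx":0,"ty":0,"tz":0,"ax":0,"ay":0,"az":0,"gripper":1},{"tx":0,"ty":0,"tz":0,"ax":0,"ay":0,"az":0,"gripper":1},{"tx":0,"ty":0,"tz":0,"ax":0,"ay":0,"az":0,"gripper":1},{"tx":0,"ty":0,"tz":0,"ax":0,"ay":0,"az":0,"gripper":1},{"tx":0,"ty":0,"tz":0,"ax":0,"ay":0,"az":0,"gripper":1}]' 40; python3 st.py
```

```text
time: 4.2
eef_pos: [0.6503, 0.1402, 0.0904]
tcp_rot: [[1.0, -0.002, 0.011], [-0.002, -1.0, 0.002], [0.011, -0.002, -1.0]]
contact_force: [-1.6, -0.5, 0.2]
width: 0.201
t 4.2 tcp [0.6503 0.1402 0.0904] yaw -0.14 zax [ 0.0107  0.0019 -0.9999] F [-1.6 -0.5  0.2] w 17.5 q [-0.66  0.49  0.51  1.61 -0.26  1.11 -0.09]
```

```bash
python3 -m handwheel '[{"tx":0,"ty":0.8,"tz":0,"ax":0,"ay":0,"az":0,"gripper":1},{"tx":0,"ty":0.8,"tz":0,"ax":0,"ay":0,"az":0,"gripper":1},{"tx":0,"ty":0.8,"tz":0,"ax":0,"ay":0,"az":0,"gripper":1},{"tx":0,"ty":0.4,"tz":0,"ax":0,"ay":0,"az":0,"gripper":1}]' 40; python3 st.py
```

```text
time: 4.6
eef_pos: [0.6505, 0.1603, 0.0904]
tcp_rot: [[1.0, -0.01, 0.009], [-0.01, -1.0, -0.007], [0.009, 0.007, -1.0]]
contact_force: [-0.1, -4.8, -0.1]
width: 0.203
t 4.6 tcp [0.6505 0.1603 0.0904] yaw -0.56 zax [ 0.0094 -0.007  -0.9999] F [-0.1 -4.8 -0.1] w 17.7 q [-0.69  0.5   0.51  1.59 -0.25  1.11 -0.13]
```

```bash
python3 -m handwheel '[{"tx":0,"ty":0.5,"tz":0,"ax":0,"ay":0,"az":0,"gripper":1},{"tx":0,"ty":0.5,"tz":0,"ax":0,"ay":0,"az":0,"gripper":1},{"tx":0,"ty":0.5,"tz":0,"ax":0,"ay":0,"az":0,"gripper":1}]' 40; python3 st.py
```

```text
time: 4.9
eef_pos: [0.6505, 0.1677, 0.0904]
tcp_rot: [[1.0, -0.015, 0.008], [-0.015, -1.0, -0.016], [0.008, 0.016, -1.0]]
contact_force: [-2.1, -18.9, 3.5]
width: 0.205
t 4.9 tcp [0.6505 0.1677 0.0904] yaw -0.87 zax [ 0.0077 -0.016  -0.9998] F [ -2.1 -18.9   3.5] w 17.8 q [-0.71  0.51  0.51  1.58 -0.25  1.12 -0.16]
```

```bash
python3 -m handwheel '[{"tx":0,"ty":0,"tz":0,"ax":0,"ay":0,"az":0,"gripper":0.4},{"tx":0,"ty":0,"tz":0,"ax":0,"ay":0,"az":0,"gripper":0.4},{"tx":0,"ty":0,"tz":0,"ax":0,"ay":0,"az":0,"gripper":0.4},{"tx":0,"ty":0,"tz":2,"ax":0.5,"ay":0,"az":0,"gripper":0.4},{"tx":0,"ty":0,"tz":3,"ax":0,"ay":0,"az":0,"gripper":0.4},{"tx":0,"ty":-1,"tz":3,"ax":0,"ay":0,"az":0,"gripper":0.4},{"tx":-3,"ty":-2.5,"tz":0,"ax":0,"ay":0,"az":0,"gripper":0.4},{"tx":-3,"ty":-2.5,"tz":0,"ax":0,"ay":0,"az":0,"gripper":0.4},{"tx":-3,"ty":-2.5,"tz":0,"ax":0,"ay":0,"az":0,"gripper":0.4},{"tx":-3,"ty":-2.5,"tz":0,"ax":0,"ay":0,"az":0,"gripper":0.4},{"tx":-3,"ty":-2.5,"tz":0,"ax":0,"ay":0,"az":0,"gripper":0.4}]' 40; python3 st.py
python3 - <<'E'
from h import *
snap('side','a3'); snap('top','a3t')
for c in('top','side'):
    for r in manip.silhouettes(c,'bar_long'): print(c,round(r['confidence'],2),np.round(r['box']),np.round(maskbar(c,r['mask'],.015),1))
E
```

```text
time: 6.0
eef_pos: [0.4973, 0.0394, 0.1729]
tcp_rot: [[1.0, -0.003, 0.011], [-0.003, -1.0, -0.001], [0.011, 0.001, -1.0]]
contact_force: [-0.2, -0.6, 1.2]
width: 0.601
t 6.0 tcp [0.4973 0.0394 0.1729] yaw -0.15 zax [ 0.0106 -0.001  -0.9999] F [-0.2 -0.6  1.2] w 52.3 q [-0.74  0.04  0.59  1.92 -0.02  1.17 -0.14]
top 0.62 [442. 195.  56.  14.] [ 470.4 -320.9  152.9   27.2   79.1]
top 0.57 [471. 292.  72.  12.] [ 203.5 -379.9  193.7   23.7   87. ]
top 0.51 [272. 132.  26.  24.] [ 6.652e+02  1.674e+02  7.920e+01  6.720e+01 -1.000e-01]
side 0.73 [272. 351.  22.  78.] [ 204.3 -382.9  197.3   19.7   87.2]
side 0.55 [325. 222.  24.  44.] [439.8 -19.4 198.6  28.6  89.5]
side 0.15 [357. 204.  28.  52.] [567.6  40.6 235.6  33.4  89.2]
```

View pics/a3.png

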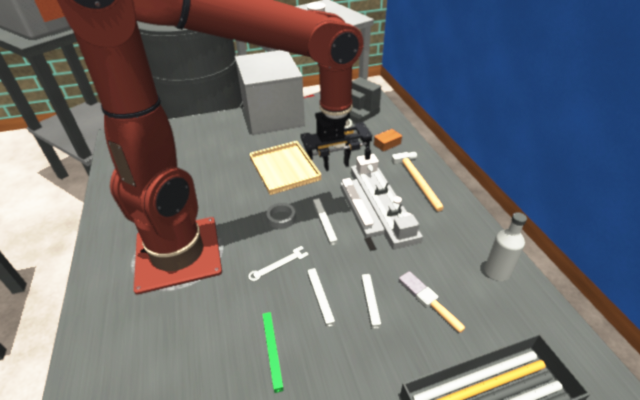

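View pics/a3t.png

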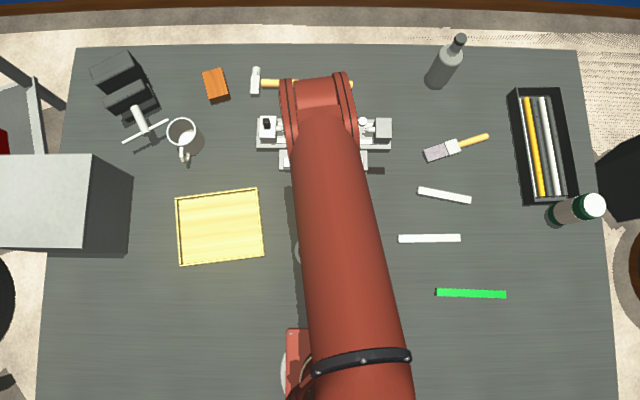

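```bash
python3 - <<'E'
import cv2,numpy as np
from h import *
im=cv2.imread('pics/top0.png')
cv2.imwrite('pics/b1.png',cv2.resize(im[190:222,285:385],None,fx=8,fy=8,interpolation=cv2.INTER_CUBIC))
g=cv2.cvtColor(im,cv2.COLOR_BGR2GRAY)
for nm,(x0,y0,x1,y1) in dict(a=(288,195,378,216),b=(388,228,472,248),c=(408,180,480,210)).items():
    m=np.zeros_like(g,bool); m[y0:y1,x0:x1]=g[y0:y1,x0:x1]>190
    print(nm,m.sum(),np.round(maskbar('top',m,.02),1))
    n,l,s,c=cv2.connectedComponentsWithStats(m.astype(np.uint8)); i=1+s[1:,4].argmax(); print(s[i],p2w('top',[c[i]],.02)[0].round(4))
E
```

```text
a 499 [443.8  -8.1 187.2  19.5 -90. ]
[298 201  69   8 499] [ 0.4427 -0.0057  0.02  ]
b 500 [ 351.1 -272.5  171.6   21.8   89.8]
[398 234  63   9 500] [ 0.3519 -0.2716  0.02  ]
c 392 [ 471.9 -322.1  151.2   20.9   78.6]
[418 186  54  18 392] [ 0.472  -0.3215  0.02  ]
```

View pics/b1.png

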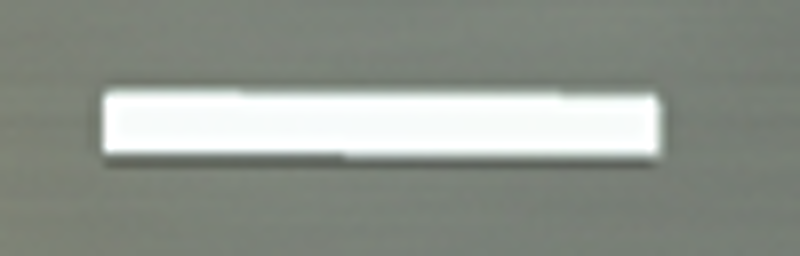

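(332,205) is the 190 mm bright bar and so the first one; (430,238) is 170 mm, (444,195) is 150 mm, and (470,293) is the green look-alike. The enlarged crop confirms a plain bright bar. I reach for it.

```bash
python3 -m handwheel '[{"tx":-1.8,"ty":-1.6,"tz":-2,"ax":0,"ay":0.6,"az":0,"gripper":0.4},{"tx":-1.8,"ty":-1.6,"tz":-2,"ax":0,"ay":0,"az":0,"gripper":0.4},{"tx":-1.8,"ty":-1.6,"tz":-2,"ax":0,"ay":0,"az":0,"gripper":0.4},{"tx":0,"ty":0,"tz":-2,"ax":0,"ay":0,"az":0,"gripper":0.4},{"tx":0,"ty":0,"tz":-2,"ax":0,"ay":0,"az":0,"gripper":0.4}]' 40; python3 st.py
```

```text
time: 6.7
eef_pos: [0.4496, -0.0033, 0.0743]
tcp_rot: [[1.0, 0.004, 0.011], [0.004, -1.0, 0.003], [0.011, -0.003, -1.0]]
contact_force: [-0.1, 1.0, 1.3]
width: 0.601
t 6.7 tcp [ 0.4496 -0.0033  0.0743] yaw 0.23 zax [ 0.0109  0.0027 -0.9999] F [-0.1  1.   1.3] w 52.3 q [-0.7   0.05  0.63  2.14 -0.04  0.95 -0.04]
```

```bash
python3 -m handwheel '[{"tx":-0.5,"ty":-0.3,"tz":-1.5,"ax":0,"ay":0.6,"az":-0.6,"gripper":0.4},{"tx":0,"ty":0,"tz":-1.5,"ax":0,"ay":0,"az":0,"gripper":0.4},{"tx":0,"ty":0,"tz":-1.5,"ax":0,"ay":0,"az":0,"gripper":0.4},{"tx":0,"ty":0,"tz":-1,"ax":0,"ay":0,"az":0,"gripper":0.4},{"tx":0,"ty":0,"tz":0,"ax":0,"ay":0,"az":0,"gripper":0.4}]' 40; python3 st.py
```

```text
time: 7.2
eef_pos: [0.4459, -0.0042, 0.0147]
tcp_rot: [[1.0, -0.004, -0.004], [-0.004, -1.0, -0.0], [-0.004, 0.0, -1.0]]
contact_force: [-1.1, 0.3, -0.8]
width: 0.598
t 7.2 tcp [ 0.4459 -0.0042  0.0147] yaw -0.23 zax [-3.6e-03 -5.0e-04 -1.0e+00] F [-1.1  0.3 -0.8] w 52.0 q [-0.67  0.17  0.62  2.19 -0.14  0.82  0.04]
```

```bash
python3 -m handwheel '[{"tx":-0.2,"ty":-0.3,"tz":-0.9,"ax":0,"ay":0,"az":0,"gripper":0.4},{"tx":0,"ty":0,"tz":0,"ax":0,"ay":0,"az":0,"gripper":0.4}]' 40; python3 st.py; python3 -c "
from h import *
snap('side','a4',(260,120,420,260),4)"
```

```text
time: 7.4
eef_pos: [0.4445, -0.0071, 0.0056]
tcp_rot: [[1.0, -0.003, -0.003], [-0.003, -1.0, -0.001], [-0.003, 0.001, -1.0]]
contact_force: [-1.2, -0.2, 0.2]
width: 0.599
t 7.4 tcp [ 0.4445 -0.0071  0.0056] yaw -0.2 zax [-3.2e-03 -7.0e-04 -1.0e+00] F [-1.2 -0.2  0.2] w 52.1 q [-0.66  0.19  0.62  2.19 -0.15  0.8   0.06]
```

View pics/a4.png

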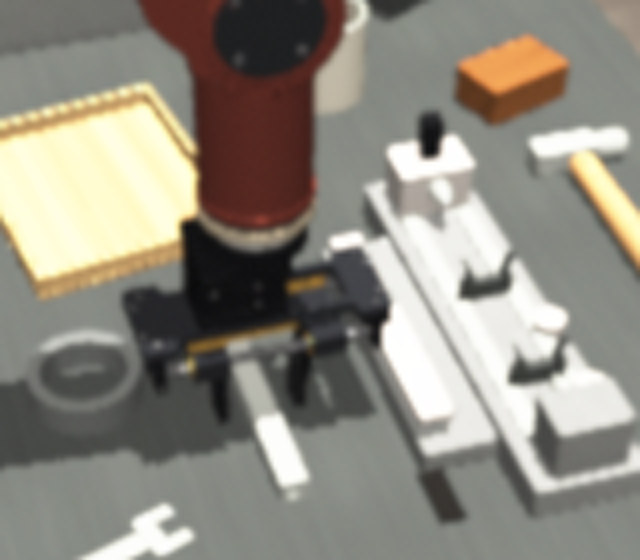

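The fingers straddle the bar. I grip and lift.

```bash
python3 -m handwheel '[{"tx":0,"ty":0,"tz":0,"ax":0,"ay":0,"az":0,"gripper":1},{"tx":0,"ty":0,"tz":0,"ax":0,"ay":0,"az":0,"gripper":1},{"tx":0,"ty":0,"tz":0,"ax":0,"ay":0,"az":0,"gripper":1},{"tx":0,"ty":0,"tz":0,"ax":0,"ay":0,"az":0,"gripper":1},{"tx":0,"ty":0,"tz":0,"ax":0,"ay":0,"az":0,"gripper":1},{"tx":0,"ty":0,"tz":0,"ax":0,"ay":0,"az":0,"gripper":1}]' 50; python3 st.py;  python3 -m handwheel '[{"tx":0,"ty":0,"tz":1.5,"ax":0,"ay":0,"az":0,"gripper":1},{"tx":0,"ty":0,"tz":2,"ax":0,"ay":0,"az":0,"gripper":1},{"tx":0,"ty":0,"tz":2,"ax":0,"ay":0,"az":0,"gripper":1},{"tx":0,"ty":0,"tz":2,"ax":0,"ay":0,"az":0,"gripper":1},{"tx":0,"ty":0,"tz":1.5,"ax":0,"ay":0,"az":0,"gripper":1}]' 50; python3 st.py
```

```text
time: 8.05
eef_pos: [0.4459, -0.0065, 0.0077]
tcp_rot: [[1.0, -0.004, -0.0], [-0.004, -1.0, 0.001], [-0.0, -0.001, -1.0]]
contact_force: [2.0, -0.5, -2.1]
width: 0.226
t 8.05 tcp [ 0.4459 -0.0065  0.0077] yaw -0.21 zax [-3.0e-04  1.2e-03 -1.0e+00] F [ 2.  -0.5 -2.1] w 19.7 q [-0.66  0.18  0.62  2.19 -0.15  0.8   0.06]
time: 8.55
eef_pos: [0.4407, -0.0076, 0.0963]
tcp_rot: [[1.0, -0.004, -0.01], [-0.004, -1.0, -0.003], [-0.01, 0.003, -1.0]]
contact_force: [-0.1, -0.2, -5.1]
width: 0.226
t 8.55 tcp [ 0.4407 -0.0076  0.0963] yaw -0.24 zax [-0.0099 -0.0027 -0.9999] F [-0.1 -0.2 -5.1] w 19.7 q [-0.71  0.01  0.64  2.12 -0.    1.02 -0.08]
```

```bash
python3 -m handwheel '[{"tx":3,"ty":0.2,"tz":1,"ax":0,"ay":-0.3,"az":0,"gripper":1},{"tx":3.5,"ty":0.4,"tz":0.5,"ax":0,"ay":0,"az":0,"gripper":1},{"tx":3.5,"ty":0.4,"tz":0,"ax":0,"ay":0,"az":0,"gripper":1},{"tx":3.5,"ty":0.4,"tz":0,"ax":0,"ay":0,"az":0,"gripper":1},{"tx":3.5,"ty":0.4,"tz":0,"ax":0,"ay":0,"az":0,"gripper":1},{"tx":2.5,"ty":0.3,"tz":0,"ax":0,"ay":0,"az":0,"gripper":1},{"tx":1,"ty":0,"tz":0,"ax":0,"ay":0,"az":0,"gripper":1},{"tx":0,"ty":0,"tz":0,"ax":0,"ay":0,"az":0,"gripper":1}]' 50; python3 st.py
```

```text
time: 9.35
eef_pos: [0.6495, 0.0164, 0.1066]
tcp_rot: [[1.0, -0.0, -0.011], [-0.0, -1.0, -0.0], [-0.011, 0.0, -1.0]]
contact_force: [0.5, 0.4, -7.1]
width: 0.222
t 9.35 tcp [0.6495 0.0164 0.1066] yaw -0.01 zax [-1.130e-02 -3.000e-04 -9.999e-01] F [ 0.5  0.4 -7.1] w 19.3 q [-0.56  0.48  0.62  1.62 -0.3   1.16  0.13]
```

```bash
python3 -m handwheel '[{"tx":-0.1,"ty":-0.3,"tz":-1,"ax":0,"ay":-0.6,"az":-0.3,"gripper":1},{"tx":0,"ty":0,"tz":-1,"ax":0,"ay":0,"az":0,"gripper":1},{"tx":0,"ty":0,"tz":0,"ax":0,"ay":0,"az":0,"gripper":1}]' 50; python3 st.py; python3 -c "
from h import *
snap('side','a5',(330,120,450,260),5)
snap('top','a5t',(245,85,405,185),4)"
```

```text
time: 9.65
eef_pos: [0.6459, 0.0136, 0.0835]
tcp_rot: [[1.0, -0.005, -0.005], [-0.005, -1.0, -0.001], [-0.005, 0.001, -1.0]]
contact_force: [-0.7, 1.2, -5.1]
width: 0.221
t 9.65 tcp [0.6459 0.0136 0.0835] yaw -0.3 zax [-5.4e-03 -8.0e-04 -1.0e+00] F [-0.7  1.2 -5.1] w 19.2 q [-0.56  0.49  0.62  1.65 -0.31  1.11  0.14]
```

View pics/a5.png

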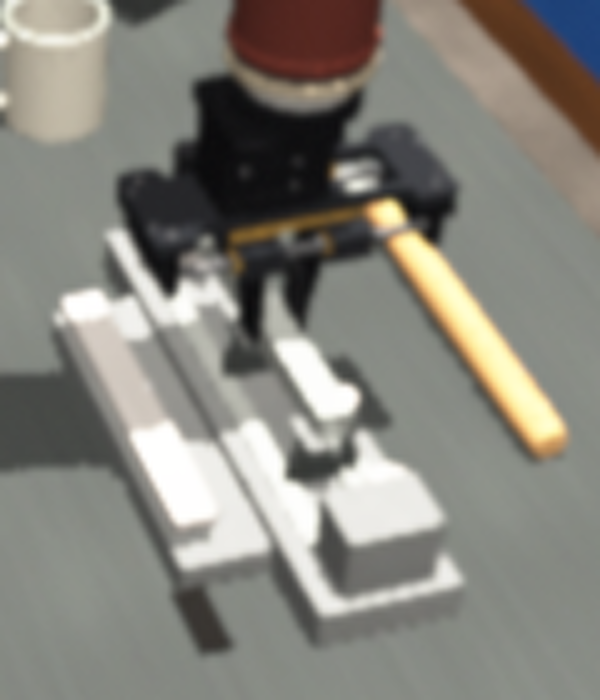

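View pics/a5t.png

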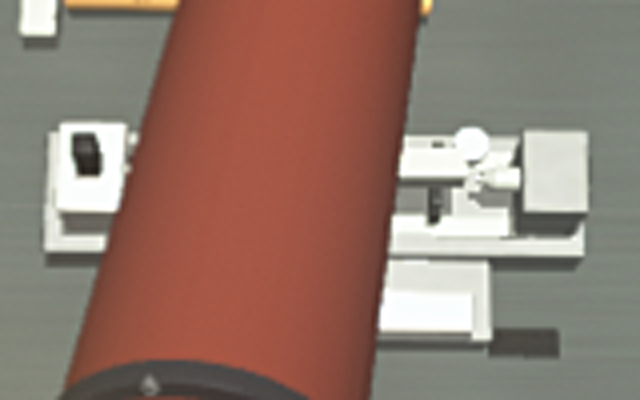

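```bash
python3 - <<'E'
from h import *
print(p2w('top',[(245+466/4,125),(245+455/4,125)],.096), w2p('top',[[.6486,-.0824,.0958],[.6386,-.0824,.0958],[.6586,-.0824,.0958]]), w2p('side',[[.6486,-.0824,.0958],[.6386,-.0824,.0758]]))
E
python3 -m handwheel '[{"tx":0.2,"ty":0,"tz":-1,"ax":0,"ay":-0.3,"az":0,"gripper":1},{"tx":0,"ty":0,"tz":-0.7,"ax":0,"ay":0,"az":0,"gripper":1},{"tx":0,"ty":0,"tz":0,"ax":0,"ay":0,"az":0,"gripper":1}]' 50; python3 st.py
```

```text
[[ 0.64526328 -0.08512355  0.096     ]
 [ 0.64522453 -0.07778077  0.096     ]] [[360.44251846 123.84486814]
 [360.53018876 127.38064293]
 [360.35469393 120.32462215]] [[397.70394182 201.61683424]
 [393.89554076 207.29599879]]
time: 10.05
eef_pos: [0.6493, 0.0138, 0.0677]
tcp_rot: [[1.0, -0.005, 0.004], [-0.005, -1.0, -0.0], [0.004, -0.0, -1.0]]
contact_force: [-0.5, -0.2, -5.0]
width: 0.219
t 10.05 tcp [0.6493 0.0138 0.0677] yaw -0.29 zax [ 0.0038 -0.     -1.    ] F [-0.5 -0.2 -5. ] w 19.1 q [-0.55  0.51  0.61  1.66 -0.32  1.07  0.15]
```

```bash
python3 -m handwheel '[{"tx":-0.1,"ty":0,"tz":-0.6,"ax":0,"ay":0,"az":0,"gripper":1},{"tx":0,"ty":0,"tz":-0.4,"ax":0,"ay":0,"az":0,"gripper":1},{"tx":0,"ty":0,"tz":0,"ax":0,"ay":0,"az":0,"gripper":1}]' 50; python3 st.py
```

```text
time: 10.35
eef_pos: [0.6485, 0.0138, 0.0571]
tcp_rot: [[1.0, -0.005, 0.004], [-0.005, -1.0, 0.0], [0.004, -0.0, -1.0]]
contact_force: [0.4, 0.5, -5.3]
width: 0.219
t 10.35 tcp [0.6485 0.0138 0.0571] yaw -0.28 zax [ 0.0042  0.     -1.    ] F [ 0.4  0.5 -5.3] w 19.1 q [-0.55  0.52  0.6   1.67 -0.33  1.05  0.16]
```

```bash
python3 -m handwheel '[{"tx":0,"ty":0,"tz":-0.2,"ax":0,"ay":0,"az":0,"gripper":1},{"tx":0,"ty":0,"tz":0,"ax":0,"ay":0,"az":0,"gripper":1}]' 50; python3 st.py
```

```text
time: 10.55
eef_pos: [0.6489, 0.0138, 0.0576]
tcp_rot: [[1.0, -0.005, 0.005], [-0.005, -1.0, 0.001], [0.005, -0.001, -1.0]]
contact_force: [0.4, -0.5, -5.7]
width: 0.223
t 10.55 tcp [0.6489 0.0138 0.0576] yaw -0.29 zax [ 0.0048  0.0013 -1.    ] F [ 0.4 -0.5 -5.7] w 19.4 q [-0.55  0.52  0.6   1.67 -0.33  1.05  0.16]
```

```bash
python3 -m handwheel '[{"tx":0,"ty":0,"tz":-0.4,"ax":0,"ay":0,"az":0,"gripper":1},{"tx":0,"ty":0,"tz":0,"ax":0,"ay":0,"az":0,"gripper":1}]' 50; python3 st.py
```

```text
time: 10.75
eef_pos: [0.6499, 0.0137, 0.0578]
tcp_rot: [[1.0, -0.005, 0.007], [-0.005, -1.0, 0.003], [0.007, -0.003, -1.0]]
contact_force: [-0.2, -1.1, -6.0]
width: 0.223
t 10.75 tcp [0.6499 0.0137 0.0578] yaw -0.31 zax [ 0.007   0.0033 -1.    ] F [-0.2 -1.1 -6. ] w 19.4 q [-0.54  0.52  0.6   1.67 -0.33  1.05  0.16]
```

```bash
python3 -c "
from h import *
snap('side','a6',(330,140,450,260),6)"
```

```text
(no output)
```

View pics/a6.png

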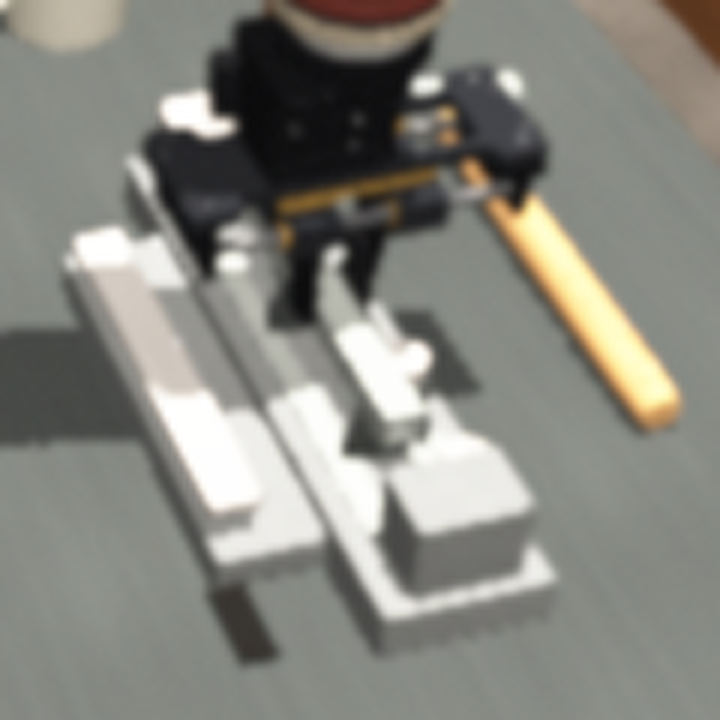

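```bash
python3 -m handwheel '[{"tx":-0.1,"ty":0,"tz":-0.5,"ax":0,"ay":0,"az":0,"gripper":1},{"tx":0,"ty":0,"tz":-0.3,"ax":0,"ay":0,"az":0,"gripper":1}]' 50; python3 st.py
```

```text
time: 11.0
eef_pos: [0.6505, 0.0137, 0.0569]
tcp_rot: [[1.0, -0.006, 0.01], [-0.006, -1.0, 0.007], [0.01, -0.007, -1.0]]
contact_force: [-18.5, 1.2, 28.8]
width: 0.225
t 11.0 tcp [0.6505 0.0137 0.0569] yaw -0.33 zax [ 0.0101  0.0068 -0.9999] F [-18.5   1.2  28.8] w 19.6 q [-0.54  0.52  0.6   1.68 -0.34  1.04  0.16]
```

Contact at the expected height: the bar is seated. I release it and go up to the tailstock post.

```bash
python3 -m handwheel '[{"tx":0,"ty":0,"tz":0.2,"ax":0,"ay":0,"az":0,"gripper":0.6},{"tx":0,"ty":0,"tz":0,"ax":0,"ay":0,"az":0,"gripper":0.5},{"tx":0,"ty":0,"tz":0,"ax":0,"ay":0,"az":0,"gripper":0.5},{"tx":0,"ty":0,"tz":0,"ax":0,"ay":0,"az":0,"gripper":0.5},{"tx":0,"ty":0,"tz":2,"ax":0,"ay":0,"az":0,"gripper":0.5},{"tx":0,"ty":0,"tz":3,"ax":0,"ay":0,"az":0,"gripper":0.5},{"tx":0,"ty":0,"tz":3,"ax":0,"ay":0,"az":0,"gripper":0.4},{"tx":0,"ty":3,"tz":2,"ax":0,"ay":0,"az":0,"gripper":0.4},{"tx":0,"ty":4,"tz":0,"ax":0,"ay":0,"az":0,"gripper":0.4},{"tx":0,"ty":4,"tz":0,"ax":0,"ay":0,"az":0,"gripper":0.4},{"tx":0,"ty":3,"tz":0,"ax":0,"ay":0,"az":0,"gripper":0.4},{"tx":0,"ty":1,"tz":0,"ax":0,"ay":0,"az":0,"gripper":0.4}]' 50; python3 st.py;  python3 -c "
from h import *
snap('side','a7',(330,140,450,260),6)
snap('top','a7t',(245,85,405,185),4)"
```

```text
time: 12.2
eef_pos: [0.651, 0.165, 0.161]
tcp_rot: [[1.0, -0.012, 0.013], [-0.012, -1.0, 0.004], [0.012, -0.004, -1.0]]
contact_force: [0.3, -0.5, -0.4]
width: 0.602
t 12.2 tcp [0.651 0.165 0.161] yaw -0.69 zax [ 0.0125  0.0042 -0.9999] F [ 0.3 -0.5 -0.4] w 52.4 q [-0.76  0.45  0.6   1.52 -0.27  1.24 -0.13]
```

View pics/a7.png

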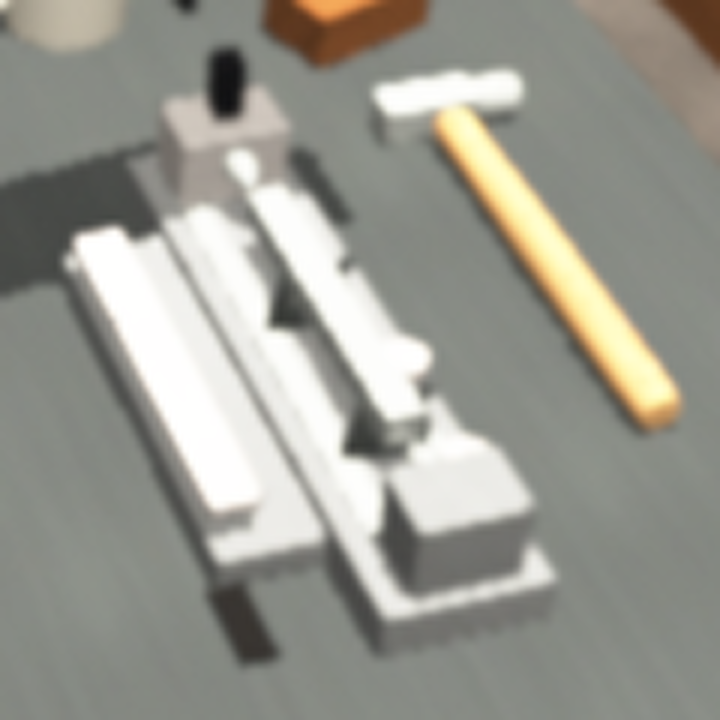

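View pics/a7t.png

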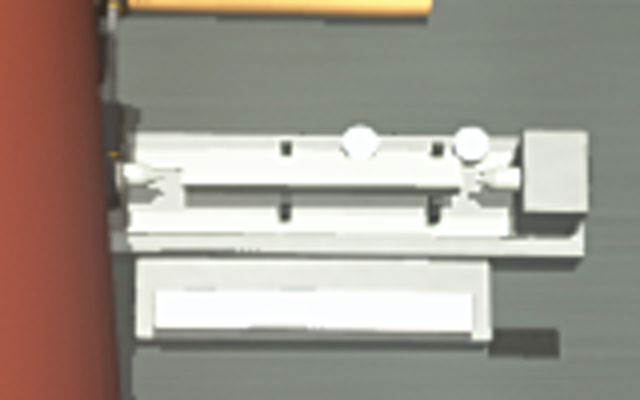

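The long bar lies in both rests, with both ends clear of the points. Next I grip the post.

```bash
python3 -m handwheel '[{"tx":-0.2,"ty":0.2,"tz":-2,"ax":-0.2,"ay":0.7,"az":0.3,"gripper":0.4},{"tx":0,"ty":0,"tz":-2,"ax":0,"ay":0,"az":0,"gripper":0.4},{"tx":0,"ty":0,"tz":-2,"ax":0,"ay":0,"az":0,"gripper":0.4},{"tx":0,"ty":0,"tz":-1.2,"ax":0,"ay":0,"az":0,"gripper":0.4},{"tx":0,"ty":0,"tz":0,"ax":0,"ay":0,"az":0,"gripper":0.4}]' 50; python3 st.py
```

```text
time: 12.8
eef_pos: [0.649, 0.1529, 0.0831]
tcp_rot: [[1.0, -0.018, -0.003], [-0.018, -1.0, -0.006], [-0.002, 0.006, -1.0]]
contact_force: [-1.0, -0.6, -0.7]
width: 0.602
t 12.8 tcp [0.649  0.1529 0.0831] yaw -1.05 zax [-0.0026 -0.0062 -1.    ] F [-1.  -0.6 -0.7] w 52.4 q [-0.73  0.52  0.58  1.6  -0.3   1.12 -0.09]
```

```bash
python3 -m handwheel '[{"tx":0,"ty":1.2,"tz":0.2,"ax":0.3,"ay":0,"az":0.7,"gripper":0.4},{"tx":0,"ty":0.2,"tz":0.1,"ax":0,"ay":0,"az":0,"gripper":0.4},{"tx":0,"ty":0,"tz":0,"ax":0,"ay":0,"az":0,"gripper":0.4}]' 50; python3 st.py
```

```text
time: 13.1
eef_pos: [0.6499, 0.1661, 0.0876]
tcp_rot: [[1.0, -0.007, -0.001], [-0.007, -1.0, -0.001], [-0.001, 0.001, -1.0]]
contact_force: [1.1, -0.4, 1.1]
width: 0.6
t 13.1 tcp [0.6499 0.1661 0.0876] yaw -0.43 zax [-1.4e-03 -8.0e-04 -1.0e+00] F [ 1.1 -0.4  1.1] w 52.2 q [-0.74  0.52  0.58  1.58 -0.31  1.13 -0.1 ]
```

```bash
python3 -m handwheel '[{"tx":0,"ty":0,"tz":0,"ax":0,"ay":0,"az":0,"gripper":1},{"tx":0,"ty":0,"tz":0,"ax":0,"ay":0,"az":0,"gripper":1},{"tx":0,"ty":0,"tz":0,"ax":0,"ay":0,"az":0,"gripper":1},{"tx":0,"ty":0,"tz":0,"ax":0,"ay":0,"az":0,"gripper":1},{"tx":0,"ty":0,"tz":0,"ax":0,"ay":0,"az":0,"gripper":1},{"tx":0,"ty":0,"tz":0,"ax":0,"ay":0,"az":0,"gripper":1}]' 55; python3 st.py; python3 -m handwheel '[{"tx":0,"ty":-0.6,"tz":0,"ax":0,"ay":0,"az":0,"gripper":1},{"tx":0,"ty":-0.6,"tz":0,"ax":0,"ay":0,"az":0,"gripper":1},{"tx":0,"ty":-0.6,"tz":0,"ax":0,"ay":0,"az":0,"gripper":1},{"tx":0,"ty":-0.6,"tz":0,"ax":0,"ay":0,"az":0,"gripper":1}]' 55; python3 st.py
```

```text
time: 13.7
eef_pos: [0.6505, 0.1668, 0.0897]
tcp_rot: [[1.0, -0.007, 0.001], [-0.007, -1.0, 0.001], [0.001, -0.001, -1.0]]
contact_force: [-2.2, -0.2, 2.5]
width: 0.2
t 13.7 tcp [0.6505 0.1668 0.0897] yaw -0.38 zax [ 5.e-04  6.e-04 -1.e+00] F [-2.2 -0.2  2.5] w 17.4 q [-0.74  0.52  0.58  1.58 -0.3   1.13 -0.1 ]
time: 14.1
eef_pos: [0.6503, 0.1502, 0.0897]
tcp_rot: [[1.0, -0.0, 0.002], [-0.0, -1.0, 0.009], [0.002, -0.009, -1.0]]
contact_force: [-0.2, 5.5, 0.1]
width: 0.2
t 14.1 tcp [0.6503 0.1502 0.0897] yaw -0.03 zax [ 0.0016  0.0091 -1.    ] F [-0.2  5.5  0.1] w 17.4 q [-0.71  0.51  0.58  1.6  -0.31  1.12 -0.06]
```

```bash
python3 -m handwheel '[{"tx":0,"ty":-0.6,"tz":0,"ax":0,"ay":0,"az":0,"gripper":1},{"tx":0,"ty":-0.6,"tz":0,"ax":0,"ay":0,"az":0,"gripper":1},{"tx":0,"ty":-0.6,"tz":0,"ax":0,"ay":0,"az":0,"gripper":1},{"tx":0,"ty":-0.5,"tz":0,"ax":0,"ay":0,"az":0,"gripper":1}]' 55; python3 st.py
```

```text
time: 14.5
eef_pos: [0.6502, 0.1351, 0.0897]
tcp_rot: [[1.0, 0.005, 0.003], [0.005, -1.0, 0.019], [0.003, -0.019, -1.0]]
contact_force: [0.4, 8.0, 0.0]
width: 0.2
t 14.5 tcp [0.6502 0.1351 0.0897] yaw 0.3 zax [ 0.0026  0.0189 -0.9998] F [0.4 8.  0. ] w 17.4 q [-0.69  0.5   0.58  1.61 -0.32  1.12 -0.03]
```

```bash
python3 -m handwheel '[{"tx":0,"ty":-0.5,"tz":0,"ax":-0.6,"ay":0,"az":-0.4,"gripper":1},{"tx":0,"ty":-0.5,"tz":0,"ax":0,"ay":0,"az":0,"gripper":1}]' 55; python3 st.py
```

```text
time: 14.7
eef_pos: [0.6502, 0.1297, 0.0897]
tcp_rot: [[1.0, 0.002, 0.003], [0.001, -1.0, 0.014], [0.003, -0.014, -1.0]]
contact_force: [0.4, 8.2, 0.9]
width: 0.203
t 14.7 tcp [0.6502 0.1297 0.0897] yaw 0.08 zax [ 0.0032  0.0137 -0.9999] F [0.4 8.2 0.9] w 17.7 q [-0.69  0.5   0.58  1.61 -0.31  1.12 -0.03]
```

```bash
python3 -m handwheel '[{"tx":0,"ty":-0.6,"tz":0,"ax":-0.6,"ay":0,"az":-0.2,"gripper":1},{"tx":0,"ty":-0.6,"tz":0,"ax":0,"ay":0,"az":0,"gripper":1}]' 55; python3 st.py
```

```text
time: 14.9
eef_pos: [0.6501, 0.1252, 0.0897]
tcp_rot: [[1.0, 0.003, 0.004], [0.003, -1.0, 0.012], [0.004, -0.012, -1.0]]
contact_force: [2.0, 16.1, -1.5]
width: 0.206
t 14.9 tcp [0.6501 0.1252 0.0897] yaw 0.18 zax [ 0.004   0.0116 -0.9999] F [ 2.  16.1 -1.5] w 17.9 q [-0.68  0.5   0.58  1.61 -0.31  1.11 -0.02]
```

```bash
python3 -m handwheel '[{"tx":0,"ty":-0.8,"tz":0,"ax":-0.6,"ay":0,"az":-0.2,"gripper":1},{"tx":0,"ty":-0.8,"tz":0,"ax":0,"ay":0,"az":0,"gripper":1}]' 55; python3 st.py; python3 -c "
from h import *
snap('side','a8',(330,140,450,260),6)
snap('top','a8t',(245,85,405,185),4)"
```

```text
time: 15.1
eef_pos: [0.6502, 0.1243, 0.0897]
tcp_rot: [[1.0, 0.01, 0.006], [0.01, -1.0, 0.018], [0.006, -0.018, -1.0]]
contact_force: [3.5, 21.3, -3.3]
width: 0.198
t 15.1 tcp [0.6502 0.1243 0.0897] yaw 0.56 zax [ 0.0056  0.0177 -0.9998] F [ 3.5 21.3 -3.3] w 17.3 q [-0.68  0.5   0.58  1.62 -0.31  1.11 -0.01]
```

View pics/a8.png

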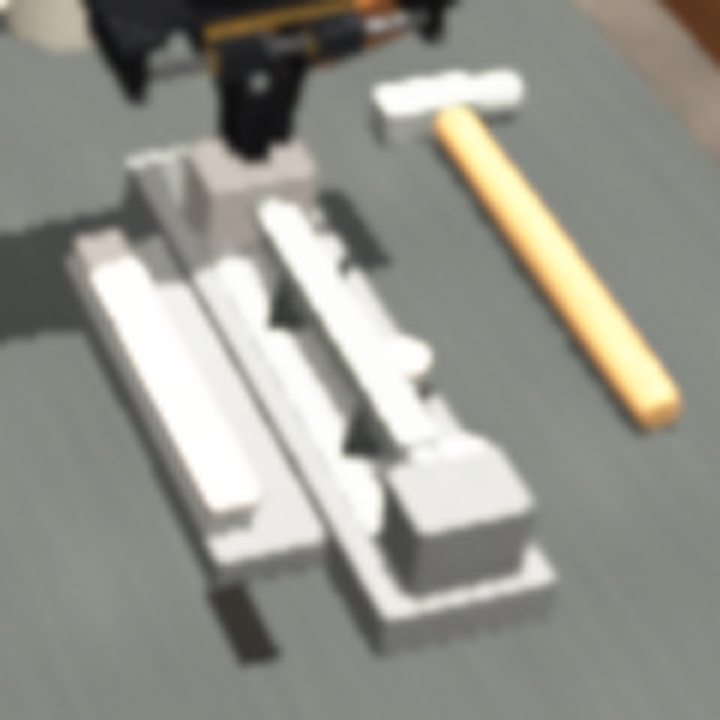

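View pics/a8t.png

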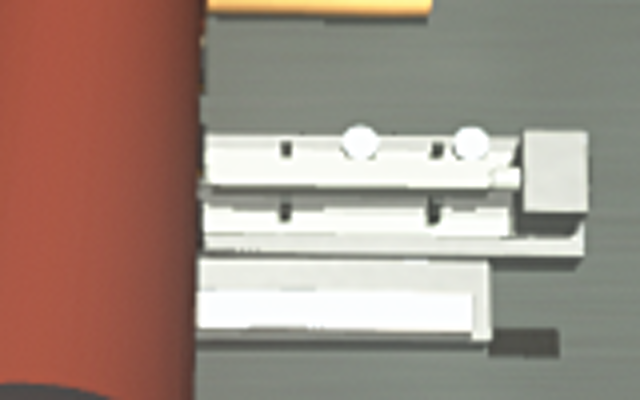

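Both points are inside the bar's holes. I release the post and go to the press bar.

```bash
python3 -m handwheel '[{"tx":0,"ty":0,"tz":0,"ax":0,"ay":0,"az":0,"gripper":0.5},{"tx":0,"ty":0,"tz":0,"ax":0,"ay":0,"az":0,"gripper":0.5},{"tx":0,"ty":0,"tz":0,"ax":-0.6,"ay":0,"az":-0.4,"gripper":0.5},{"tx":0,"ty":0,"tz":2,"ax":0,"ay":0,"az":0,"gripper":0.5},{"tx":0,"ty":0,"tz":3,"ax":0,"ay":0,"az":0,"gripper":0.5},{"tx":-1,"ty":-2,"tz":2,"ax":0,"ay":0,"az":0,"gripper":1},{"tx":-2,"ty":-2,"tz":0,"ax":0,"ay":0,"az":0,"gripper":1},{"tx":-2,"ty":-2,"tz":0,"ax":0,"ay":0,"az":0,"gripper":1},{"tx":-2,"ty":-2,"tz":0,"ax":0,"ay":0,"az":0,"gripper":1},{"tx":-2,"ty":-2,"tz":0,"ax":0,"ay":0,"az":0,"gripper":1},{"tx":0,"ty":-0.5,"tz":0,"ax":0,"ay":0,"az":0,"gripper":1},{"tx":0,"ty":0,"tz":0,"ax":0,"ay":0,"az":0,"gripper":1},{"tx":0,"ty":0,"tz":0,"ax":0,"ay":0,"az":0,"gripper":1}]' 55; python3 st.py
```

```text
time: 16.5
eef_pos: [0.5572, 0.0088, 0.1615]
tcp_rot: [[1.0, -0.008, 0.007], [-0.008, -1.0, -0.002], [0.007, 0.002, -1.0]]
contact_force: [0.2, 0.0, 0.6]
width: 0.011
t 16.5 tcp [0.5572 0.0088 0.1615] yaw -0.47 zax [ 0.0073 -0.0018 -1.    ] F [0.2 0.  0.6] w 1.0 q [-0.69  0.21  0.68  1.81 -0.14  1.17  0.02]
```

```bash
python3 -m handwheel '[{"tx":0.1,"ty":0.7,"tz":-2,"ax":0,"ay":0.4,"az":0,"gripper":1},{"tx":0,"ty":0,"tz":-2,"ax":0,"ay":0,"az":0,"gripper":1},{"tx":0,"ty":0,"tz":-2,"ax":0,"ay":0,"az":0,"gripper":1},{"tx":0,"ty":0,"tz":-2,"ax":0,"ay":0,"az":0,"gripper":1},{"tx":0,"ty":0,"tz":-1.5,"ax":0,"ay":0,"az":0,"gripper":1},{"tx":0,"ty":0,"tz":0,"ax":0,"ay":0,"az":0,"gripper":1}]' 55; python3 st.py; python3 -c "
from h import *
snap('side','a9',(310,120,430,260),5)
snap('top','a9t',(245,85,405,185),4)"
```

```text
time: 17.1
eef_pos: [0.5625, 0.0207, 0.0628]
tcp_rot: [[1.0, -0.003, 0.002], [-0.003, -1.0, -0.004], [0.002, 0.004, -1.0]]
contact_force: [-0.4, 0.4, 1.0]
width: 0.003
t 17.1 tcp [0.5625 0.0207 0.0628] yaw -0.18 zax [ 0.0024 -0.0041 -1.    ] F [-0.4  0.4  1. ] w 0.3 q [-0.66  0.34  0.64  1.89 -0.24  0.99  0.08]
```

View pics/a9.png

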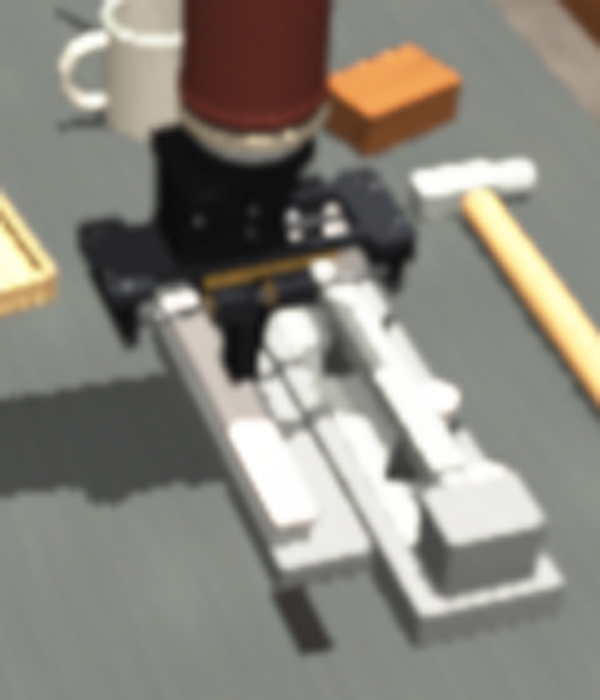

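```bash
python3 -m handwheel '[{"tx":-0.4,"ty":-0.5,"tz":-0.8,"ax":0.2,"ay":0,"az":0,"gripper":1},{"tx":0,"ty":0,"tz":-0.5,"ax":0,"ay":0,"az":0,"gripper":1}]' 55; python3 st.py;  python3 -m handwheel '[{"tx":0,"ty":0,"tz":-0.6,"ax":0,"ay":0,"az":0,"gripper":1},{"tx":0,"ty":0,"tz":-0.6,"ax":0,"ay":0,"az":0,"gripper":1}]' 55; python3 st.py
```

```text
time: 17.4
eef_pos: [0.5612, 0.0155, 0.0531]
tcp_rot: [[1.0, -0.003, 0.008], [-0.003, -1.0, 0.001], [0.008, -0.001, -1.0]]
contact_force: [0.1, -0.0, 0.1]
width: 0.006
t 17.4 tcp [0.5612 0.0155 0.0531] yaw -0.16 zax [ 8.5e-03  8.0e-04 -1.0e+00] F [ 0.1 -0.   0.1] w 0.5 q [-0.64  0.35  0.64  1.9  -0.25  0.96  0.1 ]
time: 17.6
eef_pos: [0.5617, 0.0154, 0.0412]
tcp_rot: [[1.0, -0.003, 0.01], [-0.003, -1.0, 0.002], [0.01, -0.002, -1.0]]
contact_force: [-1.7, -1.0, 3.3]
width: 0.008
t 17.6 tcp [0.5617 0.0154 0.0412] yaw -0.18 zax [ 0.0099  0.0016 -0.9999] F [-1.7 -1.   3.3] w 0.7 q [-0.63  0.36  0.63  1.91 -0.26  0.94  0.12]
```

```bash
python3 -m handwheel '[{"tx":-0.1,"ty":0,"tz":-0.5,"ax":0,"ay":0.3,"az":0,"gripper":1},{"tx":0,"ty":0,"tz":-0.4,"ax":0,"ay":0,"az":0,"gripper":1}]' 55; python3 st.py;  python3 -m handwheel '[{"tx":0,"ty":0,"tz":-0.5,"ax":0,"ay":0,"az":0,"gripper":1},{"tx":0,"ty":0,"tz":-0.4,"ax":0,"ay":0,"az":0,"gripper":1}]' 55; python3 st.py; python3 -c "
from h import *
snap('side','a10',(310,120,430,260),5)"
```

```text
time: 17.8
eef_pos: [0.5621, 0.0154, 0.0358]
tcp_rot: [[1.0, -0.004, 0.006], [-0.004, -1.0, 0.004], [0.006, -0.004, -1.0]]
contact_force: [-33.0, -0.2, 82.3]
width: 0.004
t 17.8 tcp [0.5621 0.0154 0.0358] yaw -0.22 zax [ 0.0057  0.0043 -1.    ] F [-33.   -0.2  82.3] w 0.4 q [-0.63  0.38  0.62  1.91 -0.28  0.93  0.12]
time: 18.0
eef_pos: [0.562, 0.0154, 0.0363]
tcp_rot: [[1.0, -0.005, 0.002], [-0.005, -1.0, 0.012], [0.002, -0.012, -1.0]]
contact_force: [-25.7, -0.1, 58.4]
width: 0.002
t 18.0 tcp [0.562  0.0154 0.0363] yaw -0.31 zax [ 0.0024  0.012  -0.9999] F [-25.7  -0.1  58.4] w 0.2 q [-0.62  0.38  0.62  1.91 -0.28  0.94  0.13]
```

View pics/a10.png

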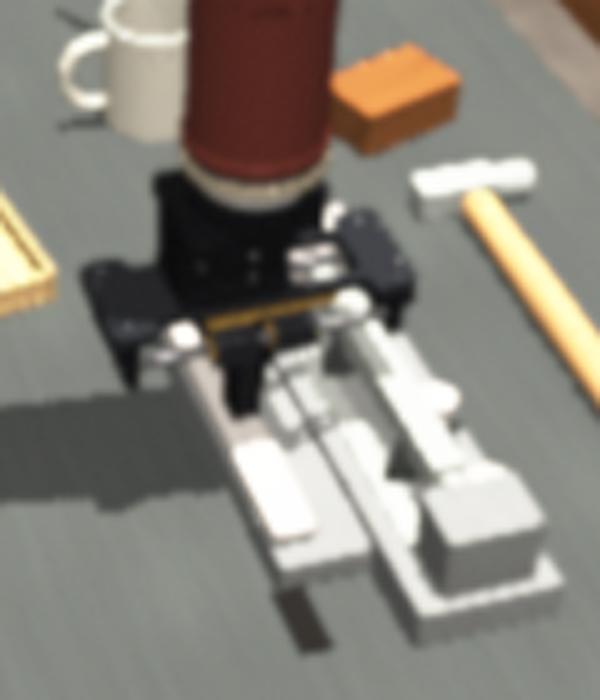

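The press bar went down level to its stop at z about 0.036. The force was higher than needed, so I'll use smaller steps next time. Now I go up and draw the tailstock back.

```bash
python3 -m handwheel '[{"tx":0,"ty":0,"tz":1,"ax":-0.3,"ay":0,"az":0,"gripper":1},{"tx":0,"ty":0,"tz":2,"ax":0,"ay":0,"az":0,"gripper":1},{"tx":0,"ty":0,"tz":3,"ax":0,"ay":0,"az":0,"gripper":0.4},{"tx":0,"ty":0,"tz":3,"ax":0,"ay":0,"az":0,"gripper":0.4},{"tx":1,"ty":1,"tz":3,"ax":0,"ay":0,"az":0,"gripper":0.4},{"tx":2,"ty":2.5,"tz":0,"ax":0,"ay":0,"az":0,"gripper":0.4},{"tx":2,"ty":2.5,"tz":0,"ax":0,"ay":0,"az":0,"gripper":0.4},{"tx":2,"ty":2.5,"tz":0,"ax":0,"ay":0,"az":0,"gripper":0.4},{"tx":1,"ty":1.5,"tz":0,"ax":0,"ay":0,"az":0,"gripper":0.4},{"tx":0.4,"ty":0.6,"tz":0,"ax":0,"ay":0,"az":0,"gripper":0.4},{"tx":0,"ty":0,"tz":0,"ax":0,"ay":0,"az":0,"gripper":0.4},{"tx":0,"ty":0,"tz":0,"ax":0,"ay":0,"az":0,"gripper":0.4}]' 55; python3 st.py; python3 -c "
from h import *
snap('side','a11',(310,120,430,260),5)"
```

```text
time: 19.25
eef_pos: [0.6479, 0.1246, 0.1611]
tcp_rot: [[1.0, -0.008, 0.002], [-0.008, -1.0, 0.01], [0.002, -0.011, -1.0]]
contact_force: [-0.1, 0.1, -0.3]
width: 0.597
t 19.25 tcp [0.6479 0.1246 0.1611] yaw -0.46 zax [ 0.0019  0.0105 -0.9999] F [-0.1  0.1 -0.3] w 51.9 q [-0.71  0.43  0.62  1.55 -0.27  1.24 -0.06]
```

View pics/a11.png

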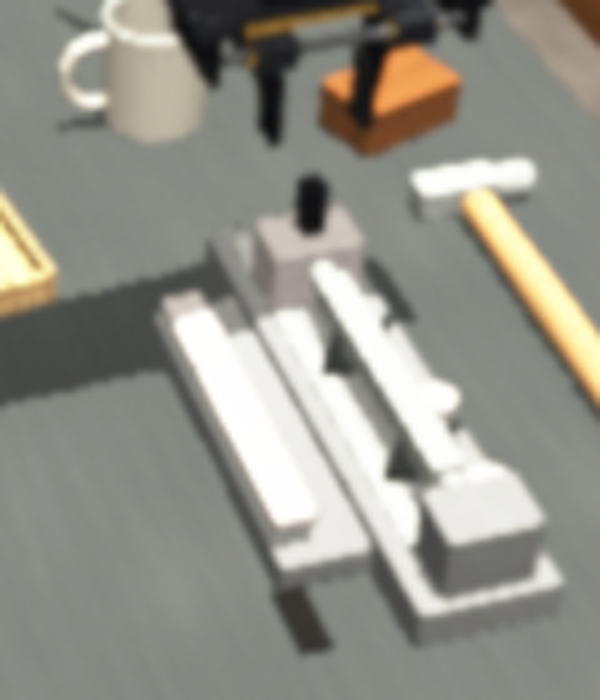

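```bash
python3 -c "
from h import *
print(p2w('side',[(310+312/5,120+182/5)],.118))"
python3 -m handwheel '[{"tx":0.1,"ty":0.2,"tz":-2,"ax":-0.6,"ay":0.1,"az":0,"gripper":0.4},{"tx":0,"ty":0,"tz":-2,"ax":0,"ay":0,"az":0,"gripper":0.4},{"tx":0,"ty":0,"tz":-2,"ax":0,"ay":0,"az":0,"gripper":0.4},{"tx":0,"ty":0,"tz":-0.7,"ax":0,"ay":0,"az":0,"gripper":0.4},{"tx":0,"ty":0,"tz":0,"ax":0,"ay":0,"az":0,"gripper":0.4}]' 55; python3 st.py
```

```text
[[0.64893358 0.12206145 0.118     ]]
time: 19.8
eef_pos: [0.6477, 0.1206, 0.0946]
tcp_rot: [[1.0, -0.015, 0.002], [-0.015, -1.0, 0.001], [0.002, -0.001, -1.0]]
contact_force: [-0.8, 0.8, 0.4]
width: 0.602
t 19.8 tcp [0.6477 0.1206 0.0946] yaw -0.87 zax [ 2.3e-03  6.0e-04 -1.0e+00] F [-0.8  0.8  0.4] w 52.3 q [-0.7   0.49  0.6   1.61 -0.3   1.12 -0.04]
```

```bash
python3 -m handwheel '[{"tx":0.1,"ty":0.6,"tz":-0.6,"ax":0,"ay":0,"az":0.5,"gripper":0.4},{"tx":0,"ty":0,"tz":-0.2,"ax":0,"ay":0,"az":0,"gripper":1},{"tx":0,"ty":0,"tz":0,"ax":0,"ay":0,"az":0,"gripper":1},{"tx":0,"ty":0,"tz":0,"ax":0,"ay":0,"az":0,"gripper":1},{"tx":0,"ty":0,"tz":0,"ax":0,"ay":0,"az":0,"gripper":1},{"tx":0,"ty":0,"tz":0,"ax":0,"ay":0,"az":0,"gripper":1},{"tx":0,"ty":0,"tz":0,"ax":0,"ay":0,"az":0,"gripper":1}]' 50; python3 st.py; python3 -m handwheel '[{"tx":0,"ty":0.7,"tz":0,"ax":0,"ay":0,"az":0,"gripper":1},{"tx":0,"ty":0.8,"tz":0,"ax":0,"ay":0,"az":0,"gripper":1},{"tx":0,"ty":0.8,"tz":0,"ax":0,"ay":0,"az":0,"gripper":1},{"tx":0,"ty":0.8,"tz":0,"ax":0,"ay":0,"az":0,"gripper":1},{"tx":0,"ty":0.8,"tz":0,"ax":0,"ay":0,"az":0,"gripper":1}]' 50; python3 st.py
```

```text
time: 20.5
eef_pos: [0.6501, 0.1267, 0.0898]
tcp_rot: [[1.0, -0.006, 0.006], [-0.007, -1.0, 0.002], [0.006, -0.002, -1.0]]
contact_force: [-1.0, 0.3, -0.5]
width: 0.202
t 20.5 tcp [0.6501 0.1267 0.0898] yaw -0.37 zax [ 0.006   0.0022 -1.    ] F [-1.   0.3 -0.5] w 17.6 q [-0.7   0.5   0.59  1.61 -0.3   1.11 -0.04]
time: 21.0
eef_pos: [0.6504, 0.1556, 0.0897]
tcp_rot: [[1.0, -0.016, 0.005], [-0.016, -1.0, -0.009], [0.005, 0.009, -1.0]]
contact_force: [-1.4, -5.1, 1.8]
width: 0.206
t 21.0 tcp [0.6504 0.1556 0.0897] yaw -0.91 zax [ 0.005  -0.0091 -0.9999] F [-1.4 -5.1  1.8] w 17.9 q [-0.74  0.52  0.59  1.59 -0.3   1.12 -0.1 ]
```

```bash
python3 -m handwheel '[{"tx":0,"ty":0.6,"tz":0,"ax":0.4,"ay":0,"az":0.4,"gripper":1},{"tx":0,"ty":0.6,"tz":0,"ax":0,"ay":0,"az":0,"gripper":1},{"tx":0,"ty":0.6,"tz":0,"ax":0,"ay":0,"az":0,"gripper":1}]' 50; python3 st.py
```

```text
time: 21.3
eef_pos: [0.6505, 0.1687, 0.0898]
tcp_rot: [[1.0, -0.012, 0.004], [-0.012, -1.0, -0.008], [0.004, 0.008, -1.0]]
contact_force: [-3.4, -17.7, 6.4]
width: 0.201
t 21.3 tcp [0.6505 0.1687 0.0898] yaw -0.7 zax [ 0.0041 -0.0081 -1.    ] F [ -3.4 -17.7   6.4] w 17.5 q [-0.75  0.52  0.59  1.58 -0.3   1.13 -0.11]
```

```bash
python3 -m handwheel '[{"tx":0,"ty":0,"tz":0,"ax":0,"ay":0,"az":0,"gripper":0.5},{"tx":0,"ty":0,"tz":0,"ax":0,"ay":0,"az":0,"gripper":0.5},{"tx":0,"ty":0,"tz":0,"ax":0.4,"ay":0,"az":0.3,"gripper":0.5},{"tx":0,"ty":0,"tz":2,"ax":0,"ay":0,"az":0,"gripper":0.5},{"tx":0,"ty":0,"tz":3,"ax":0,"ay":0,"az":0,"gripper":0.5},{"tx":0,"ty":-2,"tz":2,"ax":0,"ay":0,"az":0,"gripper":0.5},{"tx":0,"ty":-3,"tz":0,"ax":0,"ay":0,"az":0,"gripper":0.5},{"tx":0,"ty":-3,"tz":0,"ax":0,"ay":0,"az":0,"gripper":0.5},{"tx":0,"ty":-3,"tz":0,"ax":0,"ay":0,"az":0,"gripper":0.5},{"tx":0,"ty":-3,"tz":0,"ax":0,"ay":0,"az":0,"gripper":0.5},{"tx":0,"ty":-2,"tz":0,"ax":0,"ay":0,"az":0,"gripper":0.5},{"tx":0,"ty":-1,"tz":0,"ax":0,"ay":0,"az":0,"gripper":0.5},{"tx":0,"ty":0,"tz":0,"ax":0,"ay":0,"az":0,"gripper":0.5}]' 50; python3 st.py;python3 -c "
from h import *
snap('side','a12',(310,120,430,260),5)
snap('top','a12t')"
```

```text
time: 22.6
eef_pos: [0.6501, -0.0002, 0.1634]
tcp_rot: [[1.0, 0.004, 0.009], [0.004, -1.0, 0.01], [0.009, -0.01, -1.0]]
contact_force: [0.2, 1.1, -1.0]
width: 0.502
t 22.6 tcp [ 6.501e-01 -2.000e-04  1.634e-01] yaw 0.24 zax [ 0.0088  0.0103 -0.9999] F [ 0.2  1.1 -1. ] w 43.7 q [-0.56  0.42  0.65  1.58 -0.27  1.23  0.15]
```

View pics/a12.png

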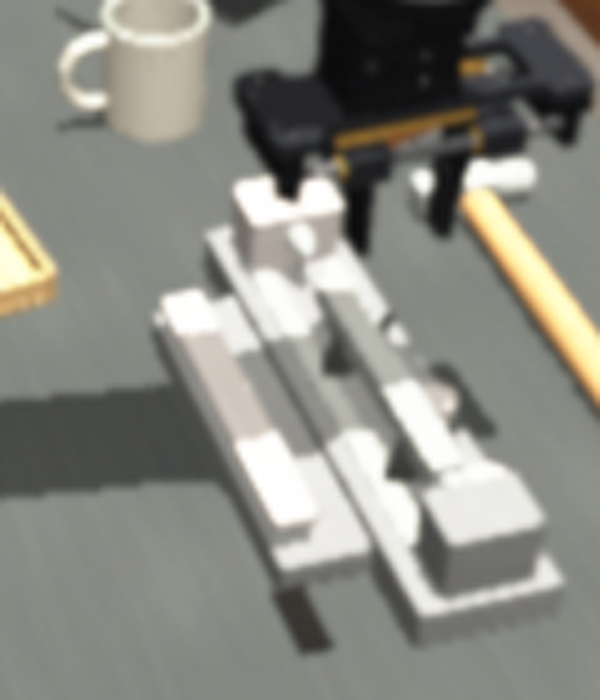

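View pics/a12t.png

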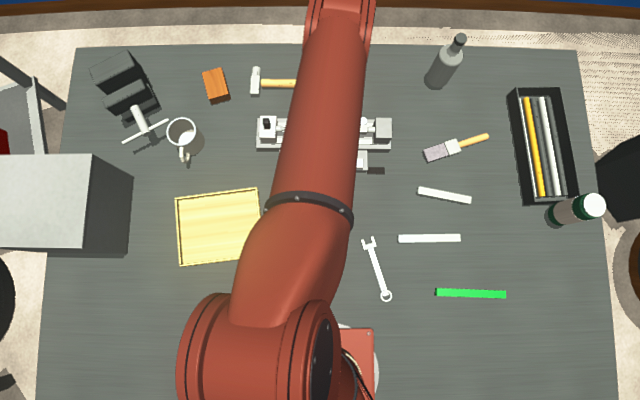

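```bash
python3 -m handwheel '[{"tx":0,"ty":-0.2,"tz":-2,"ax":-0.4,"ay":0.5,"az":-0.4,"gripper":0.5},{"tx":0,"ty":0,"tz":-2,"ax":0,"ay":0,"az":0,"gripper":0.5},{"tx":0,"ty":0,"tz":-2,"ax":0,"ay":0,"az":0,"gripper":0.5},{"tx":0,"ty":0,"tz":-2,"ax":0,"ay":0,"az":0,"gripper":0.5},{"tx":0,"ty":0,"tz":-1,"ax":0,"ay":0,"az":0,"gripper":0.5},{"tx":0,"ty":0,"tz":0,"ax":0,"ay":0,"az":0,"gripper":0.5}]' 50; python3 st.py
```

```text
time: 23.3
eef_pos: [0.6494, 0.0112, 0.0648]
tcp_rot: [[1.0, 0.012, -0.004], [0.012, -1.0, 0.006], [-0.004, -0.006, -1.0]]
contact_force: [-0.3, 0.4, 0.0]
width: 0.502
t 23.3 tcp [0.6494 0.0112 0.0648] yaw 0.66 zax [-0.0045  0.0063 -1.    ] F [-0.3  0.4  0. ] w 43.7 q [-0.54  0.52  0.61  1.66 -0.33  1.08  0.18]
```

```bash
python3 -m handwheel '[{"tx":0,"ty":-1.5,"tz":-0.3,"ax":-0.3,"ay":-0.2,"az":-1,"gripper":0.5},{"tx":0,"ty":-0.2,"tz":-0.4,"ax":0,"ay":0,"az":0,"gripper":0.5},{"tx":0,"ty":0,"tz":-0.2,"ax":0,"ay":0,"az":0,"gripper":0.5}]' 50; python3 st.py
```

```text
time: 23.6
eef_pos: [0.6504, -0.0064, 0.0564]
tcp_rot: [[1.0, -0.006, 0.001], [-0.006, -1.0, 0.001], [0.001, -0.001, -1.0]]
contact_force: [0.1, 1.1, -0.3]
width: 0.502
t 23.6 tcp [ 0.6504 -0.0064  0.0564] yaw -0.36 zax [ 1.e-03  6.e-04 -1.e+00] F [ 0.1  1.1 -0.3] w 43.6 q [-0.52  0.53  0.61  1.67 -0.34  1.06  0.19]
```

Now I grip the bar and slide it about 16 mm towards +y.

```bash
python3 -m handwheel '[{"tx":0,"ty":0,"tz":0,"ax":0,"ay":0,"az":0,"gripper":1},{"tx":0,"ty":0,"tz":0,"ax":0,"ay":0,"az":0,"gripper":1},{"tx":0,"ty":0,"tz":0,"ax":0,"ay":0,"az":0,"gripper":1},{"tx":0,"ty":0,"tz":0,"ax":0,"ay":0,"az":0,"gripper":1},{"tx":0,"ty":0,"tz":0,"ax":0,"ay":0,"az":0,"gripper":1},{"tx":0,"ty":0.6,"tz":0,"ax":0,"ay":0,"az":0,"gripper":1},{"tx":0,"ty":0.6,"tz":0,"ax":0,"ay":0,"az":0,"gripper":1},{"tx":0,"ty":0.5,"tz":0,"ax":0,"ay":0,"az":0,"gripper":1}]' 50; python3 st.py
```

```text
time: 24.4
eef_pos: [0.6504, 0.0097, 0.0576]
tcp_rot: [[1.0, -0.009, 0.002], [-0.009, -1.0, -0.0], [0.002, 0.0, -1.0]]
contact_force: [0.1, -2.2, -1.4]
width: 0.226
t 24.4 tcp [0.6504 0.0097 0.0576] yaw -0.52 zax [ 2.e-03 -2.e-04 -1.e+00] F [ 0.1 -2.2 -1.4] w 19.7 q [-0.54  0.52  0.61  1.67 -0.34  1.06  0.16]
```

```bash
python3 -m handwheel '[{"tx":0,"ty":0,"tz":0.6,"ax":0,"ay":0,"az":0,"gripper":1},{"tx":0,"ty":0,"tz":1,"ax":0,"ay":0,"az":0,"gripper":1},{"tx":0,"ty":0,"tz":2,"ax":0,"ay":0,"az":0,"gripper":1},{"tx":0,"ty":0,"tz":2,"ax":0,"ay":0,"az":0,"gripper":1},{"tx":0,"ty":0,"tz":2,"ax":0,"ay":0,"az":0,"gripper":1}]' 50; python3 st.py; python3 -c "
from h import *
snap('side','a13',(310,120,430,260),5)
manip.read_camera('top')
for l in ('tray',):
  for r in manip.silhouettes('top',l): print(l,r['confidence'],maskbar('top',r['mask'],.025))
im=cv2.imread('pics/top0.png'); cv2.imwrite('pics/tray.png',cv2.resize(im[175:280,160:280],None,fx=6,fy=6,interpolation=cv2.INTER_CUBIC))
"
```

```text
time: 24.9
eef_pos: [0.6465, 0.0133, 0.1329]
tcp_rot: [[1.0, -0.005, -0.008], [-0.005, -1.0, 0.0], [-0.008, -0.0, -1.0]]
contact_force: [0.5, 0.3, -6.3]
width: 0.221
t 24.9 tcp [0.6465 0.0133 0.1329] yaw -0.31 zax [-7.6e-03  2.0e-04 -1.0e+00] F [ 0.5  0.3 -6.3] w 19.2 q [-0.58  0.45  0.65  1.6  -0.28  1.2   0.12]
tray 0.6 (381.6522521972656, 300.851806640625, 232.2685089111328, 194.89395141601562, -81.75185298919678)
```

View pics/a13.png

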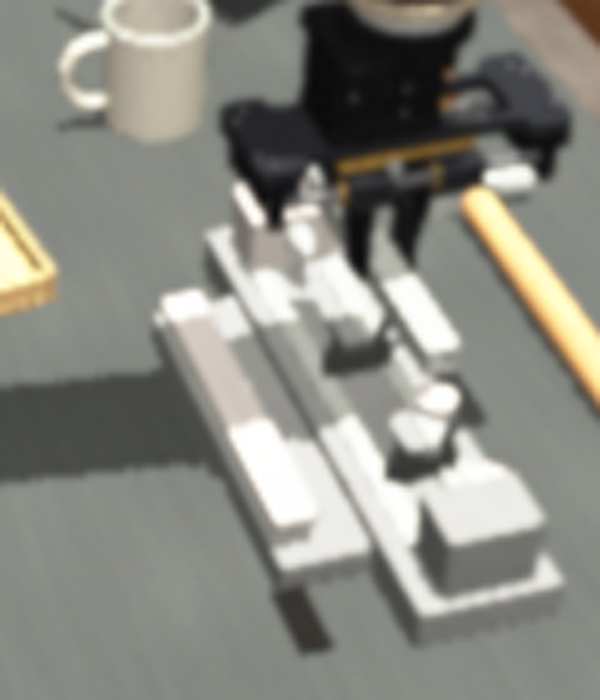

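View pics/tray.png

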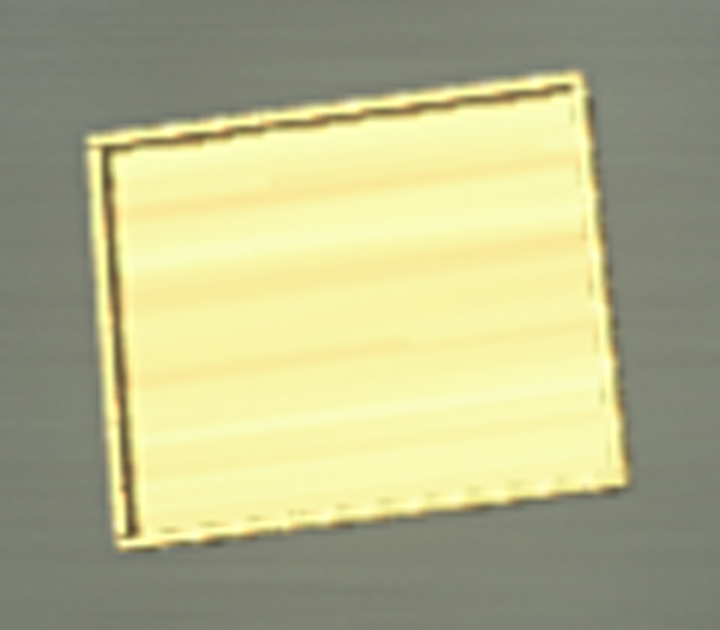

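```bash
cat > tray.py <<'E'
from h import *
C=[(86,137),(581,71),(629,487),(117,549)]
W=p2w('top',[(160+(x+.5)/6-.5,175+(y+.5)/6-.5) for x,y in C],.025)
c=W.mean(0)
a=W[0]-W[1]; b=W[3]-W[2]; d=(W[0]-W[3]+W[1]-W[2])
ang=[np.degrees(np.arctan2(-v[0],v[1])) for v in(a,b)]+[np.degrees(np.arctan2(d[1],d[0]))]
if __name__=='__main__':
    print(W.round(3),c.round(4),ang,np.linalg.norm(a),np.linalg.norm(b),np.linalg.norm(W[0]-W[3]),np.linalg.norm(W[1]-W[2]))
    t=np.radians(np.mean(ang)); ux=np.array([np.cos(t),np.sin(t)])
    for s in(.05,0,-.05): print(s,(c[:2]+s*ux).round(4),np.linalg.norm(c[:2]+s*ux))
E
python3 tray.py
```

```text
[[0.462 0.429 0.025]
 [0.493 0.2   0.025]
 [0.304 0.174 0.025]
 [0.275 0.403 0.025]] [0.3836 0.3014 0.025 ] [np.float64(7.7301765428885405), np.float64(7.130183466494021), np.float64(7.988132165682488)] 0.23049429322582915 0.2307370871421596 0.18926685978118557 0.19168407211603886
0.05 [0.4332 0.3081] 0.5315691499554778
0 [0.3836 0.3014] 0.4878991495469101
-0.05 [0.3341 0.2948] 0.44556189140545577
```

```bash
python3 -m handwheel '[{"tx":-1.5,"ty":0.5,"tz":0,"ax":0,"ay":-0.4,"az":0,"gripper":1},{"tx":-2.5,"ty":2,"tz":0,"ax":0,"ay":0,"az":1,"gripper":1},{"tx":-2.5,"ty":3,"tz":0,"ax":0,"ay":0,"az":1,"gripper":1},{"tx":-2.5,"ty":3,"tz":0,"ax":0,"ay":0,"az":1,"gripper":1},{"tx":-2.5,"ty":3,"tz":0,"ax":0,"ay":0,"az":1,"gripper":1},{"tx":-2.5,"ty":3.5,"tz":0,"ax":0,"ay":0,"az":1,"gripper":1},{"tx":-2.5,"ty":3.5,"tz":0,"ax":0,"ay":0,"az":1,"gripper":1},{"tx":-2.5,"ty":3.5,"tz":0,"ax":0,"ay":0,"az":1,"gripper":1},{"tx":-1.5,"ty":3,"tz":0,"ax":0,"ay":0,"az":0.5,"gripper":1},{"tx":0,"ty":2,"tz":0,"ax":0,"ay":0,"az":0.5,"gripper":1},{"tx":0,"ty":1,"tz":0,"ax":0,"ay":0,"az":0,"gripper":1},{"tx":0,"ty":0,"tz":0,"ax":0,"ay":0,"az":0,"gripper":1},{"tx":0,"ty":0,"tz":0,"ax":0,"ay":0,"az":0,"gripper":1}]' 50; python3 st.py
```

```text
time: 26.35
eef_pos: [0.4255, 0.2955, 0.1197]
tcp_rot: [[0.991, 0.136, -0.01], [0.136, -0.991, -0.011], [-0.012, 0.009, -1.0]]
contact_force: [0.5, -0.7, -4.6]
width: 0.224
t 26.35 tcp [0.4255 0.2955 0.1197] yaw 7.82 zax [-0.0103 -0.0106 -0.9999] F [ 0.5 -0.7 -4.6] w 19.5 q [-1.12  0.16  0.47  1.92 -0.08  1.09 -0.48]
```

```bash
python3 -m handwheel '[{"tx":0.8,"ty":1.2,"tz":-2,"ax":0.6,"ay":-0.6,"az":0,"gripper":1},{"tx":0,"ty":0,"tz":-2,"ax":0,"ay":0,"az":0,"gripper":1},{"tx":0,"ty":0,"tz":-2,"ax":0,"ay":0,"az":0,"gripper":1},{"tx":0,"ty":0,"tz":-1,"ax":0,"ay":0,"az":0,"gripper":1},{"tx":0,"ty":0,"tz":0,"ax":0,"ay":0,"az":0,"gripper":1}]' 50; python3 st.py; python3 -c "
from h import *
snap('side','a14',(220,100,380,220),5)"
```

```text
time: 26.85
eef_pos: [0.4392, 0.2994, 0.0477]
tcp_rot: [[0.992, 0.123, 0.003], [0.123, -0.992, -0.002], [0.003, 0.003, -1.0]]
contact_force: [0.2, 0.7, -5.3]
width: 0.226
t 26.85 tcp [0.4392 0.2994 0.0477] yaw 7.08 zax [ 0.0028 -0.0022 -1.    ] F [ 0.2  0.7 -5.3] w 19.7 q [-1.09  0.28  0.46  1.97 -0.15  0.93 -0.43]
```

View pics/a14.png

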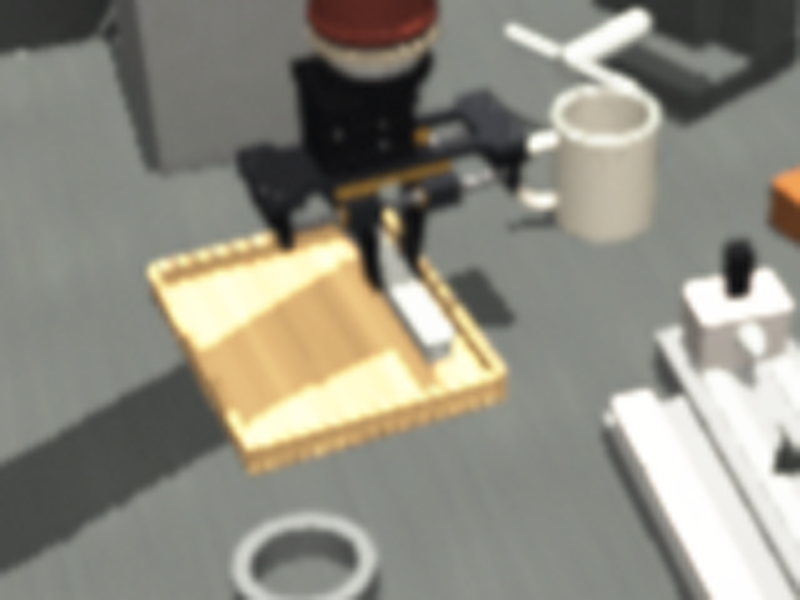

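```bash
python3 -m handwheel '[{"tx":-0.5,"ty":0.8,"tz":-1,"ax":0,"ay":0,"az":0.6,"gripper":1},{"tx":0,"ty":0,"tz":-1.2,"ax":0,"ay":0,"az":0,"gripper":1},{"tx":0,"ty":0,"tz":-0.8,"ax":0,"ay":0,"az":0,"gripper":1},{"tx":0,"ty":0,"tz":-0.4,"ax":0,"ay":0,"az":0,"gripper":1}]' 50; python3 st.py
```

```text
time: 27.3
eef_pos: [0.4358, 0.3095, 0.0146]
tcp_rot: [[0.991, 0.134, 0.007], [0.134, -0.991, 0.002], [0.007, -0.001, -1.0]]
contact_force: [-0.9, -0.3, -4.2]
width: 0.225
t 27.3 tcp [0.4358 0.3095 0.0146] yaw 7.7 zax [ 0.0066  0.0021 -1.    ] F [-0.9 -0.3 -4.2] w 19.6 q [-1.08  0.33  0.44  1.98 -0.18  0.86 -0.41]
```

```bash
python3 -m handwheel '[{"tx":0,"ty":0,"tz":-0.3,"ax":0,"ay":0,"az":0,"gripper":1},{"tx":0,"ty":0,"tz":-0.3,"ax":0,"ay":0,"az":0,"gripper":1}]' 50; python3 st.py
```

```text
time: 27.5
eef_pos: [0.4358, 0.3095, 0.013]
tcp_rot: [[0.991, 0.133, 0.003], [0.133, -0.991, 0.003], [0.004, -0.003, -1.0]]
contact_force: [-21.5, -14.5, 58.6]
width: 0.227
t 27.5 tcp [0.4358 0.3095 0.013 ] yaw 7.67 zax [ 0.0032  0.003  -1.    ] F [-21.5 -14.5  58.6] w 19.8 q [-1.08  0.33  0.44  1.98 -0.18  0.86 -0.41]
```

Contact at the expected height. I open narrowly and lift away.

```bash
python3 -m handwheel '[{"tx":0,"ty":0,"tz":0.1,"ax":0,"ay":0,"az":0,"gripper":0.6},{"tx":0,"ty":0,"tz":0,"ax":0,"ay":0,"az":0,"gripper":0.6},{"tx":0,"ty":0,"tz":0,"ax":0,"ay":0,"az":0,"gripper":0.6},{"tx":0,"ty":0,"tz":1,"ax":0,"ay":0,"az":0,"gripper":0.6},{"tx":0,"ty":0,"tz":2,"ax":0,"ay":0,"az":0,"gripper":0.6},{"tx":0,"ty":0,"tz":3,"ax":0,"ay":0,"az":0,"gripper":0.6},{"tx":0,"ty":0,"tz":3,"ax":0,"ay":0,"az":0,"gripper":0.6},{"tx":0,"ty":0,"tz":3,"ax":0,"ay":0,"az":0,"gripper":0.6}]' 50; python3 st.py; python3 - <<'E'
from h import *
snap('side','a15'); snap('top','a15t')
im=cv2.imread('pics/a15t.png'); g=cv2.cvtColor(im,cv2.COLOR_BGR2GRAY)
for nm,(x0,y0,x1,y1) in dict(b=(388,222,475,260),c=(408,175,490,215)).items():
    m=np.zeros_like(g,bool); m[y0:y1,x0:x1]=g[y0:y1,x0:x1]>190
    print(nm,m.sum(),np.round(maskbar('top',m,.02),1))
E
```

```text
time: 28.3
eef_pos: [0.4363, 0.3088, 0.139]
tcp_rot: [[0.991, 0.132, 0.003], [0.132, -0.991, 0.001], [0.003, -0.001, -1.0]]
contact_force: [0.2, 0.6, -0.7]
width: 0.401
t 28.3 tcp [0.4363 0.3088 0.139 ] yaw 7.61 zax [ 0.0031  0.0012 -1.    ] F [ 0.2  0.6 -0.7] w 34.9 q [-1.13  0.16  0.47  1.88 -0.08  1.12 -0.49]
b 507 [ 351.1 -272.8  172.1   21.8   89.8]
c 399 [ 472.2 -322.1  151.2   21.5   78.6]
```

View pics/a15.png

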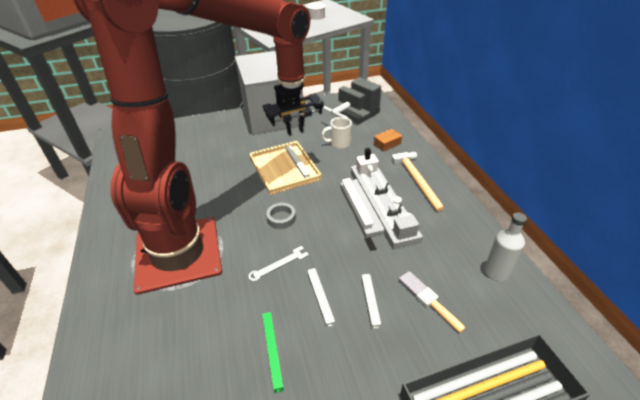

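View pics/a15t.png

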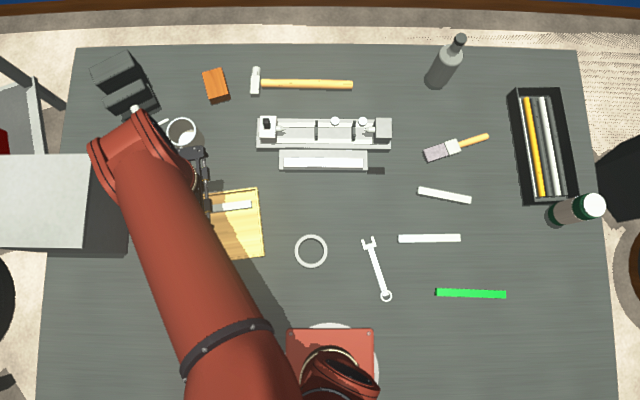

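```bash
python3 -m handwheel '[{"tx":0.3,"ty":-2,"tz":0,"ax":0,"ay":0,"az":-0.5,"gripper":0.4},{"tx":0.5,"ty":-3.5,"tz":0,"ax":0,"ay":0,"az":-0.5,"gripper":0.4},{"tx":0.5,"ty":-3.5,"tz":0,"ax":0,"ay":0,"az":-0.5,"gripper":0.4},{"tx":0.5,"ty":-3.5,"tz":0,"ax":0,"ay":0,"az":-0.5,"gripper":0.4},{"tx":0.5,"ty":-3.5,"tz":0,"ax":0,"ay":0,"az":-0.5,"gripper":0.4},{"tx":0.5,"ty":-3.5,"tz":0,"ax":0,"ay":0,"az":-0.5,"gripper":0.4},{"tx":0.2,"ty":-3.5,"tz":0,"ax":0,"ay":0,"az":-0.5,"gripper":0.4},{"tx":0,"ty":-3.5,"tz":0,"ax":0,"ay":0,"az":-0.5,"gripper":0.4},{"tx":0,"ty":-3.5,"tz":0,"ax":0,"ay":0,"az":-0.5,"gripper":0.4},{"tx":-0.5,"ty":-3.5,"tz":0,"ax":0,"ay":0,"az":-0.5,"gripper":0.4},{"tx":-1,"ty":-3.5,"tz":0,"ax":0,"ay":0,"az":-0.5,"gripper":0.4},{"tx":-1.5,"ty":-3.5,"tz":0,"ax":0,"ay":0,"az":-0.5,"gripper":0.4}]' 50; python3 st.py
```

```text
time: 29.6
eef_pos: [0.4327, -0.1141, 0.1388]
tcp_rot: [[1.0, 0.024, 0.006], [0.024, -1.0, 0.005], [0.006, -0.005, -1.0]]
contact_force: [0.8, 0.5, 0.7]
width: 0.6
t 29.6 tcp [ 0.4327 -0.1141  0.1388] yaw 1.38 zax [ 0.0057  0.0048 -1.    ] F [0.8 0.5 0.7] w 52.2 q [-0.71 -0.08  0.85  2.08  0.06  1.11  0.14]
```

```bash
python3 -m handwheel '[{"tx":-1.8,"ty":-3.2,"tz":0,"ax":0,"ay":0,"az":-0.3,"gripper":0.4},{"tx":-1.8,"ty":-3.2,"tz":-1,"ax":0,"ay":0,"az":-0.3,"gripper":0.4},{"tx":-1.8,"ty":-3.2,"tz":-1,"ax":0,"ay":0,"az":-0.3,"gripper":0.4},{"tx":-1.2,"ty":-2.4,"tz":-1,"ax":0,"ay":0,"az":-0.3,"gripper":0.4},{"tx":-0.6,"ty":-1.5,"tz":-1,"ax":0,"ay":0,"az":0,"gripper":0.4},{"tx":0,"ty":0,"tz":0,"ax":0,"ay":0,"az":0,"gripper":0.4},{"tx":0,"ty":0,"tz":0,"ax":0,"ay":0,"az":0,"gripper":0.4}]' 50; python3 st.py
```

```text
time: 30.3
eef_pos: [0.3485, -0.261, 0.0948]
tcp_rot: [[1.0, -0.013, 0.004], [-0.013, -1.0, 0.009], [0.004, -0.009, -1.0]]
contact_force: [1.2, -0.6, 0.0]
width: 0.607
t 30.3 tcp [ 0.3485 -0.261   0.0948] yaw -0.76 zax [ 0.0042  0.0086 -1.    ] F [ 1.2 -0.6  0. ] w 52.8 q [-0.57 -0.06  1.12  2.15  0.05  1.02  0.51]
```

```bash
python3 -m handwheel '[{"tx":0.2,"ty":-1.1,"tz":-1.5,"ax":-0.5,"ay":0.2,"az":0.5,"gripper":0.4},{"tx":0,"ty":0,"tz":-1.5,"ax":0,"ay":0,"az":0,"gripper":0.4},{"tx":0,"ty":0,"tz":-1.5,"ax":0,"ay":0,"az":0,"gripper":0.4},{"tx":0,"ty":0,"tz":-1,"ax":0,"ay":0,"az":0,"gripper":0.4},{"tx":0,"ty":0,"tz":0,"ax":0,"ay":0,"az":0,"gripper":0.4}]' 50; python3 st.py; python3 - <<'E'
from h import *
snap('side','a16',(240,200,400,340),5)
E
```

```text
time: 30.8
eef_pos: [0.3536, -0.2676, 0.0387]
tcp_rot: [[1.0, 0.002, 0.003], [0.002, -1.0, 0.004], [0.003, -0.004, -1.0]]
contact_force: [0.0, -1.0, -0.0]
width: 0.599
t 30.8 tcp [ 0.3536 -0.2676  0.0387] yaw 0.14 zax [ 0.0031  0.0038 -1.    ] F [ 0. -1. -0.] w 52.2 q [-0.49  0.19  1.14  2.19 -0.23  0.88  0.79]
```

View pics/a16.png

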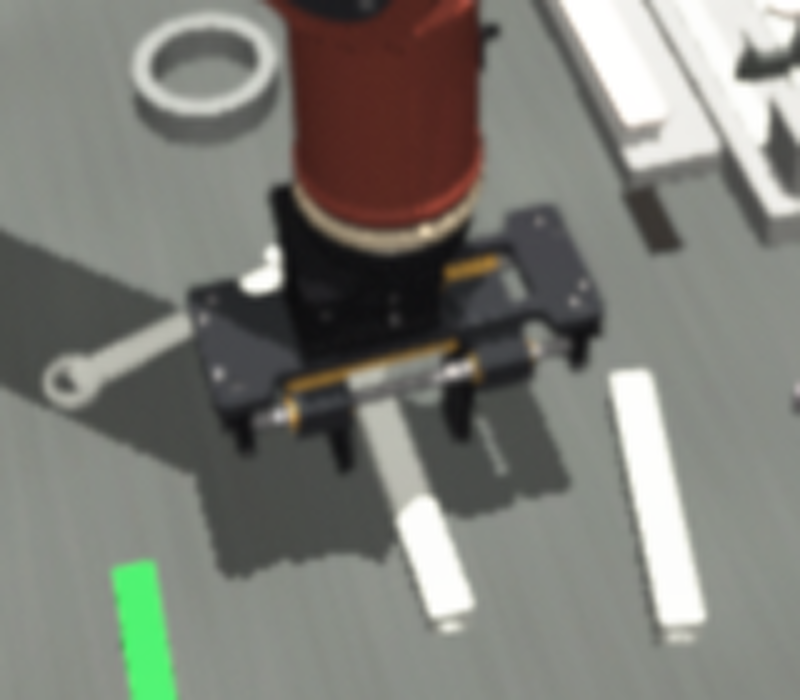

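```bash
python3 -m handwheel '[{"tx":-0.1,"ty":-0.4,"tz":-1.5,"ax":-0.2,"ay":0,"az":0,"gripper":0.4},{"tx":0,"ty":0,"tz":-1.3,"ax":0,"ay":0,"az":0,"gripper":0.4},{"tx":0,"ty":0,"tz":-0.3,"ax":0,"ay":0,"az":0,"gripper":0.4}]' 50; python3 st.py
```

```text
time: 31.15
eef_pos: [0.3557, -0.2706, 0.0097]
tcp_rot: [[1.0, 0.006, 0.008], [0.006, -1.0, 0.001], [0.008, -0.001, -1.0]]
contact_force: [-0.7, -0.2, 0.4]
width: 0.597
t 31.15 tcp [ 0.3557 -0.2706  0.0097] yaw 0.33 zax [ 0.0077  0.0013 -1.    ] F [-0.7 -0.2  0.4] w 51.9 q [-0.4   0.27  1.07  2.21 -0.33  0.82  0.88]
```

```bash
python3 -m handwheel '[{"tx":-0.4,"ty":-0.1,"tz":-0.4,"ax":0,"ay":0.4,"az":-0.4,"gripper":0.6},{"tx":0,"ty":0,"tz":-0.1,"ax":0,"ay":0,"az":0,"gripper":1},{"tx":0,"ty":0,"tz":0,"ax":0,"ay":0,"az":0,"gripper":1},{"tx":0,"ty":0,"tz":0,"ax":0,"ay":0,"az":0,"gripper":1},{"tx":0,"ty":0,"tz":0,"ax":0,"ay":0,"az":0,"gripper":1},{"tx":0,"ty":0,"tz":0,"ax":0,"ay":0,"az":0,"gripper":1}]' 50; python3 st.py
```

```text
time: 31.75
eef_pos: [0.353, -0.2713, 0.0068]
tcp_rot: [[1.0, -0.001, 0.003], [-0.001, -1.0, 0.002], [0.003, -0.002, -1.0]]
contact_force: [-0.0, -0.2, -4.9]
width: 0.222
t 31.75 tcp [ 0.353  -0.2713  0.0068] yaw -0.04 zax [ 0.0032  0.0019 -1.    ] F [-0.  -0.2 -4.9] w 19.3 q [-0.39  0.28  1.06  2.21 -0.34  0.82  0.89]
```

```bash
python3 -m handwheel '[{"tx":0,"ty":0,"tz":1.5,"ax":0,"ay":0,"az":0,"gripper":1},{"tx":0,"ty":0,"tz":2.5,"ax":0,"ay":0,"az":0,"gripper":1},{"tx":0,"ty":0,"tz":2.5,"ax":0,"ay":0,"az":0,"gripper":1},{"tx":1,"ty":1,"tz":2.5,"ax":0,"ay":0,"az":0,"gripper":1},{"tx":2.8,"ty":2.6,"tz":1.5,"ax":0,"ay":0,"az":0,"gripper":1},{"tx":3,"ty":2.8,"tz":0,"ax":0,"ay":0,"az":0,"gripper":1},{"tx":3,"ty":2.8,"tz":0,"ax":0,"ay":0,"az":0,"gripper":1},{"tx":3,"ty":2.8,"tz":0,"ax":0,"ay":0,"az":0,"gripper":1},{"tx":3,"ty":2.8,"tz":0,"ax":0,"ay":0,"az":0,"gripper":1},{"tx":3,"ty":2.8,"tz":0,"ax":0,"ay":0,"az":0,"gripper":1},{"tx":3,"ty":2.8,"tz":0,"ax":0,"ay":0,"az":0,"gripper":1},{"tx":3,"ty":2.8,"tz":0,"ax":0,"ay":0,"az":0,"gripper":1}]' 50; python3 st.py
```

```text
time: 32.95
eef_pos: [0.597, -0.0294, 0.109]
tcp_rot: [[1.0, -0.012, -0.009], [-0.012, -1.0, 0.014], [-0.01, -0.014, -1.0]]
contact_force: [1.1, -0.0, -4.7]
width: 0.223
t 32.95 tcp [ 0.597  -0.0294  0.109 ] yaw -0.67 zax [-0.0094  0.0139 -0.9999] F [ 1.1 -0.  -4.7] w 19.4 q [-0.76  0.46  0.96  1.76 -0.42  1.15  0.32]
```

```bash
python3 -m handwheel '[{"tx":2,"ty":1,"tz":0,"ax":-0.7,"ay":-0.5,"az":0.3,"gripper":1},{"tx":1.5,"ty":0.7,"tz":0,"ax":0,"ay":0,"az":0,"gripper":1},{"tx":1,"ty":0.5,"tz":0,"ax":0,"ay":0,"az":0,"gripper":1},{"tx":0,"ty":0,"tz":0,"ax":0,"ay":0,"az":0,"gripper":1},{"tx":0,"ty":0,"tz":0,"ax":0,"ay":0,"az":0,"gripper":1}]' 50; python3 st.py;python3 - <<'E'
from h import *
snap('side','a17',(320,120,440,260),5)
E
```

```text
time: 33.45
eef_pos: [0.6434, 0.0013, 0.103]
tcp_rot: [[1.0, 0.003, -0.009], [0.003, -1.0, -0.0], [-0.009, 0.0, -1.0]]
contact_force: [-0.4, -1.4, -5.8]
width: 0.219
t 33.45 tcp [0.6434 0.0013 0.103 ] yaw 0.19 zax [-9.4e-03 -1.0e-04 -1.0e+00] F [-0.4 -1.4 -5.8] w 19.0 q [-0.73  0.56  0.91  1.65 -0.47  1.18  0.29]
```

View pics/a17.png

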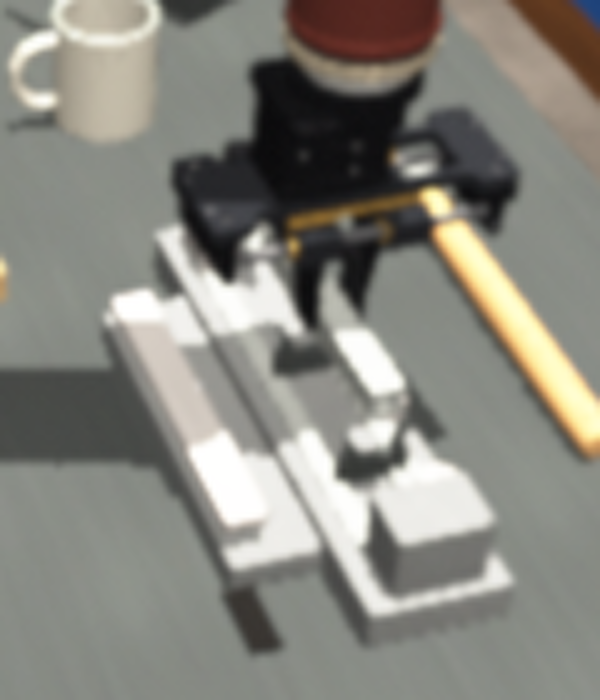

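```bash
python3 -m handwheel '[{"tx":0.5,"ty":0.2,"tz":-1,"ax":0,"ay":-0.5,"az":-0.5,"gripper":1},{"tx":0,"ty":0,"tz":-1.2,"ax":0,"ay":0,"az":0,"gripper":1},{"tx":0,"ty":0,"tz":-0.8,"ax":0,"ay":0,"az":0,"gripper":1},{"tx":0,"ty":0,"tz":0,"ax":0,"ay":0,"az":0,"gripper":1}]' 50; python3 st.py
```

```text
time: 33.9
eef_pos: [0.6466, 0.0016, 0.0704]
tcp_rot: [[1.0, -0.01, -0.001], [-0.01, -1.0, 0.001], [-0.001, -0.001, -1.0]]
contact_force: [0.0, 0.3, -5.6]
width: 0.227
t 33.9 tcp [0.6466 0.0016 0.0704] yaw -0.55 zax [-7.0e-04  1.1e-03 -1.0e+00] F [ 0.   0.3 -5.6] w 19.7 q [-0.72  0.59  0.89  1.67 -0.5   1.12  0.3 ]
```

```bash
python3 -m handwheel '[{"tx":0.2,"ty":0.2,"tz":-0.6,"ax":0,"ay":0,"az":0.2,"gripper":1},{"tx":0,"ty":0,"tz":-0.6,"ax":0,"ay":0,"az":0,"gripper":1},{"tx":0,"ty":0,"tz":-0.2,"ax":0,"ay":0,"az":0,"gripper":1}]' 50; python3 st.py
```

```text
time: 34.2
eef_pos: [0.6487, 0.0033, 0.056]
tcp_rot: [[1.0, -0.006, -0.001], [-0.006, -1.0, 0.001], [-0.001, -0.001, -1.0]]
contact_force: [-10.0, 0.4, 17.4]
width: 0.224
t 34.2 tcp [0.6487 0.0033 0.056 ] yaw -0.35 zax [-8.0e-04  1.2e-03 -1.0e+00] F [-10.    0.4  17.4] w 19.4 q [-0.71  0.61  0.87  1.68 -0.52  1.1   0.31]
```

Seated. I release and go to the post.

```bash
python3 -m handwheel '[{"tx":0,"ty":0,"tz":0.1,"ax":0,"ay":0,"az":0,"gripper":0.6},{"tx":0,"ty":0,"tz":0,"ax":0,"ay":0,"az":0,"gripper":0.5},{"tx":0,"ty":0,"tz":0,"ax":0,"ay":0,"az":0,"gripper":0.5},{"tx":0,"ty":0,"tz":2,"ax":0,"ay":0,"az":0,"gripper":0.5},{"tx":0,"ty":0,"tz":3,"ax":0,"ay":0,"az":0,"gripper":0.5},{"tx":0,"ty":0,"tz":3,"ax":0,"ay":0,"az":0,"gripper":0.4},{"tx":0,"ty":3,"tz":2,"ax":0,"ay":0,"az":0,"gripper":0.4},{"tx":0,"ty":4,"tz":0,"ax":0,"ay":0,"az":0,"gripper":0.4},{"tx":0,"ty":4,"tz":0,"ax":0,"ay":0,"az":0,"gripper":0.4},{"tx":0,"ty":3,"tz":0,"ax":0,"ay":0,"az":0,"gripper":0.4},{"tx":0,"ty":2,"tz":0,"ax":0,"ay":0,"az":0,"gripper":0.4},{"tx":0,"ty":1,"tz":0,"ax":0,"ay":0,"az":0,"gripper":0.4},{"tx":0,"ty":0,"tz":0,"ax":0,"ay":0,"az":0,"gripper":0.4},{"tx":0,"ty":0,"tz":0,"ax":0,"ay":0,"az":0,"gripper":0.4}]' 50; python3 st.py;  python3 -c "
from h import *
snap('side','a18',(330,140,450,260),5)
snap('top','a18t',(245,85,405,185),4)"
```

```text
time: 35.6
eef_pos: [0.6534, 0.176, 0.1695]
tcp_rot: [[1.0, -0.011, 0.016], [-0.011, -1.0, 0.003], [0.016, -0.003, -1.0]]
contact_force: [-0.1, -1.2, 0.1]
width: 0.6
t 35.6 tcp [0.6534 0.176  0.1695] yaw -0.62 zax [ 0.0157  0.0033 -0.9999] F [-0.1 -1.2  0.1] w 52.2 q [-0.97  0.55  0.92  1.51 -0.45  1.29 -0.01]
```

View pics/a18.png

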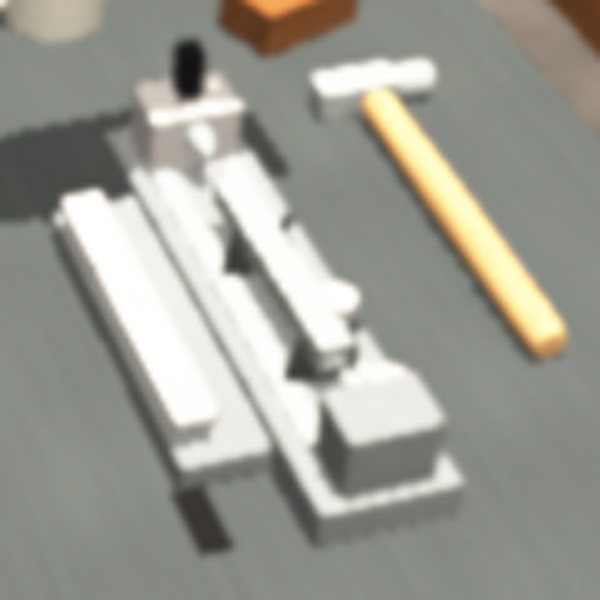

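View pics/a18t.png

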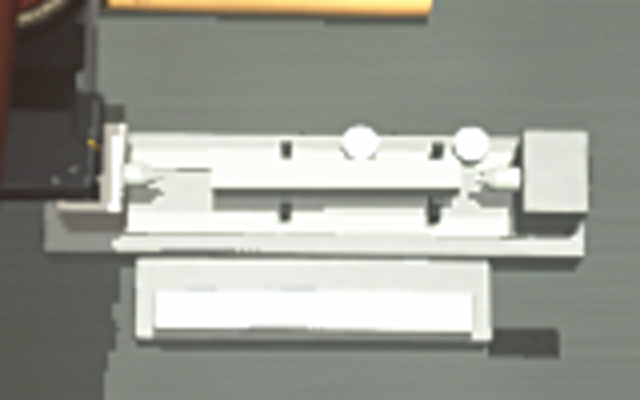

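Mid bar lies in both rests, clear of both points. I lower to the post.

```bash
python3 -m handwheel '[{"tx":-0.3,"ty":-0.5,"tz":-2,"ax":0,"ay":0.8,"az":0.3,"gripper":0.4},{"tx":0,"ty":0,"tz":-2,"ax":0,"ay":0,"az":0,"gripper":0.4},{"tx":0,"ty":0,"tz":0,"ax":0,"ay":0,"az":0,"gripper":0.4},{"tx":0,"ty":0,"tz":0,"ax":0,"ay":0,"az":0,"gripper":0.4}]' 50; python3 st.py
```

```text
time: 36.1
eef_pos: [0.6503, 0.1641, 0.1273]
tcp_rot: [[1.0, -0.013, 0.0], [-0.013, -1.0, 0.002], [0.0, -0.002, -1.0]]
contact_force: [-0.0, 0.0, 0.2]
width: 0.604
t 36.1 tcp [0.6503 0.1641 0.1273] yaw -0.75 zax [ 1.0e-04  2.4e-03 -1.0e+00] F [-0.   0.   0.2] w 52.5 q [-0.94  0.58  0.9   1.56 -0.47  1.23  0.03]
```

```bash
python3 -m handwheel '[{"tx":0,"ty":0.2,"tz":-2,"ax":0,"ay":0,"az":0.4,"gripper":0.4},{"tx":0,"ty":0.1,"tz":-1.6,"ax":0,"ay":0,"az":0,"gripper":0.4},{"tx":0,"ty":0,"tz":-0.3,"ax":0,"ay":0,"az":0,"gripper":0.4}]' 50; python3 st.py
```

```text
time: 36.4
eef_pos: [0.6514, 0.1654, 0.0889]
tcp_rot: [[1.0, -0.008, 0.002], [-0.008, -1.0, 0.003], [0.002, -0.003, -1.0]]
contact_force: [-0.5, -1.0, -0.7]
width: 0.599
t 36.4 tcp [0.6514 0.1654 0.0889] yaw -0.46 zax [ 0.0022  0.0029 -1.    ] F [-0.5 -1.  -0.7] w 52.1 q [-0.93  0.61  0.88  1.59 -0.5   1.17  0.05]
```

```bash
python3 -m handwheel '[{"tx":0,"ty":0,"tz":0,"ax":0,"ay":0,"az":0,"gripper":1},{"tx":0,"ty":0,"tz":0,"ax":0,"ay":0,"az":0,"gripper":1},{"tx":0,"ty":0,"tz":0,"ax":0,"ay":0,"az":0,"gripper":1},{"tx":0,"ty":0,"tz":0,"ax":0,"ay":0,"az":0,"gripper":1},{"tx":0,"ty":0,"tz":0,"ax":0,"ay":0,"az":0,"gripper":1},{"tx":0,"ty":0,"tz":0,"ax":0,"ay":0,"az":0,"gripper":1}]' 55; python3 st.py; python3 -m handwheel '[{"tx":0,"ty":-0.7,"tz":0,"ax":0,"ay":0,"az":0,"gripper":1},{"tx":0,"ty":-0.7,"tz":0,"ax":0,"ay":0,"az":0,"gripper":1},{"tx":0,"ty":-0.7,"tz":0,"ax":-0.3,"ay":0,"az":-0.2,"gripper":1},{"tx":0,"ty":-0.7,"tz":0,"ax":-0.3,"ay":0,"az":-0.2,"gripper":1},{"tx":0,"ty":-0.7,"tz":0,"ax":-0.3,"ay":0,"az":-0.2,"gripper":1},{"tx":0,"ty":-0.7,"tz":0,"ax":-0.3,"ay":0,"az":-0.2,"gripper":1}]' 55; python3 st.py
```

```text
time: 37.0
eef_pos: [0.6504, 0.1651, 0.091]
tcp_rot: [[1.0, -0.008, -0.0], [-0.008, -1.0, 0.004], [-0.0, -0.004, -1.0]]
contact_force: [-3.0, -0.1, -0.7]
width: 0.208
t 37.0 tcp [0.6504 0.1651 0.091 ] yaw -0.48 zax [-2.0e-04  3.6e-03 -1.0e+00] F [-3.  -0.1 -0.7] w 18.1 q [-0.93  0.61  0.88  1.59 -0.5   1.18  0.05]
time: 37.6
eef_pos: [0.6501, 0.1351, 0.091]
tcp_rot: [[1.0, -0.012, 0.001], [-0.012, -1.0, -0.003], [0.001, 0.003, -1.0]]
contact_force: [0.1, 5.3, -2.6]
width: 0.201
t 37.6 tcp [0.6501 0.1351 0.091 ] yaw -0.67 zax [ 6.0e-04 -3.1e-03 -1.0e+00] F [ 0.1  5.3 -2.6] w 17.5 q [-0.9   0.6   0.89  1.61 -0.49  1.17  0.08]
```

```bash
python3 -m handwheel '[{"tx":0,"ty":-0.7,"tz":0,"ax":-0.1,"ay":0,"az":0,"gripper":1},{"tx":0,"ty":-0.7,"tz":0,"ax":-0.2,"ay":0,"az":-0.1,"gripper":1},{"tx":0,"ty":-0.7,"tz":0,"ax":-0.2,"ay":0,"az":-0.1,"gripper":1},{"tx":0,"ty":-0.7,"tz":0,"ax":-0.2,"ay":0,"az":-0.1,"gripper":1},{"tx":0,"ty":-0.7,"tz":0,"ax":-0.2,"ay":0,"az":-0.1,"gripper":1}]' 55; python3 st.py;python3 -m handwheel '[{"tx":0,"ty":-0.6,"tz":0,"ax":-0.2,"ay":0,"az":0,"gripper":1},{"tx":0,"ty":-0.6,"tz":0,"ax":-0.2,"ay":0,"az":0,"gripper":1}]' 55; python3 st.py
```

```text
time: 38.1
eef_pos: [0.65, 0.1129, 0.091]
tcp_rot: [[1.0, -0.008, 0.001], [-0.008, -1.0, -0.003], [0.001, 0.003, -1.0]]
contact_force: [0.7, 8.0, -1.4]
width: 0.203
t 38.1 tcp [0.65   0.1129 0.091 ] yaw -0.44 zax [ 9.0e-04 -2.8e-03 -1.0e+00] F [ 0.7  8.  -1.4] w 17.7 q [-0.88  0.59  0.89  1.62 -0.49  1.16  0.12]
time: 38.3
eef_pos: [0.6499, 0.1066, 0.091]
tcp_rot: [[1.0, -0.003, 0.001], [-0.003, -1.0, -0.002], [0.001, 0.002, -1.0]]
contact_force: [-1.2, 8.4, -0.9]
width: 0.198
t 38.3 tcp [0.6499 0.1066 0.091 ] yaw -0.19 zax [ 0.0011 -0.0025 -1.    ] F [-1.2  8.4 -0.9] w 17.3 q [-0.87  0.59  0.89  1.63 -0.49  1.16  0.13]
```

```bash
python3 -m handwheel '[{"tx":0,"ty":-0.6,"tz":0,"ax":-0.2,"ay":0,"az":-0.1,"gripper":1},{"tx":0,"ty":-0.6,"tz":0,"ax":-0.2,"ay":0,"az":-0.1,"gripper":1}]' 55; python3 st.py;python3 -m handwheel '[{"tx":0,"ty":-0.8,"tz":0,"ax":-0.2,"ay":0,"az":-0.1,"gripper":1},{"tx":0,"ty":-0.8,"tz":0,"ax":-0.2,"ay":0,"az":0,"gripper":1}]' 55; python3 st.py
```

```text
time: 38.5
eef_pos: [0.6499, 0.1033, 0.091]
tcp_rot: [[1.0, -0.001, 0.001], [-0.001, -1.0, 0.001], [0.001, -0.001, -1.0]]
contact_force: [0.2, 17.4, -0.9]
width: 0.197
t 38.5 tcp [0.6499 0.1033 0.091 ] yaw -0.05 zax [ 0.0011  0.0014 -1.    ] F [ 0.2 17.4 -0.9] w 17.2 q [-0.86  0.59  0.89  1.63 -0.49  1.16  0.14]
time: 38.7
eef_pos: [0.6499, 0.1027, 0.091]
tcp_rot: [[1.0, 0.008, 0.001], [0.008, -1.0, 0.012], [0.001, -0.012, -1.0]]
contact_force: [-0.3, 21.2, -1.2]
width: 0.2
t 38.7 tcp [0.6499 0.1027 0.091 ] yaw 0.47 zax [ 0.001   0.0121 -0.9999] F [-0.3 21.2 -1.2] w 17.4 q [-0.85  0.58  0.88  1.63 -0.5   1.16  0.16]
```

```bash
python3 -m handwheel '[{"tx":0,"ty":0,"tz":0,"ax":0,"ay":0,"az":0,"gripper":0.5},{"tx":0,"ty":0,"tz":0,"ax":0,"ay":0,"az":0,"gripper":0.5},{"tx":0,"ty":0,"tz":0,"ax":-0.6,"ay":0,"az":-0.6,"gripper":0.5},{"tx":0,"ty":0,"tz":2,"ax":0,"ay":0,"az":0,"gripper":0.5},{"tx":0,"ty":0,"tz":3,"ax":0,"ay":0,"az":0,"gripper":0.5},{"tx":-1,"ty":-1,"tz":2,"ax":0,"ay":0,"az":0,"gripper":1},{"tx":-2,"ty":-2,"tz":0,"ax":0,"ay":0,"az":0,"gripper":1},{"tx":-2,"ty":-2,"tz":0,"ax":0,"ay":0,"az":0,"gripper":1},{"tx":-2,"ty":-2,"tz":0,"ax":0,"ay":0,"az":0,"gripper":1},{"tx":-1.5,"ty":-1,"tz":0,"ax":0,"ay":0,"az":0,"gripper":1},{"tx":-0.5,"ty":-0.5,"tz":0,"ax":0,"ay":0,"az":0,"gripper":1},{"tx":0,"ty":0,"tz":0,"ax":0,"ay":0,"az":0,"gripper":1},{"tx":0,"ty":0,"tz":0,"ax":0,"ay":0,"az":0,"gripper":1}]' 55; python3 st.py; python3 -c "
from h import *
snap('side','a19',(330,140,450,260),5)"
```

```text
time: 40.0
eef_pos: [0.5585, 0.0096, 0.1645]
tcp_rot: [[1.0, -0.013, 0.005], [-0.013, -1.0, -0.006], [0.006, 0.006, -1.0]]
contact_force: [0.8, 0.5, -0.5]
width: 0.003
t 40.0 tcp [0.5585 0.0096 0.1645] yaw -0.75 zax [ 0.0054 -0.0064 -1.    ] F [ 0.8  0.5 -0.5] w 0.3 q [-0.99  0.29  1.06  1.81 -0.26  1.19  0.13]
```

View pics/a19.png

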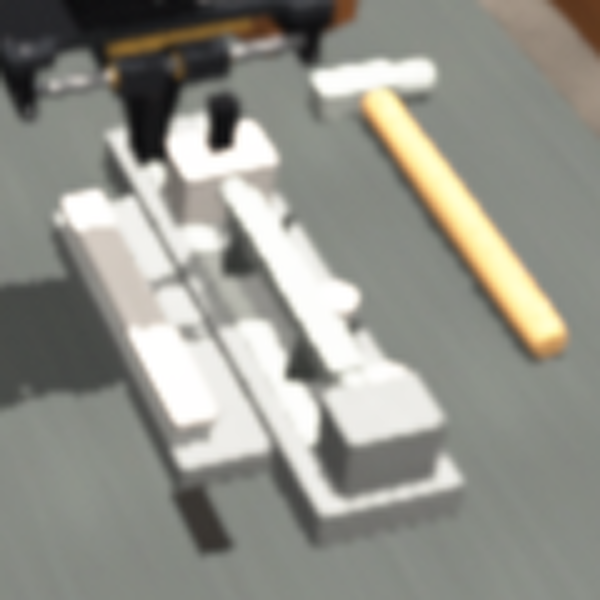

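The bar is held between both points. I move down to the press bar.

```bash
python3 -m handwheel '[{"tx":-0.2,"ty":0.4,"tz":-2,"ax":0.3,"ay":0.3,"az":0.4,"gripper":1},{"tx":0,"ty":0,"tz":-2,"ax":0,"ay":0,"az":0,"gripper":1},{"tx":0,"ty":0,"tz":-2,"ax":0,"ay":0,"az":0,"gripper":1},{"tx":0,"ty":0,"tz":-2,"ax":0,"ay":0,"az":0,"gripper":1},{"tx":0,"ty":0,"tz":-1.5,"ax":0,"ay":0,"az":0,"gripper":1},{"tx":0,"ty":0,"tz":0,"ax":0,"ay":0,"az":0,"gripper":1}]' 55; python3 st.py
```

```text
time: 40.65
eef_pos: [0.5612, 0.0175, 0.0657]
tcp_rot: [[1.0, 0.0, 0.002], [0.0, -1.0, -0.005], [0.002, 0.005, -1.0]]
contact_force: [-0.0, 0.6, -0.0]
width: 0.005
t 40.65 tcp [0.5612 0.0175 0.0657] yaw 0.01 zax [ 0.0024 -0.0048 -1.    ] F [-0.   0.6 -0. ] w 0.4 q [-0.89  0.43  0.96  1.9  -0.4   1.02  0.24]
```

```bash
python3 -m handwheel '[{"tx":-0.3,"ty":-0.2,"tz":-1,"ax":0.3,"ay":0,"az":0,"gripper":1},{"tx":0,"ty":0,"tz":-0.8,"ax":0,"ay":0,"az":0,"gripper":1},{"tx":0,"ty":0,"tz":-0.5,"ax":0,"ay":0,"az":0,"gripper":1}]' 55; python3 st.py;  python3 -m handwheel '[{"tx":0,"ty":0,"tz":-0.4,"ax":0,"ay":0,"az":0,"gripper":1}]' 55; python3 st.py
```

```text
time: 40.95
eef_pos: [0.5598, 0.0156, 0.0428]
tcp_rot: [[1.0, 0.001, 0.005], [0.001, -1.0, 0.001], [0.005, -0.001, -1.0]]
contact_force: [-0.8, 1.6, 3.0]
width: 0.005
t 40.95 tcp [0.5598 0.0156 0.0428] yaw 0.04 zax [ 4.9e-03  9.0e-04 -1.0e+00] F [-0.8  1.6  3. ] w 0.4 q [-0.86  0.45  0.93  1.92 -0.44  0.98  0.27]
time: 41.05
eef_pos: [0.5598, 0.0157, 0.0388]
tcp_rot: [[1.0, 0.001, 0.005], [0.001, -1.0, 0.001], [0.005, -0.001, -1.0]]
contact_force: [-3.5, -0.9, 5.6]
width: 0.007
t 41.05 tcp [0.5598 0.0157 0.0388] yaw 0.03 zax [ 0.0049  0.0014 -1.    ] F [-3.5 -0.9  5.6] w 0.6 q [-0.86  0.46  0.93  1.92 -0.44  0.97  0.27]
```

```bash
python3 -m handwheel '[{"tx":0,"ty":0,"tz":-0.3,"ax":0,"ay":0,"az":0,"gripper":1}]' 55; python3 st.py;  python3 -m handwheel '[{"tx":0,"ty":0,"tz":-0.15,"ax":0,"ay":0,"az":0,"gripper":1}]' 55; python3 st.py; python3 -c "
from h import *
snap('side','a20',(330,140,450,260),5)"
```

```text
time: 41.15
eef_pos: [0.56, 0.0157, 0.0366]
tcp_rot: [[1.0, 0.001, 0.005], [0.001, -1.0, 0.002], [0.005, -0.002, -1.0]]
contact_force: [-15.8, 1.0, 44.7]
width: 0.002
t 41.15 tcp [0.56   0.0157 0.0366] yaw 0.03 zax [ 0.0047  0.0023 -1.    ] F [-15.8   1.   44.7] w 0.2 q [-0.86  0.46  0.92  1.92 -0.45  0.97  0.28]
time: 41.25
eef_pos: [0.56, 0.0157, 0.0369]
tcp_rot: [[1.0, 0.0, 0.004], [0.0, -1.0, 0.004], [0.004, -0.004, -1.0]]
contact_force: [-15.2, 0.2, 33.7]
width: 0.006
t 41.25 tcp [0.56   0.0157 0.0369] yaw 0.01 zax [ 0.0039  0.0043 -1.    ] F [-15.2   0.2  33.7] w 0.5 q [-0.85  0.46  0.92  1.92 -0.45  0.97  0.28]
```

View pics/a20.png

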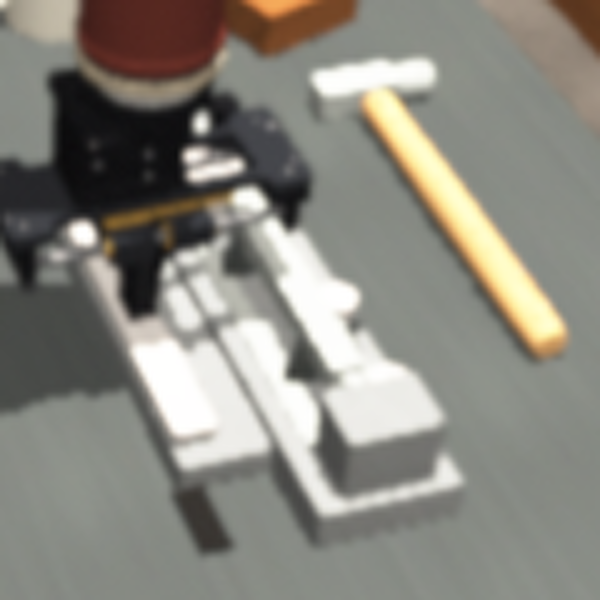

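The press bar is fully down and level. I let it up and return to the post.

```bash
python3 -m handwheel '[{"tx":0,"ty":0,"tz":1,"ax":0,"ay":0,"az":-0.3,"gripper":1},{"tx":0,"ty":0,"tz":2,"ax":0,"ay":0,"az":0,"gripper":1},{"tx":0,"ty":0,"tz":3,"ax":0,"ay":0,"az":0,"gripper":0.4},{"tx":0,"ty":0,"tz":3,"ax":0,"ay":0,"az":0,"gripper":0.4},{"tx":1,"ty":1,"tz":3,"ax":0,"ay":0,"az":0,"gripper":0.4},{"tx":2,"ty":2,"tz":0,"ax":0,"ay":0,"az":0,"gripper":0.4},{"tx":2,"ty":2,"tz":0,"ax":0,"ay":0,"az":0,"gripper":0.4},{"tx":2,"ty":2,"tz":0,"ax":0,"ay":0,"az":0,"gripper":0.4},{"tx":1,"ty":1,"tz":0,"ax":0,"ay":0,"az":0,"gripper":0.4},{"tx":0.4,"ty":0.5,"tz":0,"ax":0,"ay":0,"az":0,"gripper":0.4},{"tx":0,"ty":0,"tz":0,"ax":0,"ay":0,"az":0,"gripper":0.4},{"tx":0,"ty":0,"tz":0,"ax":0,"ay":0,"az":0,"gripper":0.4},{"tx":0,"ty":0,"tz":0,"ax":0,"ay":0,"az":0,"gripper":0.4}]' 55; python3 st.py
```

```text
time: 42.6
eef_pos: [0.6477, 0.102, 0.1651]
tcp_rot: [[1.0, -0.008, 0.011], [-0.008, -1.0, 0.009], [0.011, -0.009, -1.0]]
contact_force: [-0.4, -0.0, -0.4]
width: 0.599
t 42.6 tcp [0.6477 0.102  0.1651] yaw -0.49 zax [ 0.0108  0.0088 -0.9999] F [-0.4 -0.  -0.4] w 52.1 q [-0.9   0.51  0.95  1.57 -0.44  1.27  0.1 ]
```

```bash
python3 -m handwheel '[{"tx":0.2,"ty":0.3,"tz":-2,"ax":-0.5,"ay":0.6,"az":0,"gripper":0.4},{"tx":0,"ty":0,"tz":-2,"ax":0,"ay":0,"az":0,"gripper":0.4},{"tx":0,"ty":0,"tz":0,"ax":0,"ay":0,"az":0,"gripper":0.4}]' 55; python3 st.py;  python3 -c "
from h import *
snap('side','a21',(330,100,450,220),5)"
```

```text
time: 42.9
eef_pos: [0.649, 0.1027, 0.1257]
tcp_rot: [[1.0, -0.011, 0.002], [-0.012, -1.0, 0.001], [0.002, -0.001, -1.0]]
contact_force: [-1.3, -0.4, -0.3]
width: 0.599
t 42.9 tcp [0.649  0.1027 0.1257] yaw -0.66 zax [ 0.0017  0.0012 -1.    ] F [-1.3 -0.4 -0.3] w 52.1 q [-0.88  0.56  0.92  1.6  -0.47  1.22  0.12]
```

View pics/a21.png

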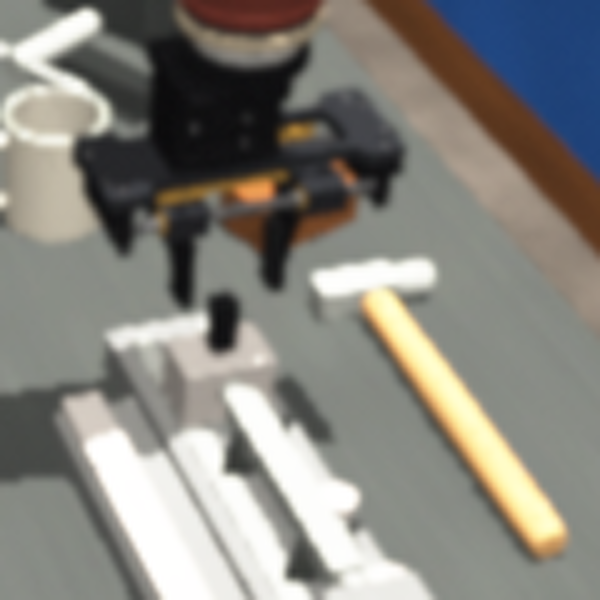

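Aligned. I lower, grip and draw back.

```bash
python3 -m handwheel '[{"tx":0.1,"ty":0.3,"tz":-2,"ax":0,"ay":0,"az":0.3,"gripper":0.4},{"tx":0,"ty":0,"tz":-1.5,"ax":0,"ay":0,"az":0,"gripper":0.4},{"tx":0,"ty":0,"tz":-0.3,"ax":0,"ay":0,"az":0,"gripper":1},{"tx":0,"ty":0,"tz":0,"ax":0,"ay":0,"az":0,"gripper":1},{"tx":0,"ty":0,"tz":0,"ax":0,"ay":0,"az":0,"gripper":1},{"tx":0,"ty":0,"tz":0,"ax":0,"ay":0,"az":0,"gripper":1},{"tx":0,"ty":0,"tz":0,"ax":0,"ay":0,"az":0,"gripper":1},{"tx":0,"ty":0,"tz":0,"ax":0,"ay":0,"az":0,"gripper":1},{"tx":0,"ty":0.7,"tz":0,"ax":0,"ay":0,"az":0,"gripper":1},{"tx":0,"ty":0.8,"tz":0,"ax":0.2,"ay":0,"az":0.1,"gripper":1},{"tx":0,"ty":0.8,"tz":0,"ax":0.2,"ay":0,"az":0.1,"gripper":1},{"tx":0,"ty":0.8,"tz":0,"ax":0.2,"ay":0,"az":0.1,"gripper":1}]' 50; python3 st.py
```

```text
time: 44.15
eef_pos: [0.6501, 0.127, 0.0941]
tcp_rot: [[1.0, -0.011, 0.004], [-0.011, -1.0, 0.005], [0.004, -0.005, -1.0]]
contact_force: [0.3, -5.8, -2.1]
width: 0.199
t 44.15 tcp [0.6501 0.127  0.0941] yaw -0.63 zax [ 0.0038  0.0051 -1.    ] F [ 0.3 -5.8 -2.1] w 17.4 q [-0.89  0.59  0.89  1.62 -0.5   1.17  0.1 ]
```

```bash
python3 -m handwheel '[{"tx":0,"ty":0.8,"tz":0,"ax":0,"ay":0,"az":0.2,"gripper":1},{"tx":0,"ty":0.8,"tz":0,"ax":0.2,"ay":0,"az":0.1,"gripper":1},{"tx":0,"ty":0.8,"tz":0,"ax":0.2,"ay":0,"az":0.1,"gripper":1},{"tx":0,"ty":0.8,"tz":0,"ax":0.2,"ay":0,"az":0.1,"gripper":1},{"tx":0,"ty":0.8,"tz":0,"ax":0.2,"ay":0,"az":0.1,"gripper":1},{"tx":0,"ty":0.6,"tz":0,"ax":0.2,"ay":0,"az":0.1,"gripper":1}]' 50; python3 st.py;python3 -m handwheel '[{"tx":0,"ty":0.6,"tz":0,"ax":0.2,"ay":0,"az":0.1,"gripper":1},{"tx":0,"ty":0.5,"tz":0,"ax":0.1,"ay":0,"az":0.1,"gripper":1}]' 50; python3 st.py
```

```text
time: 44.75
eef_pos: [0.6504, 0.1621, 0.0941]
tcp_rot: [[1.0, -0.009, 0.003], [-0.009, -1.0, 0.007], [0.003, -0.008, -1.0]]
contact_force: [0.3, -5.3, -2.1]
width: 0.203
t 44.75 tcp [0.6504 0.1621 0.0941] yaw -0.5 zax [ 0.0035  0.0075 -1.    ] F [ 0.3 -5.3 -2.1] w 17.6 q [-0.93  0.61  0.88  1.6  -0.51  1.18  0.06]
time: 44.95
eef_pos: [0.6504, 0.166, 0.0941]
tcp_rot: [[1.0, -0.01, 0.003], [-0.01, -1.0, 0.003], [0.003, -0.003, -1.0]]
contact_force: [-3.3, -18.6, 0.8]
width: 0.208
t 44.95 tcp [0.6504 0.166  0.0941] yaw -0.58 zax [ 0.0028  0.0034 -1.    ] F [ -3.3 -18.6   0.8] w 18.1 q [-0.94  0.61  0.88  1.59 -0.5   1.18  0.05]
```

```bash
python3 -m handwheel '[{"tx":0,"ty":0,"tz":0,"ax":0,"ay":0,"az":0,"gripper":0.5},{"tx":0,"ty":0,"tz":0,"ax":0,"ay":0,"az":0,"gripper":0.5},{"tx":0,"ty":0,"tz":0,"ax":0,"ay":0,"az":0.2,"gripper":0.5},{"tx":0,"ty":0,"tz":2,"ax":0,"ay":0,"az":0,"gripper":0.5},{"tx":0,"ty":0,"tz":3,"ax":0,"ay":0,"az":0,"gripper":0.5},{"tx":0,"ty":-2,"tz":2,"ax":0,"ay":0,"az":0,"gripper":0.5},{"tx":0,"ty":-3,"tz":0,"ax":0,"ay":0,"az":0,"gripper":0.5},{"tx":0,"ty":-3,"tz":0,"ax":0,"ay":0,"az":0,"gripper":0.5},{"tx":0,"ty":-3,"tz":0,"ax":0,"ay":0,"az":0,"gripper":0.5},{"tx":0,"ty":-3,"tz":0,"ax":0,"ay":0,"az":0,"gripper":0.5},{"tx":0,"ty":-2,"tz":0,"ax":0,"ay":0,"az":0,"gripper":0.5},{"tx":0,"ty":-1,"tz":-1,"ax":0,"ay":0,"az":0,"gripper":0.5},{"tx":0,"ty":0,"tz":-2,"ax":0,"ay":0,"az":0,"gripper":0.5},{"tx":0,"ty":0,"tz":-2,"ax":0,"ay":0,"az":0,"gripper":0.5},{"tx":0,"ty":0,"tz":0,"ax":0,"ay":0,"az":0,"gripper":0.5}]' 50; python3 st.py;python3 -c "
from h import *
snap('side','a22',(310,120,430,260),5)
snap('top','a22t')"
```

```text
time: 46.45
eef_pos: [0.6532, 0.0002, 0.1177]
tcp_rot: [[1.0, 0.007, 0.013], [0.007, -1.0, 0.012], [0.013, -0.011, -1.0]]
contact_force: [-0.7, -0.5, -0.6]
width: 0.498
t 46.45 tcp [6.532e-01 2.000e-04 1.177e-01] yaw 0.39 zax [ 0.0134  0.0116 -0.9998] F [-0.7 -0.5 -0.6] w 43.3 q [-0.73  0.55  0.92  1.63 -0.48  1.19  0.3 ]
```

View pics/a22.png

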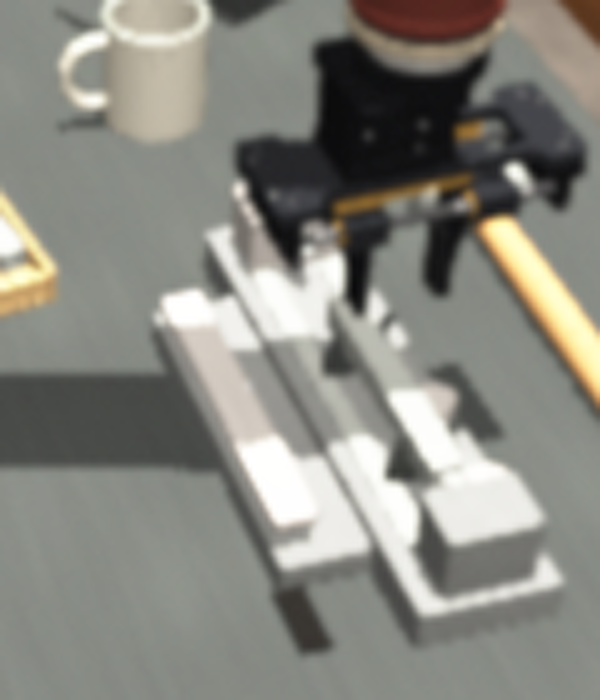

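```bash
python3 -m handwheel '[{"tx":-0.3,"ty":-1,"tz":-1.5,"ax":-0.6,"ay":0.7,"az":-0.6,"gripper":0.5},{"tx":0,"ty":0,"tz":-1.5,"ax":0,"ay":0,"az":0,"gripper":0.5},{"tx":0,"ty":0,"tz":-1,"ax":0,"ay":0,"az":0,"gripper":0.5},{"tx":0,"ty":0,"tz":0,"ax":0,"ay":0,"az":0,"gripper":0.5}]' 50; python3 st.py
```

```text
time: 46.95
eef_pos: [0.6527, -0.0091, 0.0793]
tcp_rot: [[1.0, -0.002, 0.006], [-0.002, -1.0, 0.001], [0.006, -0.001, -1.0]]
contact_force: [-0.3, 0.2, -0.1]
width: 0.497
t 46.95 tcp [ 0.6527 -0.0091  0.0793] yaw -0.1 zax [ 0.0064  0.001  -1.    ] F [-0.3  0.2 -0.1] w 43.3 q [-0.7   0.59  0.9   1.66 -0.5   1.13  0.33]
```

```bash
python3 -m handwheel '[{"tx":-0.4,"ty":-0.1,"tz":-1.2,"ax":0,"ay":0.3,"az":-0.2,"gripper":0.5},{"tx":0,"ty":0,"tz":-1,"ax":0,"ay":0,"az":0,"gripper":0.5},{"tx":0,"ty":0,"tz":-0.2,"ax":0,"ay":0,"az":0,"gripper":0.5}]' 50; python3 st.py
```

```text
time: 47.25
eef_pos: [0.6486, -0.0099, 0.0536]
tcp_rot: [[1.0, -0.005, 0.001], [-0.005, -1.0, 0.001], [0.001, -0.001, -1.0]]
contact_force: [0.8, -0.6, 0.7]
width: 0.496
t 47.25 tcp [ 0.6486 -0.0099  0.0536] yaw -0.3 zax [ 0.0011  0.0012 -1.    ] F [ 0.8 -0.6  0.7] w 43.2 q [-0.69  0.62  0.88  1.68 -0.52  1.1   0.34]
```

```bash
python3 -m handwheel '[{"tx":0.1,"ty":0,"tz":0.3,"ax":0,"ay":0,"az":0,"gripper":1},{"tx":0,"ty":0,"tz":0,"ax":0,"ay":0,"az":0,"gripper":1},{"tx":0,"ty":0,"tz":0,"ax":0,"ay":0,"az":0,"gripper":1},{"tx":0,"ty":0,"tz":0,"ax":0,"ay":0,"az":0,"gripper":1},{"tx":0,"ty":0,"tz":0,"ax":0,"ay":0,"az":0,"gripper":1}]' 50; python3 st.py;python3 -m handwheel '[{"tx":0,"ty":0.6,"tz":0,"ax":0,"ay":0,"az":0,"gripper":1},{"tx":0,"ty":0.6,"tz":0,"ax":0,"ay":0,"az":0,"gripper":1},{"tx":0,"ty":0.5,"tz":0,"ax":0,"ay":0,"az":0,"gripper":1}]' 50; python3 st.py
```

```text
time: 47.75
eef_pos: [0.6498, -0.0097, 0.0572]
tcp_rot: [[1.0, -0.005, 0.001], [-0.005, -1.0, 0.002], [0.001, -0.002, -1.0]]
contact_force: [0.5, 1.1, -2.5]
width: 0.228
t 47.75 tcp [ 0.6498 -0.0097  0.0572] yaw -0.31 zax [ 0.0012  0.0016 -1.    ] F [ 0.5  1.1 -2.5] w 19.9 q [-0.69  0.61  0.88  1.68 -0.52  1.1   0.34]
time: 48.05
eef_pos: [0.6494, 0.0064, 0.0571]
tcp_rot: [[1.0, -0.007, 0.001], [-0.007, -1.0, -0.0], [0.001, 0.0, -1.0]]
contact_force: [-0.3, -2.0, -1.1]
width: 0.222
t 48.05 tcp [0.6494 0.0064 0.0571] yaw -0.43 zax [ 1.1e-03 -1.0e-04 -1.0e+00] F [-0.3 -2.  -1.1] w 19.4 q [-0.72  0.61  0.88  1.68 -0.52  1.1   0.31]
```

```bash
python3 -m handwheel '[{"tx":0,"ty":0,"tz":0.8,"ax":0,"ay":0,"az":0,"gripper":1},{"tx":0,"ty":0,"tz":1.5,"ax":0,"ay":0,"az":0,"gripper":1},{"tx":0,"ty":0,"tz":2.5,"ax":0,"ay":0,"az":0,"gripper":1},{"tx":0,"ty":0,"tz":2.5,"ax":0,"ay":0,"az":0,"gripper":1},{"tx":-1,"ty":0,"tz":1,"ax":0,"ay":0,"az":0,"gripper":1},{"tx":-2.5,"ty":1.5,"tz":0,"ax":0,"ay":0,"az":1,"gripper":1},{"tx":-3,"ty":3,"tz":0,"ax":0,"ay":0,"az":1,"gripper":1},{"tx":-3,"ty":3,"tz":0,"ax":0,"ay":0,"az":1,"gripper":1},{"tx":-3,"ty":3,"tz":0,"ax":0,"ay":0,"az":1,"gripper":1},{"tx":-3,"ty":3,"tz":0,"ax":0,"ay":0,"az":1,"gripper":1},{"tx":-3,"ty":3,"tz":0,"ax":0,"ay":0,"az":1,"gripper":1},{"tx":-3,"ty":3.5,"tz":0,"ax":0,"ay":0,"az":1,"gripper":1},{"tx":-2.5,"ty":3.5,"tz":0,"ax":0,"ay":0,"az":1,"gripper":1},{"tx":-1,"ty":3,"tz":0,"ax":0,"ay":0,"az":0,"gripper":1},{"tx":0,"ty":1.5,"tz":0,"ax":0,"ay":0,"az":0,"gripper":1},{"tx":0,"ty":0,"tz":0,"ax":0,"ay":0,"az":0,"gripper":1},{"tx":0,"ty":0,"tz":0,"ax":0,"ay":0,"az":0,"gripper":1}]' 50; python3 st.py; python3 -c "
from h import *
snap('side','a23',(220,100,440,240),3.6)"
```

```text
time: 49.75
eef_pos: [0.3875, 0.2922, 0.1542]
tcp_rot: [[0.991, 0.131, -0.003], [0.131, -0.991, 0.012], [-0.001, -0.013, -1.0]]
contact_force: [0.8, 0.5, -6.5]
width: 0.223
t 49.75 tcp [0.3875 0.2922 0.1542] yaw 7.51 zax [-0.0028  0.0124 -0.9999] F [ 0.8  0.5 -6.5] w 19.4 q [-1.62  0.02  0.92  1.98 -0.03  1.14 -0.56]
```

View pics/a23.png

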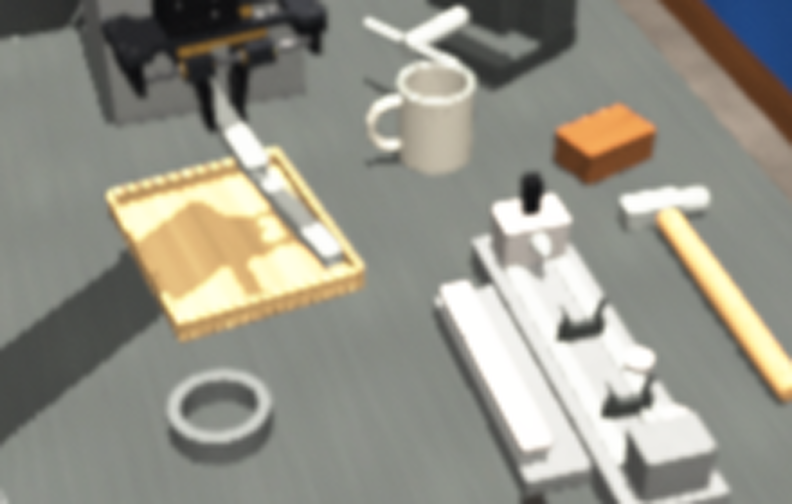

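```bash
python3 -m handwheel '[{"tx":-0.4,"ty":1.3,"tz":-2,"ax":-0.6,"ay":-0.2,"az":0.2,"gripper":1},{"tx":0,"ty":0,"tz":-2.5,"ax":0,"ay":0,"az":0,"gripper":1},{"tx":0,"ty":0,"tz":-2.5,"ax":0,"ay":0,"az":0,"gripper":1},{"tx":0,"ty":0,"tz":-2,"ax":0,"ay":0,"az":0,"gripper":1},{"tx":0,"ty":0,"tz":-1,"ax":0,"ay":0,"az":0,"gripper":1},{"tx":0,"ty":0,"tz":0,"ax":0,"ay":0,"az":0,"gripper":1}]' 50; python3 st.py
```

```text
time: 50.4
eef_pos: [0.3893, 0.2989, 0.0533]
tcp_rot: [[0.993, 0.12, 0.003], [0.12, -0.993, 0.004], [0.004, -0.003, -1.0]]
contact_force: [-0.4, -0.1, -5.6]
width: 0.225
t 50.4 tcp [0.3893 0.2989 0.0533] yaw 6.92 zax [ 0.0032  0.0039 -1.    ] F [-0.4 -0.1 -5.6] w 19.6 q [-1.54  0.24  0.9   2.07 -0.23  0.93 -0.4 ]
```

```bash
python3 -m handwheel '[{"tx":-0.6,"ty":0.8,"tz":-1,"ax":-0.2,"ay":0.2,"az":0.8,"gripper":1},{"tx":0,"ty":0,"tz":-1.3,"ax":0,"ay":0,"az":0,"gripper":1},{"tx":0,"ty":0,"tz":-1.2,"ax":0,"ay":0,"az":0,"gripper":1}]' 50; python3 st.py; python3 -m handwheel '[{"tx":0,"ty":0,"tz":-0.3,"ax":0,"ay":0,"az":0,"gripper":1}]' 50; python3 st.py
```

```text
time: 50.7
eef_pos: [0.385, 0.3091, 0.0193]
tcp_rot: [[0.991, 0.135, 0.002], [0.135, -0.991, 0.005], [0.003, -0.005, -1.0]]
contact_force: [-0.4, 0.4, -5.8]
width: 0.221
t 50.7 tcp [0.385  0.3091 0.0193] yaw 7.73 zax [ 0.0022  0.0054 -1.    ] F [-0.4  0.4 -5.8] w 19.3 q [-1.51  0.31  0.85  2.09 -0.31  0.86 -0.35]
time: 50.8
eef_pos: [0.3843, 0.3089, 0.015]
tcp_rot: [[0.991, 0.135, 0.001], [0.135, -0.991, 0.004], [0.002, -0.004, -1.0]]
contact_force: [-0.5, 0.1, -5.3]
width: 0.226
t 50.8 tcp [0.3843 0.3089 0.015 ] yaw 7.77 zax [ 0.0013  0.0042 -1.    ] F [-0.5  0.1 -5.3] w 19.6 q [-1.5   0.32  0.84  2.09 -0.32  0.86 -0.34]
```

```bash
python3 -m handwheel '[{"tx":0,"ty":0,"tz":-0.2,"ax":0,"ay":0,"az":0,"gripper":1}]' 50; python3 st.py; python3 -m handwheel '[{"tx":0,"ty":0,"tz":-0.15,"ax":0,"ay":0,"az":0,"gripper":1}]' 50; python3 st.py
```

```text
time: 50.9
eef_pos: [0.3844, 0.3088, 0.0126]
tcp_rot: [[0.991, 0.135, 0.001], [0.135, -0.991, 0.004], [0.002, -0.003, -1.0]]
contact_force: [-6.7, -5.5, 39.0]
width: 0.218
t 50.9 tcp [0.3844 0.3088 0.0126] yaw 7.77 zax [ 0.0012  0.0036 -1.    ] F [-6.7 -5.5 39. ] w 19.0 q [-1.5   0.32  0.84  2.09 -0.32  0.85 -0.34]
time: 51.0
eef_pos: [0.3844, 0.3088, 0.0125]
tcp_rot: [[0.991, 0.135, -0.001], [0.135, -0.991, 0.004], [-0.0, -0.004, -1.0]]
contact_force: [-16.0, -12.0, 49.0]
width: 0.228
t 51.0 tcp [0.3844 0.3088 0.0125] yaw 7.75 zax [-9.0e-04  3.9e-03 -1.0e+00] F [-16. -12.  49.] w 19.8 q [-1.5   0.32  0.84  2.09 -0.32  0.85 -0.33]
```

```bash
python3 -m handwheel '[{"tx":0,"ty":0,"tz":0.1,"ax":0,"ay":0,"az":0,"gripper":0.65},{"tx":0,"ty":0,"tz":0,"ax":0,"ay":0,"az":0,"gripper":0.65},{"tx":0,"ty":0,"tz":0,"ax":0,"ay":0,"az":0,"gripper":0.65},{"tx":0,"ty":0,"tz":1,"ax":0,"ay":0,"az":0,"gripper":0.65},{"tx":0,"ty":0,"tz":2,"ax":0,"ay":0,"az":0,"gripper":0.65},{"tx":0,"ty":0,"tz":3,"ax":0,"ay":0,"az":0,"gripper":0.6},{"tx":0,"ty":0,"tz":3,"ax":0,"ay":0,"az":0,"gripper":0.6},{"tx":0.5,"ty":0,"tz":3,"ax":0,"ay":0,"az":0,"gripper":0.6},{"tx":1.5,"ty":0,"tz":0,"ax":0,"ay":0,"az":0,"gripper":0.6}]' 50; python3 st.py; python3 - <<'E'
from h import *
snap('side','a24'); snap('top','a24t')
im=cv2.imread('pics/a24t.png'); g=cv2.cvtColor(im,cv2.COLOR_BGR2GRAY)
m=np.zeros_like(g,bool); m[170:222,400:490]=g[170:222,400:490]>190
print(m.sum(),np.round(maskbar('top',m,.02),1))
E
```

```text
time: 51.9
eef_pos: [0.4069, 0.3095, 0.1435]
tcp_rot: [[0.991, 0.133, 0.002], [0.133, -0.991, 0.008], [0.003, -0.008, -1.0]]
contact_force: [0.6, -0.1, 0.5]
width: 0.398
t 51.9 tcp [0.4069 0.3095 0.1435] yaw 7.66 zax [ 0.0024  0.0082 -1.    ] F [ 0.6 -0.1  0.5] w 34.7 q [-1.61  0.13  0.95  1.94 -0.13  1.12 -0.47]
400 [ 472.2 -322.1  151.2   21.5   78.6]
```

View pics/a24.png

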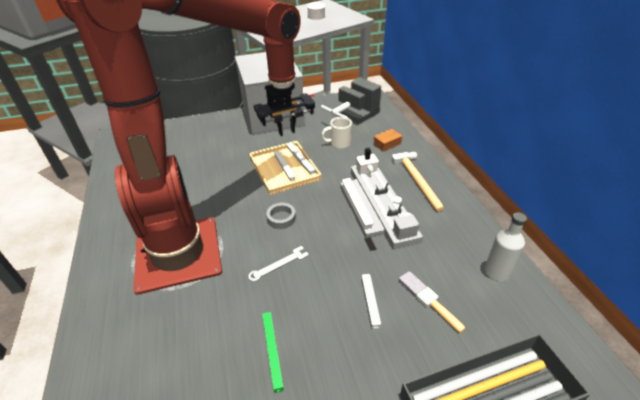

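View pics/a24t.png

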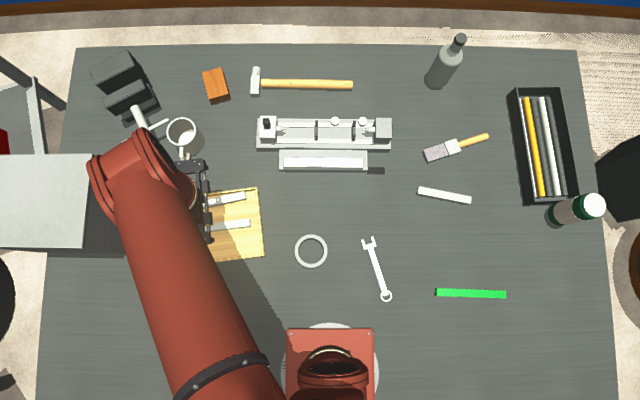

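```bash
python3 -m handwheel '[{"tx":0.5,"ty":-2,"tz":0,"ax":0,"ay":0,"az":-1,"gripper":0.4},{"tx":0.7,"ty":-3.5,"tz":0,"ax":0,"ay":0,"az":-1,"gripper":0.4},{"tx":0.7,"ty":-3.5,"tz":0,"ax":0,"ay":0,"az":-1,"gripper":0.4},{"tx":0.7,"ty":-3.5,"tz":0,"ax":0,"ay":0,"az":-1,"gripper":0.4},{"tx":0.7,"ty":-3.5,"tz":0,"ax":0,"ay":0,"az":-1,"gripper":0.4},{"tx":0.7,"ty":-3.5,"tz":0,"ax":0,"ay":0,"az":-1,"gripper":0.4},{"tx":0.5,"ty":-3.5,"tz":0,"ax":0,"ay":0,"az":-1,"gripper":0.4},{"tx":0.4,"ty":-3.5,"tz":0,"ax":0,"ay":0,"az":-1,"gripper":0.4},{"tx":0.4,"ty":-3.5,"tz":0,"ax":0,"ay":0,"az":-1,"gripper":0.4},{"tx":0.3,"ty":-3.5,"tz":0,"ax":0,"ay":0,"az":-1,"gripper":0.4},{"tx":0.3,"ty":-3.5,"tz":0,"ax":0,"ay":0,"az":-1,"gripper":0.4},{"tx":0.3,"ty":-3.5,"tz":0,"ax":0,"ay":0,"az":-1,"gripper":0.4},{"tx":0.3,"ty":-3.5,"tz":0,"ax":0,"ay":0,"az":-1,"gripper":0.4},{"tx":0.3,"ty":-3.5,"tz":0,"ax":0,"ay":0,"az":-1,"gripper":0.4},{"tx":0,"ty":-3.5,"tz":0,"ax":0,"ay":0,"az":-1,"gripper":0.4}]' 50; python3 st.py
```

```text
time: 53.5
eef_pos: [0.4614, -0.2255, 0.1305]
tcp_rot: [[0.989, -0.144, -0.013], [-0.144, -0.99, 0.007], [-0.014, -0.005, -1.0]]
contact_force: [0.2, -0.1, 1.1]
width: 0.601
t 53.5 tcp [ 0.4614 -0.2255  0.1305] yaw -8.29 zax [-0.013   0.0067 -0.9999] F [ 0.2 -0.1  1.1] w 52.3 q [-0.69  0.29  1.24  1.94 -0.31  1.14  0.52]
```

```bash
python3 -m handwheel '[{"tx":0.4,"ty":-3,"tz":-1,"ax":-0.3,"ay":-0.6,"az":-1,"gripper":0.4},{"tx":0.4,"ty":-2.5,"tz":-1.5,"ax":0,"ay":0,"az":-1,"gripper":0.4},{"tx":0.2,"ty":-1.5,"tz":-1.5,"ax":0,"ay":0,"az":0,"gripper":0.4},{"tx":0,"ty":-0.5,"tz":0,"ax":0,"ay":0,"az":0,"gripper":0.4},{"tx":0,"ty":0,"tz":0,"ax":0,"ay":0,"az":0,"gripper":0.4},{"tx":0,"ty":0,"tz":0,"ax":0,"ay":0,"az":0,"gripper":0.4}]' 50; python3 st.py
```

```text
time: 54.1
eef_pos: [0.4619, -0.3098, 0.0873]
tcp_rot: [[0.98, -0.197, -0.012], [-0.197, -0.98, 0.001], [-0.012, 0.001, -1.0]]
contact_force: [0.2, 0.1, -0.1]
width: 0.6
t 54.1 tcp [ 0.4619 -0.3098  0.0873] yaw -11.38 zax [-0.012   0.0011 -0.9999] F [ 0.2  0.1 -0.1] w 52.2 q [-0.38  0.46  1.11  1.88 -0.46  1.1   0.71]
```

```bash
python3 -m handwheel '[{"tx":0.9,"ty":-1.1,"tz":-1.5,"ax":0,"ay":-0.6,"az":0,"gripper":0.4},{"tx":0,"ty":0,"tz":-1.5,"ax":0,"ay":0,"az":0,"gripper":0.4},{"tx":0,"ty":0,"tz":-1.5,"ax":0,"ay":0,"az":0,"gripper":0.4},{"tx":0,"ty":0,"tz":0,"ax":0,"ay":0,"az":0,"gripper":0.4}]' 50; python3 st.py; python3 - <<'E'
from h import *
snap('side','a25',(300,210,460,350),5)
E
```

```text
time: 54.5
eef_pos: [0.4727, -0.3164, 0.0424]
tcp_rot: [[0.981, -0.192, 0.001], [-0.192, -0.981, 0.003], [0.001, -0.003, -1.0]]
contact_force: [-0.2, 0.1, -0.2]
width: 0.597
t 54.5 tcp [ 0.4727 -0.3164  0.0424] yaw -11.08 zax [ 0.0013  0.003  -1.    ] F [-0.2  0.1 -0.2] w 51.9 q [-0.3   0.53  1.03  1.9  -0.54  1.02  0.77]
```

View pics/a25.png

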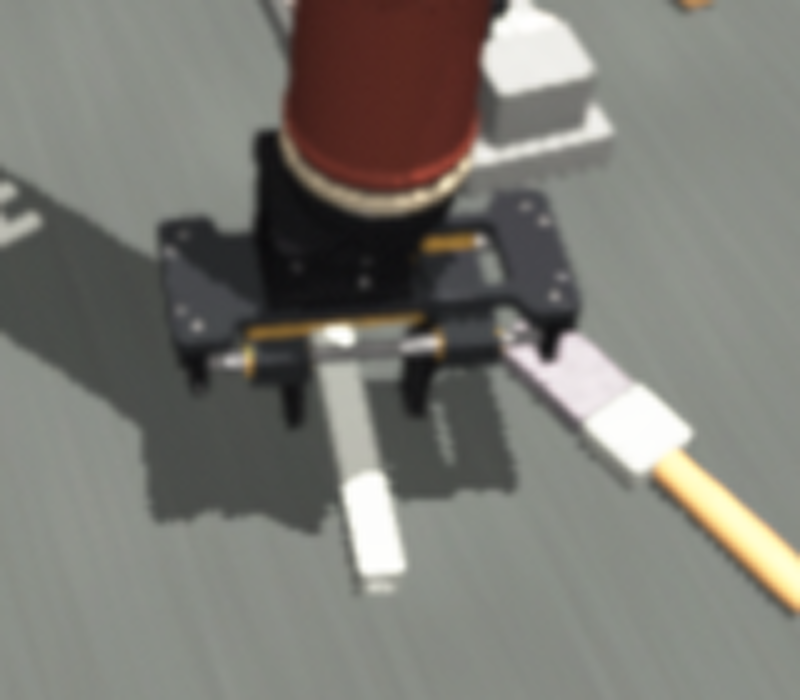

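```bash
python3 -m handwheel '[{"tx":0,"ty":-0.5,"tz":-1.5,"ax":-0.2,"ay":0,"az":-0.3,"gripper":0.4},{"tx":0,"ty":0,"tz":-1.3,"ax":0,"ay":0,"az":0,"gripper":0.4},{"tx":0,"ty":0,"tz":-0.8,"ax":0,"ay":0,"az":0,"gripper":0.4}]' 50; python3 st.py
```

```text
time: 54.85
eef_pos: [0.4742, -0.3217, 0.0065]
tcp_rot: [[0.98, -0.197, 0.004], [-0.197, -0.98, -0.002], [0.005, 0.001, -1.0]]
contact_force: [0.5, 0.5, -0.4]
width: 0.6
t 54.85 tcp [ 0.4742 -0.3217  0.0065] yaw -11.33 zax [ 0.0045 -0.0018 -1.    ] F [ 0.5  0.5 -0.4] w 52.2 q [-0.25  0.58  0.98  1.91 -0.59  0.96  0.81]
```

```bash
python3 -m handwheel '[{"tx":0,"ty":0,"tz":-0.1,"ax":0,"ay":0.2,"az":0,"gripper":1},{"tx":0,"ty":0,"tz":0,"ax":0,"ay":0,"az":0,"gripper":1},{"tx":0,"ty":0,"tz":0,"ax":0,"ay":0,"az":0,"gripper":1},{"tx":0,"ty":0,"tz":0,"ax":0,"ay":0,"az":0,"gripper":1},{"tx":0,"ty":0,"tz":0,"ax":0,"ay":0,"az":0,"gripper":1},{"tx":0,"ty":0,"tz":0,"ax":0,"ay":0,"az":0,"gripper":1}]' 50; python3 st.py
```

```text
time: 55.45
eef_pos: [0.4735, -0.3218, 0.0046]
tcp_rot: [[0.98, -0.197, -0.001], [-0.197, -0.98, -0.002], [-0.001, 0.002, -1.0]]
contact_force: [0.8, 0.1, -3.8]
width: 0.224
t 55.45 tcp [ 0.4735 -0.3218  0.0046] yaw -11.37 zax [-0.001  -0.0016 -1.    ] F [ 0.8  0.1 -3.8] w 19.5 q [-0.25  0.59  0.98  1.91 -0.59  0.96  0.81]
```

```bash
python3 -m handwheel '[{"tx":0,"ty":0,"tz":1.5,"ax":0,"ay":0,"az":0,"gripper":1},{"tx":0,"ty":0,"tz":2.5,"ax":0,"ay":0,"az":0,"gripper":1},{"tx":0,"ty":0,"tz":2.5,"ax":0,"ay":0,"az":0,"gripper":1},{"tx":0.5,"ty":1,"tz":2.5,"ax":0,"ay":0,"az":0.5,"gripper":1},{"tx":1.5,"ty":2.6,"tz":1.5,"ax":0,"ay":0,"az":1.2,"gripper":1},{"tx":1.6,"ty":3,"tz":0,"ax":0,"ay":0,"az":1.2,"gripper":1},{"tx":1.6,"ty":3,"tz":0,"ax":0,"ay":0,"az":1.2,"gripper":1},{"tx":1.6,"ty":3,"tz":0,"ax":0,"ay":0,"az":1.2,"gripper":1},{"tx":1.6,"ty":3,"tz":0,"ax":0,"ay":0,"az":1.2,"gripper":1},{"tx":1.6,"ty":3,"tz":0,"ax":0,"ay":0,"az":1.2,"gripper":1},{"tx":1.6,"ty":3,"tz":0,"ax":0,"ay":0,"az":1.2,"gripper":1},{"tx":1.6,"ty":3,"tz":0,"ax":0,"ay":0,"az":1.2,"gripper":1},{"tx":1.4,"ty":2,"tz":0,"ax":0,"ay":0,"az":0.5,"gripper":1},{"tx":0.7,"ty":1,"tz":0,"ax":0,"ay":0,"az":0.2,"gripper":1},{"tx":0,"ty":0,"tz":0,"ax":0,"ay":0,"az":0,"gripper":1},{"tx":0,"ty":0,"tz":0,"ax":0,"ay":0,"az":0,"gripper":1}]' 50; python3 st.py
```

```text
time: 57.05
eef_pos: [0.6246, -0.0366, 0.1262]
tcp_rot: [[1.0, -0.012, 0.0], [-0.012, -1.0, -0.0], [0.0, 0.0, -1.0]]
contact_force: [0.2, -0.9, -3.8]
width: 0.224
t 57.05 tcp [ 0.6246 -0.0366  0.1262] yaw -0.7 zax [ 2.e-04 -1.e-04 -1.e+00] F [ 0.2 -0.9 -3.8] w 19.5 q [-0.77  0.53  1.03  1.68 -0.48  1.21  0.36]
```

```bash
python3 -m handwheel '[{"tx":1.2,"ty":1.4,"tz":-0.5,"ax":0,"ay":0,"az":0.2,"gripper":1},{"tx":0.8,"ty":1,"tz":-1,"ax":0,"ay":0,"az":0,"gripper":1},{"tx":0,"ty":0.3,"tz":-1,"ax":0,"ay":0,"az":0,"gripper":1},{"tx":0,"ty":0,"tz":0,"ax":0,"ay":0,"az":0,"gripper":1},{"tx":0,"ty":0,"tz":0,"ax":0,"ay":0,"az":0,"gripper":1}]' 50; python3 st.py;python3 - <<'E'
from h import *
snap('side','a26',(320,120,440,260),5)
E
```

```text
time: 57.55
eef_pos: [0.6432, -0.0138, 0.0993]
tcp_rot: [[1.0, -0.016, -0.002], [-0.016, -1.0, -0.002], [-0.001, 0.002, -1.0]]
contact_force: [-0.2, 0.2, -3.9]
width: 0.226
t 57.55 tcp [ 0.6432 -0.0138  0.0993] yaw -0.93 zax [-0.0015 -0.0016 -1.    ] F [-0.2  0.2 -3.9] w 19.7 q [-0.76  0.59  0.99  1.66 -0.52  1.18  0.34]
```

View pics/a26.png

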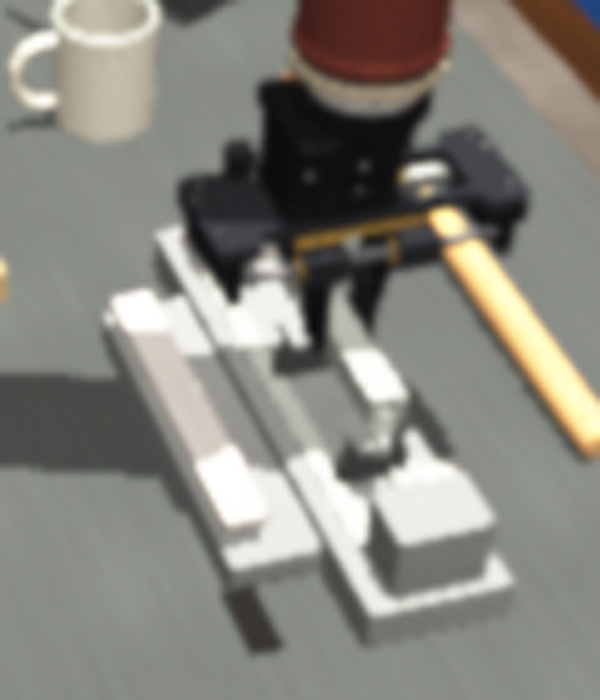

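```bash
python3 -m handwheel '[{"tx":0.5,"ty":0.5,"tz":-0.5,"ax":0,"ay":0,"az":0.6,"gripper":1},{"tx":0,"ty":0.1,"tz":-1,"ax":0,"ay":0,"az":0,"gripper":1},{"tx":0,"ty":0,"tz":-1,"ax":0,"ay":0,"az":0,"gripper":1},{"tx":0,"ty":0,"tz":0,"ax":0,"ay":0,"az":0,"gripper":1}]' 50; python3 st.py
```

```text
time: 58.0
eef_pos: [0.6482, -0.0082, 0.0725]
tcp_rot: [[1.0, -0.006, -0.001], [-0.006, -1.0, -0.001], [-0.001, 0.001, -1.0]]
contact_force: [-0.4, 0.2, -3.5]
width: 0.227
t 58.0 tcp [ 0.6482 -0.0082  0.0725] yaw -0.34 zax [-0.0012 -0.0014 -1.    ] F [-0.4  0.2 -3.5] w 19.7 q [-0.74  0.63  0.96  1.67 -0.55  1.14  0.36]
```

```bash
python3 -m handwheel '[{"tx":0,"ty":0.1,"tz":-0.6,"ax":0,"ay":0,"az":0,"gripper":1},{"tx":0,"ty":0,"tz":-0.6,"ax":0,"ay":0,"az":0,"gripper":1},{"tx":0,"ty":0,"tz":-0.3,"ax":0,"ay":0,"az":0,"gripper":1}]' 50; python3 st.py
```

```text
time: 58.3
eef_pos: [0.6482, -0.0074, 0.0564]
tcp_rot: [[1.0, -0.006, -0.001], [-0.006, -1.0, -0.002], [-0.001, 0.002, -1.0]]
contact_force: [-0.3, -0.0, -3.2]
width: 0.223
t 58.3 tcp [ 0.6482 -0.0074  0.0564] yaw -0.36 zax [-0.0011 -0.0017 -1.    ] F [-0.3 -0.  -3.2] w 19.4 q [-0.73  0.64  0.94  1.68 -0.57  1.12  0.37]
```

```bash
python3 -m handwheel '[{"tx":0,"ty":0,"tz":-0.3,"ax":0,"ay":0,"az":0,"gripper":1}]' 50; python3 st.py;python3 -m handwheel '[{"tx":0,"ty":0,"tz":-0.2,"ax":0,"ay":0,"az":0,"gripper":1}]' 50; python3 st.py
```

```text
time: 58.4
eef_pos: [0.6483, -0.0074, 0.0535]
tcp_rot: [[1.0, -0.006, -0.001], [-0.006, -1.0, -0.001], [-0.001, 0.001, -1.0]]
contact_force: [-15.4, 1.4, 36.6]
width: 0.225
t 58.4 tcp [ 0.6483 -0.0074  0.0535] yaw -0.36 zax [-0.0011 -0.0015 -1.    ] F [-15.4   1.4  36.6] w 19.6 q [-0.73  0.65  0.94  1.68 -0.57  1.11  0.37]
time: 58.5
eef_pos: [0.6483, -0.0074, 0.0536]
tcp_rot: [[1.0, -0.006, -0.001], [-0.006, -1.0, 0.0], [-0.001, -0.0, -1.0]]
contact_force: [-16.4, 3.8, 34.1]
width: 0.222
t 58.5 tcp [ 0.6483 -0.0074  0.0536] yaw -0.36 zax [-0.0013  0.     -1.    ] F [-16.4   3.8  34.1] w 19.3 q [-0.73  0.65  0.94  1.68 -0.57  1.11  0.37]
```

Seated at the predicted height. I release and go to the post.

```bash
python3 -m handwheel '[{"tx":0,"ty":0,"tz":0.3,"ax":0,"ay":0,"az":0,"gripper":0.6},{"tx":0,"ty":0,"tz":0,"ax":0,"ay":0,"az":0,"gripper":0.6},{"tx":0,"ty":0,"tz":0,"ax":0,"ay":0,"az":0,"gripper":0.6},{"tx":0,"ty":0,"tz":2,"ax":0,"ay":0,"az":0,"gripper":0.5},{"tx":0,"ty":0,"tz":3,"ax":0,"ay":0,"az":0,"gripper":0.5},{"tx":0,"ty":0,"tz":3,"ax":0,"ay":0,"az":0,"gripper":0.4},{"tx":0,"ty":3,"tz":2,"ax":0,"ay":0,"az":0,"gripper":0.4},{"tx":0,"ty":4,"tz":0,"ax":0,"ay":0,"az":0,"gripper":0.4},{"tx":0,"ty":4,"tz":0,"ax":0,"ay":0,"az":0,"gripper":0.4},{"tx":0,"ty":3,"tz":0,"ax":0,"ay":0,"az":0,"gripper":0.4},{"tx":0,"ty":2,"tz":0,"ax":0,"ay":0,"az":0,"gripper":0.4},{"tx":0,"ty":1,"tz":0,"ax":0,"ay":0,"az":0,"gripper":0.4},{"tx":0,"ty":0,"tz":0,"ax":0,"ay":0,"az":0,"gripper":0.4},{"tx":0,"ty":0,"tz":0,"ax":0,"ay":0,"az":0,"gripper":0.4},{"tx":0,"ty":0,"tz":0,"ax":0,"ay":0,"az":0,"gripper":0.4}]' 50; python3 st.py;  python3 -c "
from h import *
snap('side','a27',(330,140,450,260),5)
snap('top','a27t',(245,85,405,185),4)"
```

```text
time: 60.0
eef_pos: [0.6501, 0.1636, 0.1631]
tcp_rot: [[1.0, -0.013, 0.007], [-0.013, -1.0, -0.001], [0.007, 0.001, -1.0]]
contact_force: [-0.1, 0.7, 0.2]
width: 0.599
t 60.0 tcp [0.6501 0.1636 0.1631] yaw -0.73 zax [ 0.0069 -0.0012 -1.    ] F [-0.1  0.7  0.2] w 52.1 q [-1.01  0.58  1.01  1.53 -0.5   1.3   0.05]
```

View pics/a27.png

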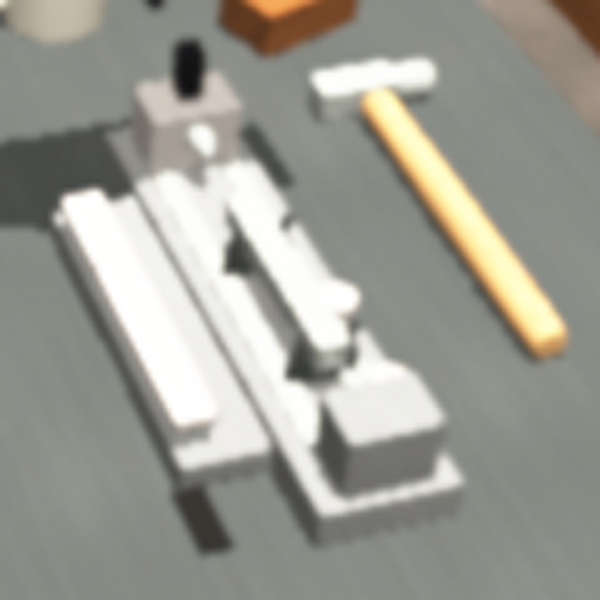

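View pics/a27t.png

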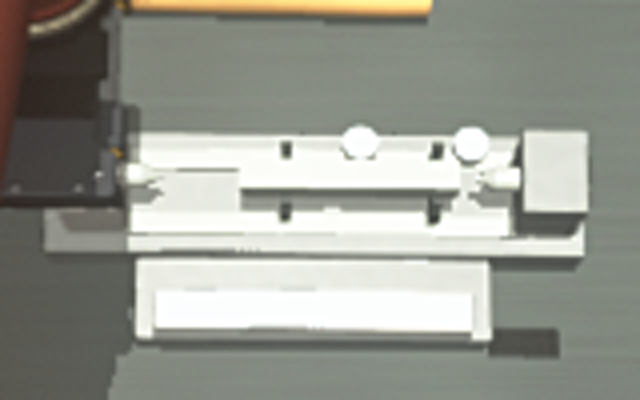

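The short bar lies properly in both rests. Next is the post.

```bash
python3 -m handwheel '[{"tx":0,"ty":0.3,"tz":-2,"ax":0,"ay":0.4,"az":0.4,"gripper":0.4},{"tx":0,"ty":0,"tz":-2,"ax":0,"ay":0,"az":0,"gripper":0.4},{"tx":0,"ty":0,"tz":0,"ax":0,"ay":0,"az":0,"gripper":0.4}]' 50; python3 st.py
```

```text
time: 60.4
eef_pos: [0.6504, 0.1639, 0.1211]
tcp_rot: [[1.0, -0.009, 0.0], [-0.009, -1.0, -0.001], [0.0, 0.001, -1.0]]
contact_force: [0.0, -0.4, -0.7]
width: 0.598
t 60.4 tcp [0.6504 0.1639 0.1211] yaw -0.53 zax [ 1.e-04 -8.e-04 -1.e+00] F [ 0.  -0.4 -0.7] w 52.0 q [-0.99  0.62  0.98  1.57 -0.53  1.24  0.07]
```

```bash
python3 -m handwheel '[{"tx":0,"ty":0.3,"tz":-1.8,"ax":0,"ay":0,"az":0.3,"gripper":0.4},{"tx":0,"ty":0.1,"tz":-1.3,"ax":0,"ay":0,"az":0,"gripper":0.4},{"tx":0,"ty":0,"tz":-0.2,"ax":0,"ay":0,"az":0,"gripper":0.4},{"tx":0,"ty":0,"tz":0,"ax":0,"ay":0,"az":0,"gripper":1},{"tx":0,"ty":0,"tz":0,"ax":0,"ay":0,"az":0,"gripper":1},{"tx":0,"ty":0,"tz":0,"ax":0,"ay":0,"az":0,"gripper":1},{"tx":0,"ty":0,"tz":0,"ax":0,"ay":0,"az":0,"gripper":1},{"tx":0,"ty":0,"tz":0,"ax":0,"ay":0,"az":0,"gripper":1},{"tx":0,"ty":0,"tz":0,"ax":0,"ay":0,"az":0,"gripper":1}]' 55; python3 st.py
```

```text
time: 61.3
eef_pos: [0.6504, 0.167, 0.0875]
tcp_rot: [[1.0, -0.005, -0.001], [-0.005, -1.0, -0.0], [-0.001, 0.0, -1.0]]
contact_force: [-4.6, -0.1, -0.3]
width: 0.199
t 61.3 tcp [0.6504 0.167  0.0875] yaw -0.29 zax [-5.e-04 -5.e-04 -1.e+00] F [-4.6 -0.1 -0.3] w 17.3 q [-0.97  0.65  0.95  1.59 -0.56  1.19  0.09]
```

```bash
python3 -m handwheel '[{"tx":0,"ty":-0.7,"tz":0,"ax":0,"ay":0,"az":0,"gripper":1},{"tx":0,"ty":-0.8,"tz":0,"ax":-0.2,"ay":0,"az":-0.1,"gripper":1},{"tx":0,"ty":-0.8,"tz":0,"ax":-0.2,"ay":0,"az":-0.1,"gripper":1},{"tx":0,"ty":-0.8,"tz":0,"ax":-0.2,"ay":0,"az":-0.1,"gripper":1},{"tx":0,"ty":-0.8,"tz":0,"ax":-0.2,"ay":0,"az":-0.1,"gripper":1},{"tx":0,"ty":-0.8,"tz":0,"ax":-0.2,"ay":0,"az":-0.1,"gripper":1},{"tx":0,"ty":-0.8,"tz":0,"ax":-0.2,"ay":0,"az":-0.1,"gripper":1},{"tx":0,"ty":-0.8,"tz":0,"ax":-0.2,"ay":0,"az":-0.1,"gripper":1},{"tx":0,"ty":-0.8,"tz":0,"ax":-0.2,"ay":0,"az":-0.1,"gripper":1}]' 55; python3 st.py
```

```text
time: 62.2
eef_pos: [0.65, 0.1151, 0.0875]
tcp_rot: [[1.0, -0.004, -0.0], [-0.004, -1.0, -0.005], [-0.0, 0.005, -1.0]]
contact_force: [-1.1, 4.7, -0.4]
width: 0.204
t 62.2 tcp [0.65   0.1151 0.0875] yaw -0.2 zax [-1.0e-04 -4.6e-03 -1.0e+00] F [-1.1  4.7 -0.4] w 17.8 q [-0.92  0.63  0.96  1.62 -0.55  1.18  0.16]
```

```bash
python3 -m handwheel '[{"tx":0,"ty":-0.7,"tz":0,"ax":0,"ay":0,"az":-0.1,"gripper":1},{"tx":0,"ty":-0.7,"tz":0,"ax":-0.1,"ay":0,"az":-0.1,"gripper":1},{"tx":0,"ty":-0.7,"tz":0,"ax":-0.2,"ay":0,"az":-0.1,"gripper":1},{"tx":0,"ty":-0.7,"tz":0,"ax":-0.2,"ay":0,"az":-0.1,"gripper":1},{"tx":0,"ty":-0.6,"tz":0,"ax":-0.2,"ay":0,"az":-0.1,"gripper":1}]' 55; python3 st.py; python3 -m handwheel '[{"tx":0,"ty":-0.6,"tz":0,"ax":-0.2,"ay":0,"az":-0.1,"gripper":1},{"tx":0,"ty":-0.6,"tz":0,"ax":-0.2,"ay":0,"az":-0.1,"gripper":1}]' 55; python3 st.py
```

```text
time: 62.7
eef_pos: [0.6498, 0.0926, 0.0874]
tcp_rot: [[1.0, -0.004, -0.0], [-0.004, -1.0, -0.002], [-0.0, 0.002, -1.0]]
contact_force: [-1.5, 6.8, -0.0]
width: 0.205
t 62.7 tcp [0.6498 0.0926 0.0874] yaw -0.2 zax [-5.0e-04 -1.7e-03 -1.0e+00] F [-1.5  6.8 -0. ] w 17.8 q [-0.89  0.63  0.96  1.64 -0.55  1.17  0.2 ]
time: 62.9
eef_pos: [0.6497, 0.0863, 0.0875]
tcp_rot: [[1.0, -0.003, -0.001], [-0.003, -1.0, -0.001], [-0.001, 0.001, -1.0]]
contact_force: [-1.1, 9.8, -0.1]
width: 0.201
t 62.9 tcp [0.6497 0.0863 0.0875] yaw -0.16 zax [-8.0e-04 -1.4e-03 -1.0e+00] F [-1.1  9.8 -0.1] w 17.5 q [-0.88  0.62  0.96  1.64 -0.54  1.17  0.21]
```

```bash
python3 -m handwheel '[{"tx":0,"ty":-0.6,"tz":0,"ax":-0.2,"ay":0,"az":-0.1,"gripper":1},{"tx":0,"ty":-0.8,"tz":0,"ax":-0.2,"ay":0,"az":-0.1,"gripper":1}]' 55; python3 st.py; python3 -m handwheel '[{"tx":0,"ty":-0.8,"tz":0,"ax":-0.2,"ay":0,"az":-0.1,"gripper":1},{"tx":0,"ty":-0.8,"tz":0,"ax":-0.2,"ay":0,"az":-0.1,"gripper":1}]' 55; python3 st.py
```

```text
time: 63.1
eef_pos: [0.6497, 0.0846, 0.0875]
tcp_rot: [[1.0, 0.002, -0.002], [0.002, -1.0, 0.007], [-0.001, -0.007, -1.0]]
contact_force: [-3.3, 24.6, 3.3]
width: 0.202
t 63.1 tcp [0.6497 0.0846 0.0875] yaw 0.12 zax [-0.0015  0.0066 -1.    ] F [-3.3 24.6  3.3] w 17.6 q [-0.87  0.62  0.96  1.64 -0.55  1.18  0.22]
time: 63.3
eef_pos: [0.6497, 0.0845, 0.0874]
tcp_rot: [[1.0, 0.01, -0.003], [0.01, -1.0, 0.018], [-0.002, -0.018, -1.0]]
contact_force: [-2.8, 18.9, 1.2]
width: 0.203
t 63.3 tcp [0.6497 0.0845 0.0874] yaw 0.6 zax [-0.0027  0.0178 -0.9998] F [-2.8 18.9  1.2] w 17.6 q [-0.86  0.62  0.95  1.64 -0.56  1.18  0.24]
```

```bash
python3 -m handwheel '[{"tx":0,"ty":0,"tz":0,"ax":0,"ay":0,"az":0,"gripper":0.5},{"tx":0,"ty":0,"tz":0,"ax":0,"ay":0,"az":0,"gripper":0.5},{"tx":0,"ty":0,"tz":0,"ax":-0.7,"ay":-0.2,"az":-0.6,"gripper":0.5},{"tx":0,"ty":0,"tz":2,"ax":0,"ay":0,"az":0,"gripper":0.5},{"tx":0,"ty":0,"tz":3,"ax":0,"ay":0,"az":0,"gripper":0.5},{"tx":-1,"ty":-0.5,"tz":2,"ax":0,"ay":0,"az":0,"gripper":1},{"tx":-2,"ty":-1.5,"tz":0,"ax":0,"ay":0,"az":0,"gripper":1},{"tx":-2,"ty":-1.5,"tz":0,"ax":0,"ay":0,"az":0,"gripper":1},{"tx":-2,"ty":-1.5,"tz":0,"ax":0,"ay":0,"az":0,"gripper":1},{"tx":-1.5,"ty":-1,"tz":0,"ax":0,"ay":0,"az":0,"gripper":1},{"tx":-0.5,"ty":-0.5,"tz":0,"ax":0,"ay":0,"az":0,"gripper":1},{"tx":0,"ty":0,"tz":0,"ax":0,"ay":0,"az":0,"gripper":1},{"tx":0,"ty":0,"tz":0,"ax":0,"ay":0,"az":0,"gripper":1}]' 55; python3 st.py; python3 -c "
from h import *
snap('side','a28',(330,140,450,260),5)"
```

```text
time: 64.6
eef_pos: [0.559, 0.0127, 0.1607]
tcp_rot: [[1.0, -0.01, 0.008], [-0.01, -1.0, -0.003], [0.008, 0.003, -1.0]]
contact_force: [1.0, 0.3, 0.4]
width: 0.006
t 64.6 tcp [0.559  0.0127 0.1607] yaw -0.59 zax [ 0.0084 -0.0031 -1.    ] F [1.  0.3 0.4] w 0.6 q [-1.06  0.34  1.15  1.82 -0.33  1.19  0.19]
```

View pics/a28.png

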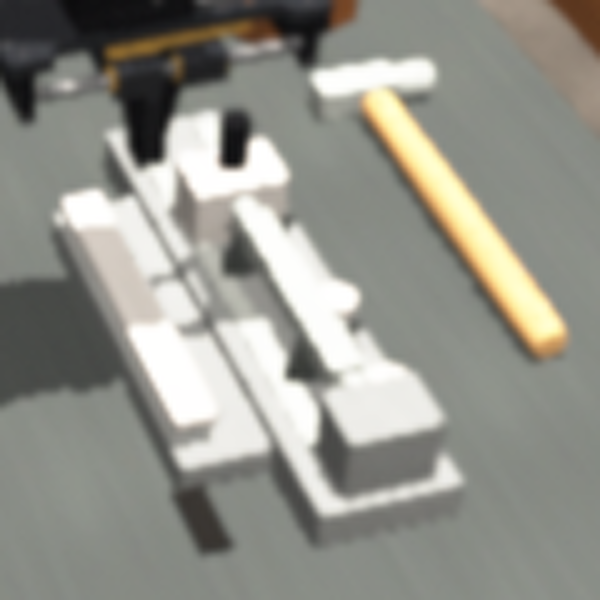

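Held. I move down onto the press bar.

```bash
python3 -m handwheel '[{"tx":-0.2,"ty":0.2,"tz":-2,"ax":0.2,"ay":0.4,"az":0.3,"gripper":1},{"tx":0,"ty":0,"tz":-2,"ax":0,"ay":0,"az":0,"gripper":1},{"tx":0,"ty":0,"tz":-2,"ax":0,"ay":0,"az":0,"gripper":1},{"tx":0,"ty":0,"tz":-2,"ax":0,"ay":0,"az":0,"gripper":1},{"tx":0,"ty":0,"tz":-1,"ax":0,"ay":0,"az":0,"gripper":1},{"tx":0,"ty":0,"tz":0,"ax":0,"ay":0,"az":0,"gripper":1}]' 55; python3 st.py
```

```text
time: 65.25
eef_pos: [0.559, 0.0175, 0.0631]
tcp_rot: [[1.0, -0.0, -0.001], [-0.0, -1.0, -0.003], [-0.001, 0.003, -1.0]]
contact_force: [-0.5, 0.7, 0.2]
width: 0.007
t 65.25 tcp [0.559  0.0175 0.0631] yaw -0.0 zax [-7.0e-04 -3.1e-03 -1.0e+00] F [-0.5  0.7  0.2] w 0.6 q [-0.94  0.47  1.03  1.9  -0.46  1.04  0.29]
```

```bash
python3 -m handwheel '[{"tx":-0.1,"ty":-0.2,"tz":-1,"ax":0.2,"ay":0,"az":0,"gripper":1},{"tx":0,"ty":0,"tz":-0.7,"ax":0,"ay":0,"az":0,"gripper":1},{"tx":0,"ty":0,"tz":-0.4,"ax":0,"ay":0,"az":0,"gripper":1}]' 55; python3 st.py;  python3 -m handwheel '[{"tx":0,"ty":0,"tz":-0.4,"ax":0,"ay":0,"az":0,"gripper":1}]' 55; python3 st.py
```

```text
time: 65.55
eef_pos: [0.5592, 0.0154, 0.0418]
tcp_rot: [[1.0, 0.0, 0.001], [0.0, -1.0, 0.001], [0.001, -0.001, -1.0]]
contact_force: [-0.4, 1.5, 3.7]
width: 0.006
t 65.55 tcp [0.5592 0.0154 0.0418] yaw 0.02 zax [ 1.e-03  7.e-04 -1.e+00] F [-0.4  1.5  3.7] w 0.5 q [-0.91  0.49  1.    1.92 -0.5   1.    0.32]
time: 65.65
eef_pos: [0.5592, 0.0155, 0.0379]
tcp_rot: [[1.0, 0.0, 0.001], [0.0, -1.0, 0.001], [0.001, -0.001, -1.0]]
contact_force: [-3.6, 0.7, 6.4]
width: 0.001
t 65.65 tcp [0.5592 0.0155 0.0379] yaw 0.01 zax [ 9.0e-04  1.3e-03 -1.0e+00] F [-3.6  0.7  6.4] w 0.1 q [-0.91  0.5   1.    1.92 -0.5   0.99  0.32]
```

```bash
python3 -m handwheel '[{"tx":0,"ty":0,"tz":-0.2,"ax":0,"ay":0,"az":0,"gripper":1}]' 55; python3 st.py;  python3 -m handwheel '[{"tx":0,"ty":0,"tz":-0.1,"ax":0,"ay":0,"az":0,"gripper":1}]' 55; python3 st.py; python3 -m handwheel '[{"tx":0,"ty":0,"tz":1,"ax":0,"ay":0,"az":-0.3,"gripper":1},{"tx":0,"ty":0,"tz":2,"ax":0,"ay":0,"az":0,"gripper":1},{"tx":0,"ty":0,"tz":3,"ax":0,"ay":0,"az":0,"gripper":0.4},{"tx":0,"ty":0,"tz":3,"ax":0,"ay":0,"az":0,"gripper":0.4},{"tx":1,"ty":0.5,"tz":3,"ax":0,"ay":0,"az":0,"gripper":0.4},{"tx":2,"ty":1.5,"tz":0,"ax":0,"ay":0,"az":0,"gripper":0.4},{"tx":2,"ty":1.5,"tz":0,"ax":0,"ay":0,"az":0,"gripper":0.4},{"tx":2,"ty":1.5,"tz":0,"ax":0,"ay":0,"az":0,"gripper":0.4},{"tx":1.2,"ty":1,"tz":0,"ax":0,"ay":0,"az":0,"gripper":0.4},{"tx":0.5,"ty":0.6,"tz":0,"ax":0,"ay":0,"az":0,"gripper":0.4},{"tx":0,"ty":0,"tz":0,"ax":0,"ay":0,"az":0,"gripper":0.4},{"tx":0,"ty":0,"tz":0,"ax":0,"ay":0,"az":0,"gripper":0.4},{"tx":0,"ty":0,"tz":0,"ax":0,"ay":0,"az":0,"gripper":0.4}]' 55; python3 st.py
```

```text
time: 65.75
eef_pos: [0.5593, 0.0154, 0.0369]
tcp_rot: [[1.0, 0.0, 0.001], [0.0, -1.0, 0.002], [0.001, -0.002, -1.0]]
contact_force: [-13.2, 1.4, 34.3]
width: 0.001
t 65.75 tcp [0.5593 0.0154 0.0369] yaw 0.01 zax [ 6.0e-04  2.3e-03 -1.0e+00] F [-13.2   1.4  34.3] w 0.0 q [-0.9   0.5   1.    1.92 -0.5   0.99  0.32]
time: 65.85
eef_pos: [0.5593, 0.0154, 0.0371]
tcp_rot: [[1.0, -0.0, -0.0], [-0.0, -1.0, 0.004], [-0.0, -0.004, -1.0]]
contact_force: [-8.7, 0.3, 20.8]
width: 0.006
t 65.85 tcp [0.5593 0.0154 0.0371] yaw -0.01 zax [-1.0e-04  3.9e-03 -1.0e+00] F [-8.7  0.3 20.8] w 0.5 q [-0.9   0.5   1.    1.92 -0.5   0.99  0.32]
time: 67.15
eef_pos: [0.6505, 0.0831, 0.1659]
tcp_rot: [[1.0, -0.007, 0.008], [-0.007, -1.0, 0.008], [0.008, -0.008, -1.0]]
contact_force: [0.4, 0.1, -0.3]
width: 0.594
t 67.15 tcp [0.6505 0.0831 0.1659] yaw -0.43 zax [ 0.0081  0.0084 -0.9999] F [ 0.4  0.1 -0.3] w 51.7 q [-0.91  0.55  1.02  1.57 -0.49  1.29  0.17]
```

```bash
python3 -m handwheel '[{"tx":0,"ty":0.3,"tz":-2,"ax":-0.5,"ay":0.5,"az":0,"gripper":0.4},{"tx":0,"ty":0,"tz":-2,"ax":0,"ay":0,"az":0,"gripper":0.4},{"tx":0,"ty":0,"tz":0,"ax":0,"ay":0,"az":0,"gripper":0.4}]' 55; python3 st.py;  python3 -c "
from h import *
snap('side','a29',(330,100,450,220),5)"
```

```text
time: 67.45
eef_pos: [0.6492, 0.0851, 0.1242]
tcp_rot: [[1.0, -0.009, -0.001], [-0.009, -1.0, 0.0], [-0.001, -0.0, -1.0]]
contact_force: [-1.0, 0.8, -0.8]
width: 0.597
t 67.45 tcp [0.6492 0.0851 0.1242] yaw -0.53 zax [-1.1e-03  2.0e-04 -1.0e+00] F [-1.   0.8 -0.8] w 51.9 q [-0.9   0.59  0.99  1.61 -0.52  1.23  0.18]
```

View pics/a29.png

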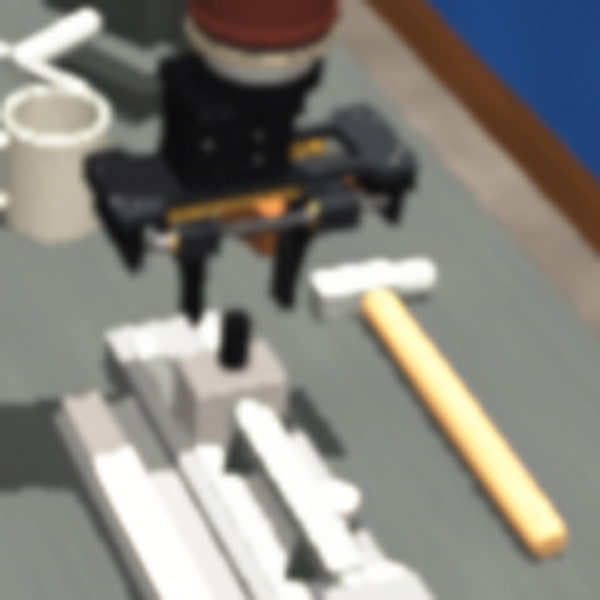

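```bash
python3 -m handwheel '[{"tx":0.1,"ty":0.2,"tz":-2,"ax":0,"ay":0,"az":0.3,"gripper":0.4},{"tx":0,"ty":0,"tz":-1.5,"ax":0,"ay":0,"az":0,"gripper":0.4},{"tx":0,"ty":0,"tz":-0.2,"ax":0,"ay":0,"az":0,"gripper":1},{"tx":0,"ty":0,"tz":0,"ax":0,"ay":0,"az":0,"gripper":1},{"tx":0,"ty":0,"tz":0,"ax":0,"ay":0,"az":0,"gripper":1},{"tx":0,"ty":0,"tz":0,"ax":0,"ay":0,"az":0,"gripper":1},{"tx":0,"ty":0,"tz":0,"ax":0,"ay":0,"az":0,"gripper":1},{"tx":0,"ty":0,"tz":0,"ax":0,"ay":0,"az":0,"gripper":1},{"tx":0,"ty":0.7,"tz":0,"ax":0,"ay":0,"az":0,"gripper":1},{"tx":0,"ty":0.8,"tz":0,"ax":0.2,"ay":0,"az":0.1,"gripper":1},{"tx":0,"ty":0.8,"tz":0,"ax":0.2,"ay":0,"az":0.1,"gripper":1},{"tx":0,"ty":0.8,"tz":0,"ax":0.2,"ay":0,"az":0.1,"gripper":1},{"tx":0,"ty":0.8,"tz":0,"ax":0.2,"ay":0,"az":0.1,"gripper":1},{"tx":0,"ty":0.8,"tz":0,"ax":0.2,"ay":0,"az":0.1,"gripper":1},{"tx":0,"ty":0.8,"tz":0,"ax":0.2,"ay":0,"az":0.1,"gripper":1},{"tx":0,"ty":0.8,"tz":0,"ax":0.2,"ay":0,"az":0.1,"gripper":1}]' 50; python3 st.py
```

```text
time: 69.1
eef_pos: [0.6501, 0.1338, 0.0912]
tcp_rot: [[1.0, -0.008, 0.0], [-0.008, -1.0, 0.006], [0.0, -0.006, -1.0]]
contact_force: [0.4, -5.4, -2.6]
width: 0.204
t 69.1 tcp [0.6501 0.1338 0.0912] yaw -0.45 zax [ 3.e-04  6.e-03 -1.e+00] F [ 0.4 -5.4 -2.6] w 17.8 q [-0.94  0.63  0.96  1.61 -0.56  1.19  0.14]
```

```bash
python3 -m handwheel '[{"tx":0,"ty":0.8,"tz":0,"ax":0,"ay":0,"az":0.1,"gripper":1},{"tx":0,"ty":0.8,"tz":0,"ax":0.2,"ay":0,"az":0.1,"gripper":1},{"tx":0,"ty":0.8,"tz":0,"ax":0.1,"ay":0,"az":0.1,"gripper":1},{"tx":0,"ty":0.8,"tz":0,"ax":0.1,"ay":0,"az":0.1,"gripper":1},{"tx":0,"ty":0.6,"tz":0,"ax":0.1,"ay":0,"az":0.1,"gripper":1}]' 50; python3 st.py;python3 -m handwheel '[{"tx":0,"ty":0.6,"tz":0,"ax":0.1,"ay":0,"az":0.1,"gripper":1},{"tx":0,"ty":0.5,"tz":0,"ax":0.1,"ay":0,"az":0.1,"gripper":1}]' 50; python3 st.py
```

```text
time: 69.6
eef_pos: [0.6504, 0.1626, 0.0912]
tcp_rot: [[1.0, -0.008, 0.001], [-0.008, -1.0, 0.002], [0.001, -0.002, -1.0]]
contact_force: [-0.5, -5.5, -1.3]
width: 0.205
t 69.6 tcp [0.6504 0.1626 0.0912] yaw -0.43 zax [ 6.0e-04  1.6e-03 -1.0e+00] F [-0.5 -5.5 -1.3] w 17.9 q [-0.97  0.65  0.96  1.6  -0.56  1.19  0.09]
time: 69.8
eef_pos: [0.6504, 0.1683, 0.0912]
tcp_rot: [[1.0, -0.008, 0.0], [-0.008, -1.0, -0.002], [0.0, 0.002, -1.0]]
contact_force: [-1.0, -16.0, -2.9]
width: 0.202
t 69.8 tcp [0.6504 0.1683 0.0912] yaw -0.45 zax [ 4.0e-04 -2.2e-03 -1.0e+00] F [ -1.  -16.   -2.9] w 17.6 q [-0.98  0.65  0.96  1.59 -0.56  1.2   0.08]
```

```bash
python3 -m handwheel '[{"tx":0,"ty":0,"tz":0,"ax":0,"ay":0,"az":0,"gripper":0.5},{"tx":0,"ty":0,"tz":0,"ax":0,"ay":0,"az":0,"gripper":0.5},{"tx":0,"ty":0,"tz":0,"ax":0,"ay":0,"az":0.1,"gripper":0.5},{"tx":0,"ty":0,"tz":2,"ax":0,"ay":0,"az":0,"gripper":0.5},{"tx":0,"ty":0,"tz":3,"ax":0,"ay":0,"az":0,"gripper":0.5},{"tx":0,"ty":-2,"tz":2,"ax":0,"ay":0,"az":0,"gripper":0.5},{"tx":0,"ty":-3,"tz":0,"ax":0,"ay":0,"az":0,"gripper":0.5},{"tx":0,"ty":-3,"tz":0,"ax":0,"ay":0,"az":0,"gripper":0.5},{"tx":0,"ty":-3,"tz":0,"ax":0,"ay":0,"az":0,"gripper":0.5},{"tx":0,"ty":-3,"tz":0,"ax":0,"ay":0,"az":0,"gripper":0.5},{"tx":0,"ty":-2.5,"tz":0,"ax":0,"ay":0,"az":0,"gripper":0.5},{"tx":0,"ty":-1,"tz":-1,"ax":0,"ay":0,"az":0,"gripper":0.5},{"tx":0,"ty":0,"tz":-2,"ax":0,"ay":0,"az":0,"gripper":0.5},{"tx":0,"ty":0,"tz":-1,"ax":0,"ay":0,"az":0,"gripper":0.5},{"tx":0,"ty":0,"tz":0,"ax":0,"ay":0,"az":0,"gripper":0.5}]' 50; python3 st.py;python3 -c "
from h import *
snap('side','a30',(310,120,430,260),5)
snap('top','a30t')"
```

```text
time: 71.3
eef_pos: [0.6503, -0.0156, 0.1261]
tcp_rot: [[1.0, -0.004, 0.009], [-0.004, -1.0, 0.002], [0.009, -0.002, -1.0]]
contact_force: [0.7, -0.4, 0.7]
width: 0.501
t 71.3 tcp [ 0.6503 -0.0156  0.1261] yaw -0.21 zax [ 0.0088  0.0018 -1.    ] F [ 0.7 -0.4  0.7] w 43.6 q [-0.76  0.57  1.    1.63 -0.51  1.22  0.34]
```

View pics/a30.png

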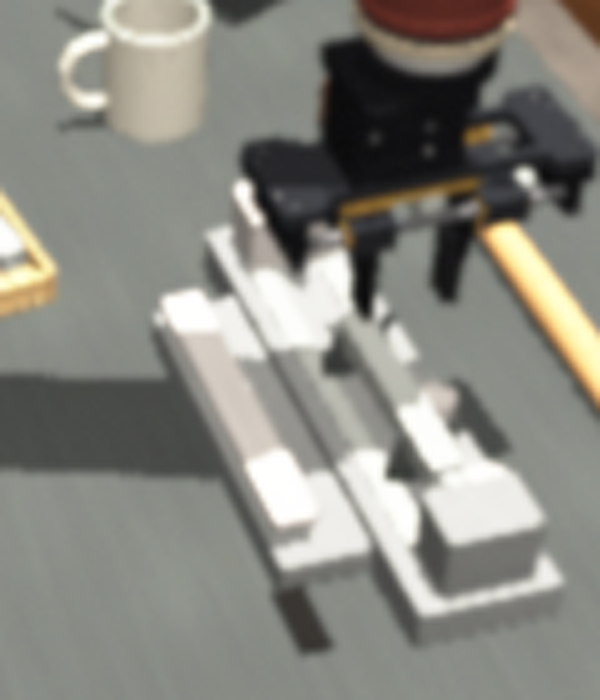

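View pics/a30t.png

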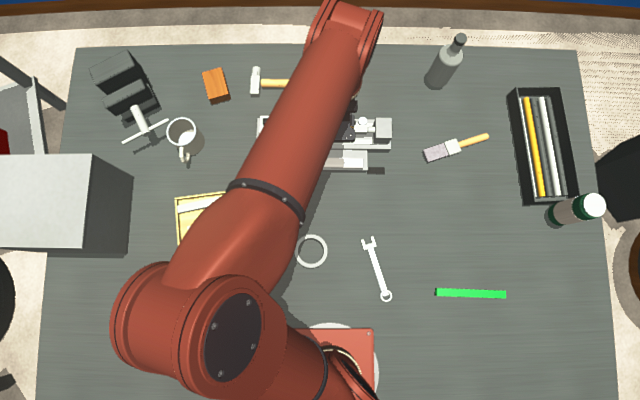

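```bash
python3 -m handwheel '[{"tx":-0.1,"ty":0,"tz":-1.5,"ax":0,"ay":0.5,"az":0,"gripper":0.5},{"tx":0,"ty":0,"tz":-1.5,"ax":0,"ay":0,"az":0,"gripper":0.5},{"tx":0,"ty":0,"tz":-1.5,"ax":0,"ay":0,"az":0,"gripper":0.5},{"tx":0,"ty":0,"tz":0,"ax":0,"ay":0,"az":0,"gripper":0.5}]' 50; python3 st.py
```

```text
time: 71.8
eef_pos: [0.6506, -0.013, 0.0795]
tcp_rot: [[1.0, 0.001, 0.002], [0.001, -1.0, 0.002], [0.002, -0.002, -1.0]]
contact_force: [-0.4, 0.5, -0.1]
width: 0.499
t 71.8 tcp [ 0.6506 -0.013   0.0795] yaw 0.03 zax [ 0.002   0.0024 -1.    ] F [-0.4  0.5 -0.1] w 43.4 q [-0.73  0.62  0.96  1.66 -0.55  1.15  0.37]
```

```bash
python3 -m handwheel '[{"tx":-0.1,"ty":-0.3,"tz":-1,"ax":0,"ay":0,"az":-0.3,"gripper":0.5},{"tx":0,"ty":0,"tz":-1,"ax":0,"ay":0,"az":0,"gripper":0.5},{"tx":0,"ty":0,"tz":-0.2,"ax":0,"ay":0,"az":0,"gripper":0.5}]' 50; python3 st.py
```

```text
time: 72.1
eef_pos: [0.6495, -0.0164, 0.0555]
tcp_rot: [[1.0, -0.005, 0.002], [-0.005, -1.0, 0.002], [0.002, -0.002, -1.0]]
contact_force: [-0.1, 0.3, 0.3]
width: 0.496
t 72.1 tcp [ 0.6495 -0.0164  0.0555] yaw -0.29 zax [ 0.0019  0.002  -1.    ] F [-0.1  0.3  0.3] w 43.1 q [-0.72  0.64  0.94  1.68 -0.57  1.12  0.39]
```

```bash
python3 -m handwheel '[{"tx":0,"ty":0,"tz":0.1,"ax":0,"ay":0,"az":0,"gripper":1},{"tx":0,"ty":0,"tz":0,"ax":0,"ay":0,"az":0,"gripper":1},{"tx":0,"ty":0,"tz":0,"ax":0,"ay":0,"az":0,"gripper":1},{"tx":0,"ty":0,"tz":0,"ax":0,"ay":0,"az":0,"gripper":1},{"tx":0,"ty":0,"tz":0,"ax":0,"ay":0,"az":0,"gripper":1}]' 50; python3 st.py;python3 -m handwheel '[{"tx":0,"ty":0.6,"tz":0,"ax":0,"ay":0,"az":0,"gripper":1},{"tx":0,"ty":0.6,"tz":0,"ax":0,"ay":0,"az":0,"gripper":1},{"tx":0,"ty":0.6,"tz":0,"ax":0,"ay":0,"az":0,"gripper":1}]' 50; python3 st.py
```

```text
time: 72.6
eef_pos: [0.6497, -0.0165, 0.0572]
tcp_rot: [[1.0, -0.006, 0.002], [-0.006, -1.0, 0.002], [0.002, -0.002, -1.0]]
contact_force: [-1.1, 0.9, -3.9]
width: 0.221
t 72.6 tcp [ 0.6497 -0.0165  0.0572] yaw -0.32 zax [ 0.0022  0.0024 -1.    ] F [-1.1  0.9 -3.9] w 19.3 q [-0.72  0.64  0.94  1.68 -0.57  1.12  0.38]
time: 72.9
eef_pos: [0.6493, 0.0015, 0.057]
tcp_rot: [[1.0, -0.007, 0.002], [-0.007, -1.0, 0.002], [0.002, -0.002, -1.0]]
contact_force: [0.4, -0.5, -1.5]
width: 0.218
t 72.9 tcp [0.6493 0.0015 0.057 ] yaw -0.41 zax [ 0.0019  0.0016 -1.    ] F [ 0.4 -0.5 -1.5] w 19.0 q [-0.75  0.64  0.94  1.68 -0.57  1.12  0.36]
```

```bash
python3 -m handwheel '[{"tx":0,"ty":0,"tz":0.8,"ax":0,"ay":0,"az":0,"gripper":1},{"tx":0,"ty":0,"tz":1.5,"ax":0,"ay":0,"az":0,"gripper":1},{"tx":0,"ty":0,"tz":2.5,"ax":0,"ay":0,"az":0,"gripper":1},{"tx":0,"ty":0,"tz":2,"ax":0,"ay":0,"az":0,"gripper":1},{"tx":-1,"ty":0,"tz":0.5,"ax":0,"ay":0,"az":0,"gripper":1},{"tx":-2.5,"ty":1.5,"tz":0,"ax":0,"ay":0,"az":1,"gripper":1},{"tx":-3,"ty":3,"tz":0,"ax":0,"ay":0,"az":1,"gripper":1},{"tx":-3,"ty":3,"tz":0,"ax":0,"ay":0,"az":1,"gripper":1},{"tx":-3,"ty":3,"tz":0,"ax":0,"ay":0,"az":1,"gripper":1},{"tx":-3,"ty":3,"tz":0,"ax":0,"ay":0,"az":1,"gripper":1},{"tx":-3,"ty":3,"tz":0,"ax":0,"ay":0,"az":1,"gripper":1},{"tx":-3,"ty":3,"tz":0,"ax":0,"ay":0,"az":1,"gripper":1},{"tx":-3,"ty":3,"tz":0,"ax":0,"ay":0,"az":1,"gripper":1},{"tx":-2.5,"ty":2.5,"tz":0,"ax":0,"ay":0,"az":0,"gripper":1},{"tx":-1.5,"ty":1.5,"tz":0,"ax":0,"ay":0,"az":0,"gripper":1},{"tx":-0.5,"ty":1,"tz":0,"ax":0,"ay":0,"az":0,"gripper":1},{"tx":0,"ty":0,"tz":0,"ax":0,"ay":0,"az":0,"gripper":1},{"tx":0,"ty":0,"tz":0,"ax":0,"ay":0,"az":0,"gripper":1}]' 50; python3 st.py; python3 -c "
from h import *
snap('side','a31',(220,100,440,240),3.6)"
```

```text
time: 74.7
eef_pos: [0.3411, 0.2742, 0.1298]
tcp_rot: [[0.991, 0.136, -0.013], [0.136, -0.991, 0.007], [-0.011, -0.009, -1.0]]
contact_force: [-0.2, -0.2, -4.2]
width: 0.223
t 74.7 tcp [0.3411 0.2742 0.1298] yaw 7.84 zax [-0.0125  0.0071 -0.9999] F [-0.2 -0.2 -4.2] w 19.4 q [-1.86 -0.14  1.05  2.11  0.12  1.11 -0.73]
```

View pics/a31.png

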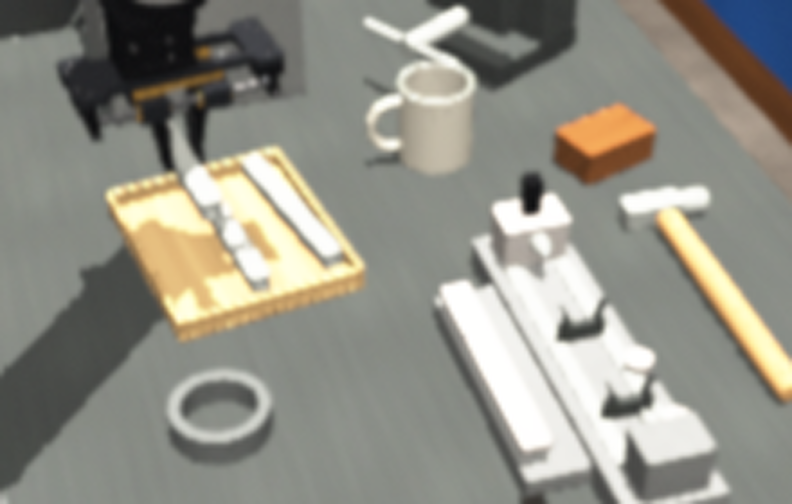

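```bash
python3 -m handwheel '[{"tx":-0.4,"ty":1.5,"tz":0,"ax":-0.3,"ay":-0.6,"az":0,"gripper":1},{"tx":-0.3,"ty":1.2,"tz":-1.5,"ax":0,"ay":0,"az":0,"gripper":1},{"tx":0,"ty":0.3,"tz":-2,"ax":0,"ay":0,"az":0,"gripper":1},{"tx":0,"ty":0,"tz":-2,"ax":0,"ay":0,"az":0,"gripper":1},{"tx":0,"ty":0,"tz":-1,"ax":0,"ay":0,"az":0,"gripper":1},{"tx":0,"ty":0,"tz":0,"ax":0,"ay":0,"az":0,"gripper":1}]' 50; python3 st.py
```

```text
time: 75.35
eef_pos: [0.3391, 0.305, 0.0631]
tcp_rot: [[0.992, 0.127, 0.005], [0.127, -0.992, 0.001], [0.005, -0.0, -1.0]]
contact_force: [-0.2, -0.4, -3.7]
width: 0.223
t 75.35 tcp [0.3391 0.305  0.0631] yaw 7.32 zax [ 0.0052  0.0012 -1.    ] F [-0.2 -0.4 -3.7] w 19.4 q [-1.85  0.14  1.1   2.15 -0.15  0.93 -0.54]
```

```bash
python3 -m handwheel '[{"tx":-0.6,"ty":0,"tz":-1,"ax":0,"ay":0.3,"az":0.4,"gripper":1},{"tx":0,"ty":0,"tz":-1.5,"ax":0,"ay":0,"az":0,"gripper":1},{"tx":0,"ty":0,"tz":-1.2,"ax":0,"ay":0,"az":0,"gripper":1},{"tx":0,"ty":0,"tz":-0.5,"ax":0,"ay":0,"az":0,"gripper":1}]' 50; python3 st.py
```

```text
time: 75.75
eef_pos: [0.3337, 0.3066, 0.0204]
tcp_rot: [[0.991, 0.135, 0.002], [0.135, -0.991, 0.003], [0.002, -0.003, -1.0]]
contact_force: [-1.0, -0.6, -4.4]
width: 0.226
t 75.75 tcp [0.3337 0.3066 0.0204] yaw 7.75 zax [ 0.0015  0.0034 -1.    ] F [-1.  -0.6 -4.4] w 19.7 q [-1.77  0.25  1.03  2.18 -0.29  0.85 -0.42]
```

```bash
python3 -m handwheel '[{"tx":0,"ty":0,"tz":-0.5,"ax":0,"ay":0,"az":0,"gripper":1}]' 50; python3 st.py;python3 -m handwheel '[{"tx":0,"ty":0,"tz":-0.2,"ax":0,"ay":0,"az":0,"gripper":1}]' 50; python3 st.py
```

```text
time: 75.85
eef_pos: [0.3338, 0.3068, 0.0153]
tcp_rot: [[0.991, 0.135, 0.002], [0.135, -0.991, 0.004], [0.002, -0.003, -1.0]]
contact_force: [0.3, 0.1, -3.4]
width: 0.224
t 75.85 tcp [0.3338 0.3068 0.0153] yaw 7.75 zax [ 0.0016  0.0037 -1.    ] F [ 0.3  0.1 -3.4] w 19.5 q [-1.76  0.26  1.02  2.19 -0.3   0.84 -0.41]
time: 75.95
eef_pos: [0.3337, 0.3068, 0.0131]
tcp_rot: [[0.991, 0.135, 0.001], [0.135, -0.991, 0.003], [0.002, -0.003, -1.0]]
contact_force: [0.2, 0.2, -3.8]
width: 0.223
t 75.95 tcp [0.3337 0.3068 0.0131] yaw 7.76 zax [ 0.0015  0.0035 -1.    ] F [ 0.2  0.2 -3.8] w 19.4 q [-1.75  0.27  1.02  2.19 -0.31  0.83 -0.41]
```

```bash
python3 -m handwheel '[{"tx":0,"ty":0,"tz":-0.15,"ax":0,"ay":0,"az":0,"gripper":1}]' 50; python3 st.py; python3 -m handwheel '[{"tx":0,"ty":0,"tz":-0.15,"ax":0,"ay":0,"az":0,"gripper":1}]' 50; python3 st.py
```

```text
time: 76.05
eef_pos: [0.3337, 0.3069, 0.0124]
tcp_rot: [[0.991, 0.135, 0.0], [0.135, -0.991, 0.004], [0.001, -0.004, -1.0]]
contact_force: [-11.4, -11.8, 45.7]
width: 0.222
t 76.05 tcp [0.3337 0.3069 0.0124] yaw 7.75 zax [ 2.0e-04  3.7e-03 -1.0e+00] F [-11.4 -11.8  45.7] w 19.4 q [-1.75  0.27  1.02  2.19 -0.31  0.83 -0.4 ]
time: 76.15
eef_pos: [0.3338, 0.3069, 0.0125]
tcp_rot: [[0.991, 0.135, -0.002], [0.135, -0.991, 0.004], [-0.002, -0.004, -1.0]]
contact_force: [-11.9, -12.3, 44.1]
width: 0.222
t 76.15 tcp [0.3338 0.3069 0.0125] yaw 7.73 zax [-0.0023  0.004  -1.    ] F [-11.9 -12.3  44.1] w 19.3 q [-1.75  0.27  1.01  2.19 -0.32  0.84 -0.4 ]
```

Down on the floor. I release, lift, and move off to the right so the top camera sees the tray.

```bash
python3 -m handwheel '[{"tx":0,"ty":0,"tz":0.1,"ax":0,"ay":0,"az":0,"gripper":0.65},{"tx":0,"ty":0,"tz":0,"ax":0,"ay":0,"az":0,"gripper":0.65},{"tx":0,"ty":0,"tz":0,"ax":0,"ay":0,"az":0,"gripper":0.65},{"tx":0,"ty":0,"tz":1,"ax":0,"ay":0,"az":0,"gripper":0.65},{"tx":0,"ty":0,"tz":2,"ax":0,"ay":0,"az":0,"gripper":0.65},{"tx":0,"ty":0,"tz":3,"ax":0,"ay":0,"az":0,"gripper":0.6},{"tx":0,"ty":0,"tz":3,"ax":0,"ay":0,"az":0,"gripper":0.6},{"tx":1.5,"ty":-1,"tz":3,"ax":0,"ay":0,"az":0,"gripper":0.6},{"tx":2.5,"ty":-3,"tz":1,"ax":0,"ay":0,"az":0,"gripper":0.6},{"tx":2.5,"ty":-3,"tz":0,"ax":0,"ay":0,"az":0,"gripper":0.6},{"tx":2,"ty":-3,"tz":0,"ax":0,"ay":0,"az":0,"gripper":0.6},{"tx":2,"ty":-3,"tz":0,"ax":0,"ay":0,"az":0,"gripper":0.6},{"tx":1,"ty":-3.5,"tz":0,"ax":0,"ay":0,"az":0,"gripper":0.6},{"tx":1,"ty":-3.5,"tz":0,"ax":0,"ay":0,"az":0,"gripper":0.6},{"tx":0.5,"ty":-3.5,"tz":0,"ax":0,"ay":0,"az":0,"gripper":0.6},{"tx":0.5,"ty":-3.5,"tz":0,"ax":0,"ay":0,"az":0,"gripper":0.6},{"tx":0,"ty":-3.5,"tz":0,"ax":0,"ay":0,"az":0,"gripper":0.6},{"tx":0,"ty":-3.5,"tz":0,"ax":0,"ay":0,"az":0,"gripper":0.6},{"tx":0,"ty":-3.5,"tz":0,"ax":0,"ay":0,"az":0,"gripper":0.6},{"tx":0,"ty":-3,"tz":0,"ax":0,"ay":0,"az":0,"gripper":0.6}]' 50; python3 st.py
```

```text
time: 78.15
eef_pos: [0.4771, -0.1059, 0.1539]
tcp_rot: [[0.989, 0.144, 0.012], [0.144, -0.989, 0.023], [0.015, -0.021, -1.0]]
contact_force: [-0.4, 1.4, -0.2]
width: 0.399
t 78.15 tcp [ 0.4771 -0.1059  0.1539] yaw 8.29 zax [ 0.0122  0.0232 -0.9997] F [-0.4  1.4 -0.2] w 34.7 q [-1.15  0.08  1.37  1.98 -0.11  1.14  0.41]
```

```bash
python3 -m handwheel '[{"tx":0,"ty":-3,"tz":0,"ax":0,"ay":0,"az":0,"gripper":0.6},{"tx":0,"ty":-3,"tz":0,"ax":0,"ay":0,"az":0,"gripper":0.6},{"tx":0,"ty":-3,"tz":0,"ax":0,"ay":0,"az":0,"gripper":0.6},{"tx":0,"ty":-2,"tz":0,"ax":0,"ay":0,"az":0,"gripper":0.6},{"tx":0,"ty":-1,"tz":0,"ax":0,"ay":0,"az":0,"gripper":0.6},{"tx":0,"ty":0,"tz":0,"ax":0,"ay":0,"az":0,"gripper":0.6},{"tx":0,"ty":0,"tz":0,"ax":0,"ay":0,"az":0,"gripper":0.6}]' 50; python3 st.py; python3 - <<'E'
from h import *
snap('side','f1'); snap('top','f1t')
im=cv2.imread('pics/f1t.png'); cv2.imwrite('pics/f1tray.png',cv2.resize(im[175:280,160:280],None,fx=6,fy=6,interpolation=cv2.INTER_CUBIC))
cv2.imwrite('pics/f1b.png',cv2.resize(im[100:185,245:405],None,fx=4,fy=4,interpolation=cv2.INTER_CUBIC))
E
```

```text
time: 78.85
eef_pos: [0.4764, -0.2365, 0.1537]
tcp_rot: [[0.99, 0.138, 0.014], [0.137, -0.99, 0.019], [0.016, -0.017, -1.0]]
contact_force: [-0.4, -0.4, 0.6]
width: 0.395
t 78.85 tcp [ 0.4764 -0.2365  0.1537] yaw 7.89 zax [ 0.0136  0.0194 -0.9997] F [-0.4 -0.4  0.6] w 34.4 q [-0.66  0.29  1.24  1.89 -0.32  1.18  0.83]
```

View pics/f1.png

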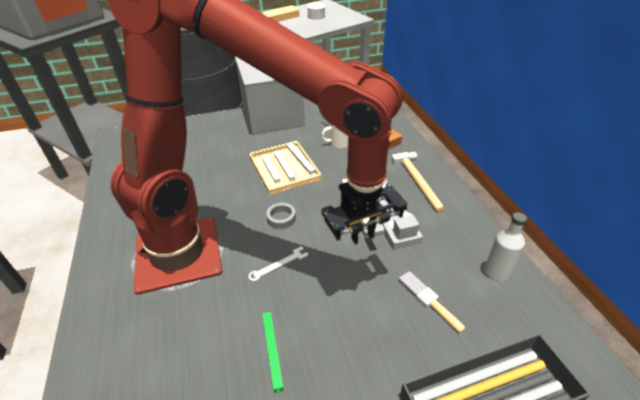

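View pics/f1t.png

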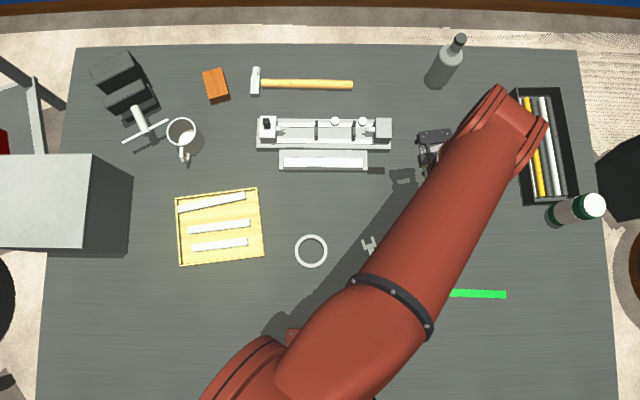

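View pics/f1tray.png

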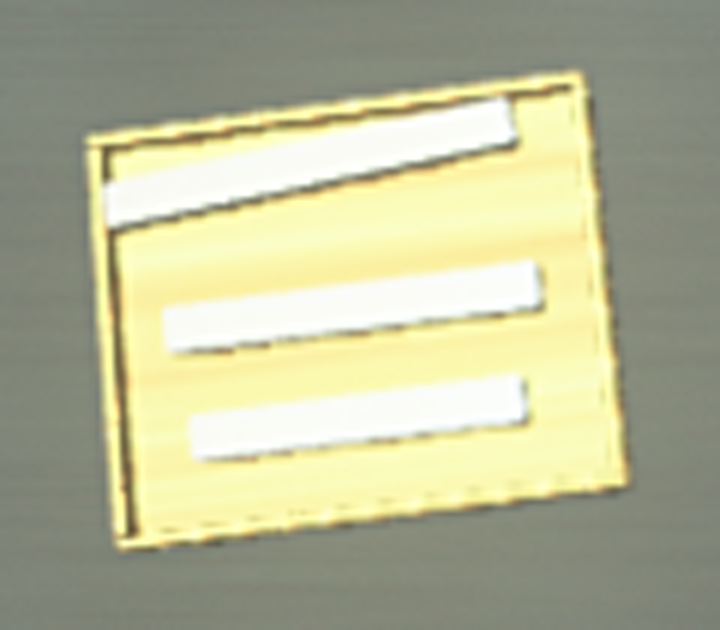

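The long bar has been knocked: it now lies slanted against the tray's far corner (top view, crop (105,205)-(515,118)). I check whether it lies flat.

```bash
python3 - <<'E'
from h import *
im=cv2.imread('pics/f1.png'); cv2.imwrite('pics/f1s.png',cv2.resize(im[130:205,240:330],None,fx=8,fy=8,interpolation=cv2.INTER_CUBIC))
P=lambda x,y:(160+(x+.5)/6-.5,175+(y+.5)/6-.5)
A=p2w('top',[P(104,183),P(107,229),P(511,96),P(518,143)],.025); print(A.round(4)); print(np.linalg.norm(A[0]-A[2]),np.linalg.norm(A[1]-A[3]))
from tray import c,ang
t=np.radians(7.7); R=np.array([[np.cos(t),np.sin(t)],[-np.sin(t),np.cos(t)]]); print(((A[:,:2]-c[:2])@R.T).round(4))
E
```

```text
[[0.4409 0.419  0.025 ]
 [0.4196 0.4162 0.025 ]
 [0.4817 0.2324 0.025 ]
 [0.4597 0.2284 0.025 ]]
0.19099741120364452 0.1920121849402
[[ 0.0725  0.1088]
 [ 0.051   0.1089]
 [ 0.0879 -0.0816]
 [ 0.0656 -0.0826]]
```

View pics/f1s.png

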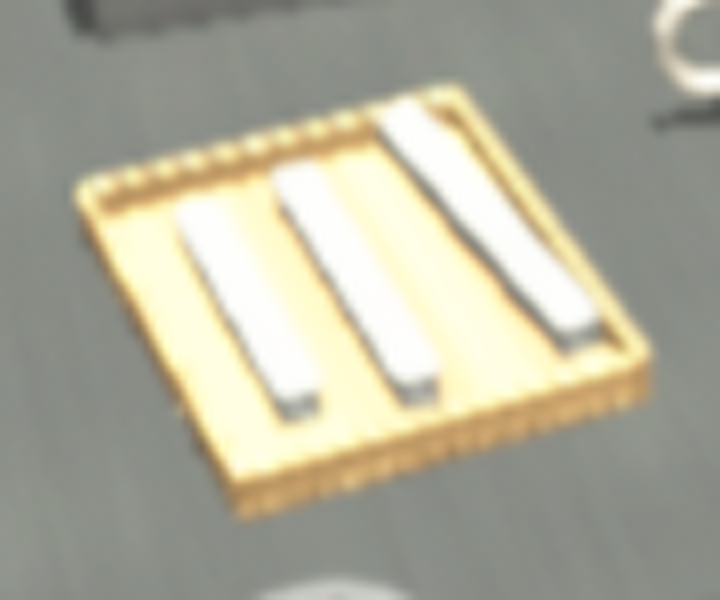

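```bash
python3 - <<'E'
from h import *
P=lambda x,y:(160+(x+.5)/6-.5,175+(y+.5)/6-.5)
S=lambda x,y:(240+(x+.5)/8-.5,130+(y+.5)/8-.5)
# predicted side pixels of the long bar's top corners for z=.025 and .045 at far end
n=['far x+','far x-','near x+','near x-']
for z in(.025,.045):
    A=p2w('top',[P(104,183),P(107,229),P(511,96),P(518,143)],z)
    q=w2p('side',A); print(z,[(k,round((u-240+.5)*8),round((v-130+.5)*8)) for k,(u,v) in zip(n,q)])
# reference: mid bar
A=p2w('top',[P(163,307),P(168,353),P(537,260),P(543,307)],.025); print([(round((u-240+.5)*8),round((v-130+.5)*8)) for u,v in w2p('side',A)])
E
```

```text
0.025 [('far x+', 414, 104), ('far x-', 372, 115), ('near x+', 602, 316), ('near x-', 556, 331)]
0.045 [('far x+', 408, 78), ('far x-', 366, 89), ('near x+', 593, 286), ('near x-', 548, 301)]
[(311, 161), (268, 173), (442, 368), (396, 383)]
```

Both ends project where a bar flat on the floor (top at z = 25 mm) should be, so it lies flat inside the walls. Now a look at the checker.

View pics/f1b.png

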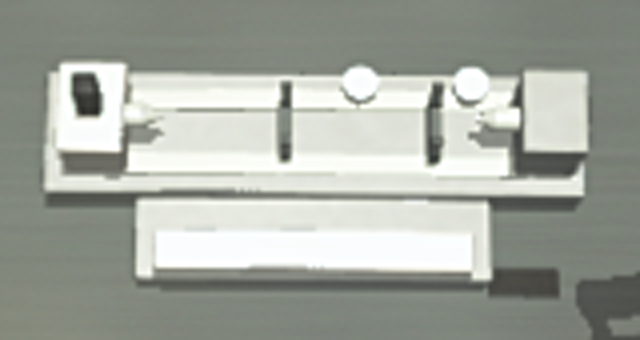

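```bash
python3 - <<'E'
from h import *
from fit import b2w
for t in(0,.003):print([ (np.round((u-245+.5)*4),np.round((v-100+.5)*4)) for u,v in w2p('top',np.array([b2w((-.032,.105+.025-t,.078)),b2w((-.032,.105+.07-t,.078))]))])
for r in manip.boxes_of('top','mug'): print(r)
E
```

```text
[ 0.64859713  0.01520787 -0.00576006] -0.3300273892371491
[[ 0.06 -0.36]
 [-0.18  0.13]
 [ 0.32  0.7 ]
 [ 0.08  0.  ]
 [-0.23  0.  ]
 [-0.25 -0.17]
 [ 0.59 -0.21]
 [-0.69 -0.58]
 [ 0.52 -0.47]]
rh [ 0.6481 -0.0688  0.049 ] [353.7 130.3] [394.1 210.2]
rt [0.6487 0.0352 0.049 ] [316.3 130. ] [381. 189.]
head [ 0.648  -0.0948  0.06  ] [363.5 129. ] [398.  213.2]
press [0.5586 0.0157 0.046 ] [323.4 161.5] [356.7 199.2]
post [0.64159165 0.13855125 0.118     ]
post side [0.64817787 0.1388718  0.118     ] [-0.00771583  0.12330098]
dials z.08 [[ 0.66514585 -0.0143244   0.08      ]
 [ 0.66433396 -0.08928281  0.08      ]]
[[ 0.66166512 -0.05528859  0.08      ]] [ 0.68246121 -0.01639434  0.04061304]
[(np.float64(123.0), np.float64(150.0)), (np.float64(57.0), np.float64(150.0))]
[(np.float64(128.0), np.float64(151.0)), (np.float64(61.0), np.float64(150.0))]
{'box': [184.9, 141.1, 37.3, 41.7], 'confidence': 0.82}
{'box': [216.6, 225.7, 63.1, 9.5], 'confidence': 0.61}
```

```bash
python3 - <<'E'
import cv2,numpy as np
g=lambda n:cv2.cvtColor(cv2.imread(f'pics/{n}.png'),cv2.COLOR_BGR2GRAY).astype(np.float32)
ims={n:g(n) for n in('a15t','a24t','f1t')}
for n,im in ims.items():
    r=im[130:136,250:285].mean(0); print(n,r.round().astype(int)[5:32])
    print(cv2.phaseCorrelate(ims['a15t'][108:140,254:284].copy(),im[108:140,254:284].copy()))
E
```

```text
a15t [128 160 216 215 246 254 253 252 253 253 253 253 253 253 253 253 252 252
 254 250 182 123 144 157 158 154 149]
((0.0, 0.0), 1.0)
a24t [128 160 216 215 246 254 252 252 253 253 253 253 253 253 253 253 252 252
 254 250 183 123 144 157 157 154 149]
((-0.002833990699040001, 0.003128784725767275), 0.9976874131709337)
f1t [126 157 212 211 244 253 252 252 252 252 253 252 252 252 252 252 252 252
 254 249 178 120 141 154 154 151 146]
((0.038195916373242156, 0.03152271370063353), 0.9974467106163502)
```

All three draw-backs left the tailstock at the same place to well under 0.1 px, so it is at its stop. The mug is standing and the robot is clear, so I hand in.

```bash
python3 -c "
from station import manip
print(manip.hand_in()); print(manip.get_obs()['time'])"
```

```text
the job is handed in; nothing more can be done
None
the job is handed in; nothing more can be done
```

I checked all three bars (long, middle, short, in that order) and handed the job in after about 79 s. Each one was laid in the rests, clamped with about 20 N on the tailstock, pressed level at the middle to full travel, and laid in the tray.

**Last checks that passed:**
- All three bars lie flat on the tray floor, none on another. I confirmed the long bar's height in both cameras.
- The tailstock is at its back stop: its position was the same after every draw-back.
- The press is up, the mug stands where it was, and the gripper is clear of everything.

**What did not go cleanly:**
- **Long bar shifted:** it was moved after I laid it down. It now lies slanted against the tray's walls, and I left it there because it is flat and inside.
- **First press too hard:** the first press reached about 82 N straight down (about 89 N overall) on the fingers. I pressed more gently for the other two bars (about 47 N and 37 N).
- **Hard set-down in the tray:** the long bar was set down at about 64 N, the other two at about 50 N.
- **Press travel not read directly:** I judged it from the fingertip height (about 9 mm down, onto the stop).

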